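Load the flask bath and shelve the spare flasks in cork rings

ROBOT

A 7-joint arm with a two-finger parallel gripper is mounted at the origin on the work surface. World frame = base frame: x ahead of the robot, y to its left, z up, the work surface at z = 0. Lengths are in m, angles in rad, forces in N, time in s.
With the tool pointing down it reaches from about 0.425 to 0.95 m from the base axis. Payload 16.7 kg.
Tool frame: the origin (TCP) lies midway between the tips of the shut fingers; the grasp point (between the pads) lies 19 mm behind it; z points along the fingers, y is the direction in which the jaws open and shut (so a half turn about z gives the same grasp; the last joint's range is limited). The gripper opens to 94 mm and grips with 3 to 60 N. Pads are 16 mm wide; open, the fingers measure 119 mm over their backs; the gripper's body (75 mm by 177 mm) begins 78 mm behind the grasp point.
Start: joints at [-1.371, 0.426, 0.074, 1.606, -0.034, 1.111, -0.067], TCP at [0.231, 0.634, 0.205] pointing down, gripper open.
Joint ranges: [-2.85, 2.85], [-0.5, 2.14], [-1.23, 1.37], [0.21, 2.46], [-1.02, 4.16], [0.16, 2.05], [-2.73, 2.73]. Speed limits (rad/s): [1.89, 1.89, 2.39, 2.39, 3.01, 3.01, 3.01].

INTERFACE

Orientations are given as a rotation vector (axis times angle).
In Python, from plant import bot, imaging gives the robot as it stands.
- The arm moves only by the tool drive_tool, never from a script. Its argument "series" is a list of rows, each an object of numbers: "x", "y", "z": the shift along the tool's x, y, z in cm; "ax", "ay", "az": the turn, a rotation vector about the tool's x, y, z in degrees. A call has 1 to 10 rows; each row is the pose to reach, as a shift and turn from the pose commanded when the call began, along the tool's axes at that moment; what a row does not reach only later rows make up. A row lasts 1/12 s, in which the tool goes at most 41.7 mm and 7.16 degrees, less where a joint would pass 70% of its speed; a pose out of reach is approached as far as the arm can. A call with a gripper value outside its range is refused whole. "fingers" is the gripper command: -1 is shut, 1 is fully open, values between are in proportion, set as the call begins (left out, the last holds). The fingers move at their own pace and stop on an object; the grip force is fixed at half the most. Time passes only in rows, so rows that repeat a pose let the fingers close. It gives the time, the measured TCP pose, the force and the opening at its end, in the units of the state.
- bot.observe(): the state, without advancing time (a new reading comes with each control period).
- imaging.grab_frame(name): name is "side" or "top" or "wrist"; returns the picture (480x640x3 uint8, red, green, blue); there is no depth.
- imaging.camera_info(name): a dict with "camera_matrix" (3x3 intrinsics, pixels), "R" (3x3) and "t" (3): a world point X has camera coordinates R X + t. Camera axes: x right, y down, z forward; pixel columns grow to the right and rows downward; lengths in m; the calibration is good to about 2 mm. A picture is of the moment at which its call begins: read the wrist's pose just before it. camera_info takes no time and is no camera call; for the wrist camera it gives the pose at the moment of the call.
- bot.finish_job(): hands the job in, once; it reports no verdict.
The state is a dict: "clock": time; "joints": joint angles; "qvel": joint speeds; "joint_torque": joint torques, N m; "ee_pos": TCP position; "ee_rot": TCP orientation; "ft_force": force on the tool from outside, world axes, zero at the start; "ft_torque": the same for the moment, N m; "width": finger opening in m.
Only numpy, scipy, OpenCV 4.12 (cv2) and the standard library are available. Lean on these libraries where they do the work, as an engineer would, in place of code of your own. Each camera call takes 0.05 s, during which the arm holds its last target.

TASK

Slide the bath pan along the hotplate, never lifting it, onto the single-circle loading mark and set the big flask upright and centred in its round opening there; then slide the loaded pan, again without lifting, onto the double-circle heating mark, leave it there and throw the switch fully over. Stand every small flask in the wire rack upright and centred in a cork ring of its own, at any time. Leave everything else on the bench where it is.

Things in the scene. Friction and masses are not known exactly. Their poses are not given: they have to be found in the camera images.
- pan: Loose aluminium bath pan, 112 mm diameter, 45 mm high, about 0.7 kg, standing on the hotplate. Its flat top is a ring with a round opening 54 mm in diameter. A straight grey stub handle, 14 mm wide and 14 mm high, points along the pan's own -x (towards the robot, within about 25 degrees): it runs from 56 to 134 mm from the pan's axis, its mid-height 34 mm above the pan's underside. Origin: centre of the underside; z up.
- pan_seat (a point): Centre of the pan's opening, level with the pan's top (45 mm above its underside). With the big flask seated, the centre of its ball is 24 mm above this point.
- mark_load_c (a point): Centre of the loading mark on the hotplate's top: one thin white circle, 132 mm in diameter. It may be at either end of the hotplate.
- mark_heat_c (a point): Centre of the heating mark on the hotplate's top: two thin white concentric circles, the outer 142 mm in diameter, with a white dot 24 mm across in the middle. It is at the other end, 230 mm away.
- hotplate: Fixed long hotplate, 200 mm (its x) by 400 mm (its y, across in front of the robot) and 30 mm high, flat dark top with a white body. Origin: centre of the underside.
- flask_big: Loose big amber round-bottomed flask, 0.15 kg: ball 72 mm in diameter, straight neck 26 mm in diameter, its mouth 92 mm from the ball's centre. Origin: the ball's centre; z runs along the neck to the mouth. At the start it leans in one of the four places of the wire rack, neck up and about 38 degrees towards the rack's front (-x of the rack). It stays at whatever tilt it is left in a ring.
- flask0: Loose small amber round-bottomed flask, 0.09 kg: ball 60 mm in diameter, straight neck 22 mm in diameter, its mouth 80 mm from the ball's centre. Origin: the ball's centre; z runs along the neck to the mouth. At the start it leans 35 degrees towards the rack's front in one of the rack's places. May be absent; one to three are there.
- flask1: Loose small amber round-bottomed flask, 0.09 kg: ball 60 mm in diameter, straight neck 22 mm in diameter, its mouth 80 mm from the ball's centre. Origin: the ball's centre; z runs along the neck to the mouth. At the start it leans 35 degrees towards the rack's front in one of the rack's places. May be absent; one to three are there.
- flask2: Loose small amber round-bottomed flask, 0.09 kg: ball 60 mm in diameter, straight neck 22 mm in diameter, its mouth 80 mm from the ball's centre. Origin: the ball's centre; z runs along the neck to the mouth. At the start it leans 35 degrees towards the rack's front in one of the rack's places. May be absent; one to three are there.
- rack: Fixed steel wire rack on a white base, 304 mm (its y) by 100 mm, four places 76 mm apart along its y. Each is a 48 mm square of 8 mm wires at 30 mm height that carries the ball, and has a post 92 mm high, 16 mm wide, in front (its -x), on which the neck rests from below; the sides of the neck are free. A flask is lifted out straight up, clear of the post (drawn out along its neck, its ball would catch on the post). Origin: centre of the four places, on the bench.
- ring0_seat (a point): Centre of the top of a fixed cork ring standing on the bench, 72 mm outside, opening 44 mm in diameter, 30 mm high. With a small flask seated, the centre of its ball is 20 mm above this point.
- ring1_seat (a point): Centre of the top of a fixed cork ring standing on the bench, 72 mm outside, opening 44 mm in diameter, 30 mm high. With a small flask seated, the centre of its ball is 20 mm above this point.
- ring2_seat (a point): Centre of the top of a fixed cork ring standing on the bench, 72 mm outside, opening 44 mm in diameter, 30 mm high. With a small flask seated, the centre of its ball is 20 mm above this point.
- switch (a joint): Toggle lever of the white switch box, rad: it leans towards the robot near 0 (off) and is fully over, away from the robot, at 1.0 (on). It stays where it is left and takes about 1 N.
- switch_tip (a point): Centre of the black ball, 26 mm in diameter, at the lever's end; it stands about 92 mm high when off and swings on a radius of 80 mm about a level axis 22 mm above the bench.
- switch_base: Fixed switch box, 70 by 50 mm and 25 mm high. Its +x is the direction in which the lever is thrown; the lever's axis is above its origin (centre of the underside).
- reagent: Bystander: amber bottle, 64 mm in diameter, 130 mm high.
- jar: Bystander: white jar, 56 mm in diameter, 60 mm high.
- vial0: Bystander: small amber vial, 22 mm in diameter, 45 mm high, between the rack and the cork rings.
- vial1: Bystander: small amber vial, 22 mm in diameter, 45 mm high, right of the cork rings.
- beaker: Bystander: clear beaker, 60 mm in diameter, 70 mm high, right of the hotplate.
- tipbox: Bystander: grey box, 85 by 120 by 60 mm, beyond the rack.
- spatula: Bystander: spatula, 160 mm long, lying on the bench.
There are look-alikes about, which are no part of the job. Leave any green look-alike of the pan alone. Leave any red look-alike of the flask_big alone.

How it is judged:
On the way, in this order (a step that is already met when the one before it is completed fails the run):
1. the pan stands on the loading mark with the big flask seated upright in its opening, released (horizontal distance between pan and mark_load_c below 0.014 m and horizontal distance between flask_big and pan_seat below 0.006 m and z of flask_big in the frame of pan_seat between 0.0188 and 0.0288 m and angle between flask_big's own z axis and vertical below 0.14 rad and linear speed of flask_big below 0.03 m/s and contact force between flask_big and the fingers below 0.1 N), for 0.3 s.
2. the loaded pan stands on the heating mark, the flask still seated, and the handle is released (horizontal distance between pan and mark_heat_c below 0.014 m and horizontal distance between flask_big and pan_seat below 0.006 m and z of flask_big in the frame of pan_seat between 0.0188 and 0.0288 m and angle between flask_big's own z axis and vertical below 0.14 rad and linear speed of pan below 0.03 m/s and contact force between pan and the fingers below 0.1 N), for 0.3 s.
3. the switch is thrown fully over (value of joint switch above 0.85 rad), for 0.2 s.
At the end, for the whole second after the job is handed in: Pan within 14 mm of the heating mark's centre; big flask in its opening, each small flask present in a cork ring: ball within 6 mm of the opening's axis and 5 mm of seated height, neck within 8 degrees of vertical; switch past 0.85 rad; all at rest (horizontal distance between pan and mark_heat_c below 0.014 m and horizontal distance between flask_big and pan_seat below 0.006 m and z of flask_big in the frame of pan_seat between 0.0188 and 0.0288 m and angle between flask_big's own z axis and vertical below 0.14 rad and linear speed of each of pan, flask_big, flask0, flask1, flask2 below 0.03 m/s and value of joint switch above 0.85 rad and ((horizontal distance between flask0 and ring0_seat below 0.006 m and z of flask0 in the frame of ring0_seat between 0.0154 and 0.0254 m and angle between flask0's own z axis and vertical below 0.14 rad) or (horizontal distance between flask0 and ring1_seat below 0.006 m and z of flask0 in the frame of ring1_seat between 0.0154 and 0.0254 m and angle between flask0's own z axis and vertical below 0.14 rad) or (horizontal distance between flask0 and ring2_seat below 0.006 m and z of flask0 in the frame of ring2_seat between 0.0154 and 0.0254 m and angle between flask0's own z axis and vertical below 0.14 rad)) and ((horizontal distance between flask1 and ring0_seat below 0.006 m and z of flask1 in the frame of ring0_seat between 0.0154 and 0.0254 m and angle between flask1's own z axis and vertical below 0.14 rad) or (horizontal distance between flask1 and ring1_seat below 0.006 m and z of flask1 in the frame of ring1_seat between 0.0154 and 0.0254 m and angle between flask1's own z axis and vertical below 0.14 rad) or (horizontal distance between flask1 and ring2_seat below 0.006 m and z of flask1 in the frame of ring2_seat between 0.0154 and 0.0254 m and angle between flask1's own z axis and vertical below 0.14 rad)) and ((horizontal distance between flask2 and ring0_seat below 0.006 m and z of flask2 in the frame of ring0_seat between 0.0154 and 0.0254 m and angle between flask2's own z axis and vertical below 0.14 rad) or (horizontal distance between flask2 and ring1_seat below 0.006 m and z of flask2 in the frame of ring1_seat between 0.0154 and 0.0254 m and angle between flask2's own z axis and vertical below 0.14 rad) or (horizontal distance between flask2 and ring2_seat below 0.006 m and z of flask2 in the frame of ring2_seat between 0.0154 and 0.0254 m and angle between flask2's own z axis and vertical below 0.14 rad))); the robot touches nothing.
It fails at once if the pan is lifted off the hotplate (more than 8 mm) or leaves it (z of pan in the frame of hotplate above 0.038 m or z of pan in the frame of hotplate below 0.022 m).
It fails at once if a bystander is moved more than 30 mm (distance of any of reagent, jar, vial0, vial1, beaker, tipbox, spatula from where it was at the start of the episode above 0.03 m).
Of flask0, flask1, flask2 only 1 to 3 are there at a start; the rules pass over those that are not, and their reading is None.
At some moment in a run one of pan may be knocked a few centimetres aside while the robot is not near it.
Once in a run the grip may slacken for a moment while it holds something.
It also fails if it takes over 210 s, if anything falls off the work surface, if the arm or the gripper's body presses on something with over 40 N, if the wrist force passes 120 N, or if a joint passes its speed limit or range.

## Working session

There is one attempt and no reset: what is moved stays moved. The work goes in short steps, Python scripts to look and compute and a tool call to move; the robot and the scene stay as the last step left them, time stands still between calls to the robot, and variables do not carry over. Pictures are saved under pics/ and viewed, and the job is handed in when it is done.

Besides the shell and the picture viewer there is one more tool, called in YAML: its name, and indented under it one key for each argument. drive_tool: Moves the arm, as the interface text tells. Its arguments: {"type":"object","properties":{"series":{"type":"array","items":{"type":"object","properties":{"x":{"type":"number"},"y":{"type":"number"},"z":{"type":"number"},"ax":{"type":"number"},"ay":{"type":"number"},"az":{"type":"number"}}}},"fingers":{"type":"number"}},"required":["series"]}

```bash
ls; mkdir -p pics
python3 - <<'E'
from plant import bot, imaging
import cv2
s=bot.observe(); print(s)
for n in ["side","top","wrist"]:
    ci=imaging.camera_info(n); print(n,ci)
    cv2.imwrite(f"pics/{n}0.png",imaging.grab_frame(n)[:,:,::-1])
E
```

```text
pics
{'clock': 0.0, 'joints': array([-1.37052049,  0.42675748,  0.0738368 ,  1.6066191 , -0.0340875 ,
        1.11077613, -0.06710128]), 'qvel': array([-9.42262684e-04,  6.16618119e-04, -3.06416668e-04, -3.67200675e-05,
       -6.86692603e-04, -1.37846118e-03, -2.23433216e-04]), 'joint_torque': array([-2.36801425e-03, -9.35827303e+01,  3.66601467e+00, -4.54182601e+01,
       -4.89770633e-02,  2.05081457e-02,  1.20633199e-04]), 'ee_pos': array([0.23118796, 0.63370439, 0.20475286]), 'ee_rot': array([-5.46631589e-01, -3.09354465e+00,  2.03448648e-03]), 'ft_force': array([ 0.92106304,  0.2645967 , -0.40816772]), 'ft_torque': array([ 0.04840443, -0.01135534, -0.05013186]), 'width': 0.09390760979560821}
side {'camera_matrix': array([[553.71522776,   0.        , 320.41167145],
       [  0.        , 553.71522776, 235.98172871],
       [  0.        ,   0.        ,   1.        ]]), 'R': array([[ 0.85899575, -0.51190934, -0.00866716],
       [-0.3587238 , -0.5896958 , -0.72358558],
       [ 0.36529923,  0.62466606, -0.69018026]]), 't': array([-0.44759388,  0.28182527,  1.18313693])}
top {'camera_matrix': array([[595.05123655,   0.        , 327.4179161 ],
       [  0.        , 595.05123655, 244.08155139],
       [  0.        ,   0.        ,   1.        ]]), 'R': array([[ 0.00658719, -0.9999635 , -0.00544059],
       [-0.99506336, -0.00601595, -0.09905917],
       [ 0.09902282,  0.00606625, -0.99506667]]), 't': array([0.0274243 , 0.54485329, 1.45323323])}
wrist {'camera_matrix': array([[377.19960746,   0.        , 322.24043324],
       [  0.        , 377.19960746, 241.17967738],
       [  0.        ,   0.        ,   1.        ]]), 'R': array([[ 3.42187405e-01,  9.39631532e-01, -6.03287203e-04],
       [ 8.99327789e-01, -3.27323756e-01,  2.89946008e-01],
       [ 2.72244942e-01, -9.97584252e-02, -9.57042814e-01]]), 't': array([-0.67471296, -0.03062316,  0.39267776])}
```

The top view shows:
- The pan is at about (393,205), with its handle end at (400,258).
- The single circle (loading mark) is at (438,200). The double circle with a dot (heating mark) is at (346,204).
- The rack flasks are at (175,280) (big), (206,267), (235,255) and (263,243).
- The rings are at (381,295), (433,290) and (489,268).
- The switch is at (252,205).
- The look-alikes are red flasks at (258,132) and (117,310), and a green pan at (517,353).

Next I'll measure.

```bash
cat > h.py <<'E'
import numpy as np, cv2
from plant import bot, imaging
from scipy.spatial.transform import Rotation as Ro
def cast(ci,px,z):
    px=np.atleast_2d(np.array(px,float)); K=ci["camera_matrix"];R=ci["R"];t=ci["t"]
    d=np.c_[(px-K[:2,2])/K[0,0],np.ones(len(px))]@R
    C=-R.T@t
    return C+d*((z-C[2])/d[:,2])[:,None]
def proj(ci,X):
    X=np.atleast_2d(np.array(X,float)); c=X@ci["R"].T+ci["t"]
    p=c@ci["camera_matrix"].T
    return p[:,:2]/p[:,2:]
def ray(ci,px):
    d=ci["R"].T@np.r_[(np.array(px)-ci["camera_matrix"][:2,2])/ci["camera_matrix"][0,0],1]
    return -ci["R"].T@ci["t"], d/np.linalg.norm(d)
def two(c1,p1,c2,p2):
    a,u=ray(c1,p1);b,v=ray(c2,p2)
    s=np.linalg.lstsq(np.c_[u,-v],b-a,rcond=None)[0]
    return (a+s[0]*u+b+s[1]*v)/2, np.linalg.norm(a+s[0]*u-b-s[1]*v)
def grab(n,name=None):
    ci=imaging.camera_info(n); im=imaging.grab_frame(n)[:,:,::-1].copy()
    if name: cv2.imwrite(f"pics/{name}.png",im)
    return ci,im
def crop(im,x0,y0,x1,y1,name,k=4):
    cv2.imwrite(f"pics/{name}.png",cv2.resize(im[y0:y1,x0:x1],None,fx=k,fy=k,interpolation=cv2.INTER_CUBIC))
def blobs(m,amin=30):
    n,l,st,c=cv2.connectedComponentsWithStats(m.astype(np.uint8))
    return [(st[i,4],c[i].round(1),st[i,:4]) for i in range(1,n) if st[i,4]>=amin]
def down(deg):
    """tool pointing down; jaw (tool y) axis in world at azimuth deg"""
    a=np.radians(deg); y=np.r_[np.cos(a),np.sin(a),0]; z=np.r_[0,0,-1.]
    return Ro.from_matrix(np.c_[np.cross(y,z),y,z])
def go(pos,rot=None,grasp=False):
    """numbers for a move to a world pose (TCP or grasp point)"""
    s=bot.observe(); C=Ro.from_rotvec(s["ee_rot"]); rot=rot or C
    pos=np.array(pos,float)
    if grasp: pos=pos+rot.apply([0,0,.019])
    sh=C.inv().apply(pos-s["ee_pos"])*100; tn=np.degrees((C.inv()*rot).as_rotvec())
    print("shift cm",sh.round(2),"turn deg",tn.round(1),"rows",max(np.linalg.norm(sh)/4.17,np.linalg.norm(tn)/7.16).round(1))
def st():
    s=bot.observe(); R=Ro.from_rotvec(s["ee_rot"]).as_matrix()
    print("t%.2f"%s["clock"],"pos",s["ee_pos"].round(4),"z",R[:,2].round(3),"y",R[:,1].round(3),"w%.4f"%s["width"],"F",s["ft_force"].round(1),"q",s["joints"].round(2))
E
python3 - <<'E'
from h import *
ct,im=grab("top"); cs,ims=grab("side")
for c,i,n in((ct,im,"top"),(cs,ims,"side")):
    hsv=cv2.cvtColor(i,cv2.COLOR_BGR2HSV)
    m=cv2.inRange(hsv,(5,110,40),(22,255,255))
    print(n); 
    for b in blobs(m,20): print(b)
crop(im,150,170,320,320,"c1",4); crop(im,300,150,540,320,"c2",3); crop(ims,160,140,340,260,"c3",4); crop(ims,280,200,500,420,"c4",3)
E
```

```text
top
(np.int32(1891), array([ 31.3, 147.5]), array([  0, 117,  75,  62], dtype=int32))
(np.int32(430), array([315.4, 140.7]), array([302, 127,  27,  26], dtype=int32))
(np.int32(409), array([263.2, 243.8]), array([252, 232,  22,  28], dtype=int32))
(np.int32(420), array([234.5, 256.2]), array([223, 245,  23,  28], dtype=int32))
(np.int32(59), array([512. , 252.5]), array([508, 247,  10,  11], dtype=int32))
(np.int32(463), array([489.3, 269. ]), array([474, 253,  32,  32], dtype=int32))
(np.int32(432), array([205.5, 268.7]), array([194, 257,  23,  29], dtype=int32))
(np.int32(777), array([174.4, 281.9]), array([160, 265,  30,  42], dtype=int32))
(np.int32(414), array([432.7, 290.9]), array([417, 275,  32,  31], dtype=int32))
(np.int32(407), array([380.9, 295.3]), array([366, 279,  31,  32], dtype=int32))
(np.int32(42), array([316.3, 287.3]), array([311, 282,  11,  11], dtype=int32))
side
(np.int32(24), array([111. ,  71.2]), array([108,  69,   7,   6], dtype=int32))
(np.int32(1367), array([271.9, 104.5]), array([237,  69,  67,  56], dtype=int32))
(np.int32(1815), array([255., 193.]), array([205, 163,  99,  61], dtype=int32))
(np.int32(447), array([398.7, 201. ]), array([386, 190,  26,  23], dtype=int32))
(np.int32(99), array([395.8, 226.1]), array([385, 220,  24,  11], dtype=int32))
(np.int32(98), array([280. , 270.1]), array([275, 263,  11,  14], dtype=int32))
(np.int32(360), array([306.5, 321.4]), array([289, 299,  34,  35], dtype=int32))
(np.int32(200), array([305.6, 311.6]), array([296, 304,  20,  19], dtype=int32))
(np.int32(378), array([340.2, 360.2]), array([323, 336,  36,  38], dtype=int32))
(np.int32(217), array([340.3, 349.5]), array([330, 342,  22,  21], dtype=int32))
(np.int32(645), array([400.6, 395.2]), array([382, 373,  39,  41], dtype=int32))
(np.int32(137), array([436.8, 409.5]), array([431, 401,  14,  16], dtype=int32))
```

The crops show the big flask leftmost in the rack, with its mouth at top-view pixel (176,301) and all the necks leaning towards the robot. The switch ball is near (248,214). Next I'll convert these to positions.

Run:
```python
from h import *
ct=imaging.camera_info("top");cs=imaging.camera_info("side")
mt=[(176.2,300.7),(207.2,283.7),(237.5,270.7),(267.5,258)];ms=[(210.5,169.5),(235,181.5),(257,192),(280.5,203)]
bt=[(175,279.2),(206,267),(234.7,255),(263.5,242.7)];bs=[(228.8,179.5),(248.5,191.5),(269.8,201.5),(292.8,212.2)]
B=[]
for i in range(4):
    m,e=two(ct,mt[i],cs,ms[i]); b,f=two(ct,bt[i],cs,bs[i]); d=m-b
    B.append(b); print("mouth",m.round(4),e.round(4),"ball",b.round(4),f.round(4),"L",np.linalg.norm(d).round(3),"az",np.degrees(np.arctan2(d[1],d[0])).round(1),"tilt",np.degrees(np.arccos(d[2]/np.linalg.norm(d))).round(1))
B=np.array(B); v=B[3]-B[0]; print("rack y az",np.degrees(np.arctan2(v[1],v[0])),np.linalg.norm(v[:2]))
print("dot",cast(ct,(346,204),.03), "load",cast(ct,(438,199.3),.03),"pan",cast(ct,(393,205.7),.075))
print("handle end",cast(ct,(401,259),.071))
print("rings",cast(ct,[(381.3,295),(433.3,290.6),(490,268.7)],.03))
print("vials", cast(ct,[(316.5,287.3),(517,251)],.045))
cim,im=grab("top")
g=cv2.cvtColor(im,cv2.COLOR_BGR2GRAY); hsv=cv2.cvtColor(im,cv2.COLOR_BGR2HSV)
# rings
m=cv2.inRange(hsv,(8,60,80),(28,255,255)); 
for b in blobs(m,300): print(b[0],b[1],b[2], (b[2][:2]+b[2][2:]/2))
m=(g>190)&(hsv[:,:,1]<40)
for b in blobs(m,30):
    if 230<b[1][0]<500 and 150<b[1][1]<300: print("white",b[0],b[1],b[2],b[2][:2]+b[2][2:]/2-.5)
print("switch ball",two(ct,(247.5,214.5),cs,(307.5,187)))
```

```text
mouth [0.4033 0.3765 0.1278] 0.0034 ball [0.4561 0.3988 0.0579] 0.005 L 0.09 az -157.1 tilt 39.4
mouth [0.4428 0.3086 0.1165] 0.0028 ball [0.4846 0.3261 0.053 ] 0.0008 L 0.078 az -157.2 tilt 35.5
mouth [0.4733 0.2388 0.1165] 0.0023 ball [0.5146 0.2565 0.0538] 0.0015 L 0.077 az -156.9 tilt 35.6
mouth [0.504  0.1692 0.1161] 0.0037 ball [0.546  0.1864 0.0535] 0.0032 L 0.077 az -157.7 tilt 35.9
rack y az -67.07109962754186 0.23061926644984668
dot [[ 0.64533169 -0.01493017  0.03      ]] load [[ 0.6585194  -0.24476803  0.03      ]] pan [[ 0.63424514 -0.12758638  0.075     ]]
handle end [[ 0.5053023  -0.14668187  0.071     ]]
rings [[ 0.41927045 -0.10257155  0.03      ]
 [ 0.43089562 -0.23052571  0.03      ]
 [ 0.48572627 -0.37098096  0.03      ]]
vials [[ 0.43674869  0.05670044  0.045     ]
 [ 0.52866226 -0.43392471  0.045     ]]
3965 [ 42.5 147.3] [  0 116  83  63] [ 41.5 147.5]
460 [315.5 141.5] [302 127  28  27] [316.  140.5]
464 [263.4 244.2] [252 232  23  29] [263.5 246.5]
476 [234.6 256.5] [223 244  24  30] [235. 259.]
642 [489.5 268.6] [474 253  32  32] [490. 269.]
488 [205.5 269.1] [194 257  24  30] [206. 272.]
818 [174.8 282.1] [160 265  31  42] [175.5 286. ]
630 [432.8 290.3] [417 275  32  32] [433. 291.]
620 [381.1 294.7] [366 279  31  32] [381.5 295. ]
white 1610 [392.7 205.2] [370 183  46  45] [392.5 205. ]
white 286 [254.2 202.2] [243 192  21  28] [253.  205.5]
white 69 [345.7 203.6] [342 199   9  10] [346.  203.5]
white 1569 [236.4 267.5] [181 225 106  80] [233.5 264.5]
switch ball (array([0.61108795, 0.22182824, 0.08688375]), np.float64(0.0047445203902530715))
```

The rack's front faces azimuth -157°, consistent across all four flasks. The big flask's ball is at (0.456, 0.399, 0.058). First I'll do the pan: move above its handle.

Run:
```python
from h import *
p=np.array([.6342,-.1276]);a=np.radians(-171.6)
g=p+.105*np.r_[np.cos(a),np.sin(a)]; print(g)
st(); go([*g,.2],down(-81.6)); go([.42,.25,.22],down(0))
```

```text
[ 0.53032641 -0.14293872]
t0.30 pos [0.2313 0.634  0.2052] z [-0. -0. -1.] y [ 0.343  0.939 -0.   ] w0.0940 F [ 0.6 -0.3 -0.5] q [-1.37  0.43  0.07  1.61 -0.03  1.11 -0.07]
shift cm [-54.72 -62.73   0.55] turn deg [ -0.    0.  151.6] rows 21.2
shift cm [-30.89 -29.6   -1.46] turn deg [-0.  0. 70.] rows 10.3
```

drive_tool:
  series:
    - {"x": -31, "y": -30, "z": -1.5, "az": 70}
    - {"x": -31, "y": -30, "z": -1.5, "az": 70}
    - {"x": -31, "y": -30, "z": -1.5, "az": 70}
    - {"x": -31, "y": -30, "z": -1.5, "az": 70}
    - {"x": -31, "y": -30, "z": -1.5, "az": 70}
    - {"x": -31, "y": -30, "z": -1.5, "az": 70}
    - {"x": -31, "y": -30, "z": -1.5, "az": 70}
    - {"x": -31, "y": -30, "z": -1.5, "az": 70}
    - {"x": -31, "y": -30, "z": -1.5, "az": 70}
    - {"x": -31, "y": -30, "z": -1.5, "az": 70}
  fingers: 0

```text
$.series[0]: bad value
```

Run:
```python
from h import *
st(); go([.5303,-.143,.16],down(-81.6))
```

```text
t0.30 pos [0.2313 0.634  0.2052] z [-0. -0. -1.] y [ 0.343  0.939 -0.   ] w0.0940 F [ 0.6 -0.3 -0.5] q [-1.37  0.43  0.07  1.61 -0.03  1.11 -0.07]
shift cm [-54.72 -62.74   4.55] turn deg [ -0.    0.  151.6] rows 21.2
```

drive_tool:
  series:
    - {"x": -3, "y": -2.9, "z": 0, "ax": 0, "ay": 0, "az": 7}
    - {"x": -6, "y": -5.8, "z": -0.5, "ax": 0, "ay": 0, "az": 14}
    - {"x": -9, "y": -8.7, "z": -0.5, "ax": 0, "ay": 0, "az": 21}
    - {"x": -12, "y": -11.6, "z": -1, "ax": 0, "ay": 0, "az": 28}
    - {"x": -15, "y": -14.5, "z": -1, "ax": 0, "ay": 0, "az": 35}
    - {"x": -18, "y": -17.4, "z": -1, "ax": 0, "ay": 0, "az": 42}
    - {"x": -21, "y": -20.3, "z": -1.5, "ax": 0, "ay": 0, "az": 49}
    - {"x": -24, "y": -23.2, "z": -1.5, "ax": 0, "ay": 0, "az": 56}
    - {"x": -27, "y": -26.1, "z": -1.5, "ax": 0, "ay": 0, "az": 63}
    - {"x": -30, "y": -29, "z": -1.5, "ax": 0, "ay": 0, "az": 70}
  fingers: 0

```text
clock: 1.13
ee_pos: [0.4136, 0.2583, 0.2208]
ee_rot: [-2.228, -2.214, -0.001]
ft_force: [1.1, 0.7, 0.0]
width: 0.0473
```

Run:
```python
from h import *
st(); go([.5303,-.143,.16],down(-81.6))
```

```text
t1.13 pos [0.4136 0.2583 0.2208] z [ 0.     0.001 -1.   ] y [ 1.    -0.007  0.   ] w0.0473 F [1.1 0.7 0. ] q [-1.1   0.1   0.44  2.02 -0.05  1.04 -0.64]
shift cm [-40.05  11.94   6.05] turn deg [-0.  -0.  81.2] rows 11.3
```

drive_tool:
  series:
    - {"x": -40, "y": 12, "z": 2, "ax": 0, "ay": 0, "az": 81}
    - {"x": -40, "y": 12, "z": 2, "ax": 0, "ay": 0, "az": 81}
    - {"x": -40, "y": 12, "z": 2, "ax": 0, "ay": 0, "az": 81}
    - {"x": -40, "y": 12, "z": 2, "ax": 0, "ay": 0, "az": 81}
    - {"x": -40, "y": 12, "z": 2, "ax": 0, "ay": 0, "az": 81}
    - {"x": -40, "y": 12, "z": 2, "ax": 0, "ay": 0, "az": 81}
    - {"x": -40, "y": 12, "z": 2, "ax": 0, "ay": 0, "az": 81}
    - {"x": -40, "y": 12, "z": 2, "ax": 0, "ay": 0, "az": 81}
    - {"x": -40, "y": 12, "z": 2, "ax": 0, "ay": 0, "az": 81}
    - {"x": -40, "y": 12, "z": 2, "ax": 0, "ay": 0, "az": 81}

```text
clock: 1.97
ee_pos: [0.5328, -0.1405, 0.2008]
ee_rot: [-3.103, -0.492, -0.002]
ft_force: [0.9, 1.8, 1.3]
width: 0.0467
```

Run:
```python
from h import *
st(); go([.5303,-.143,.12],down(-81.6))
grab("wrist","w1"); grab("top","t1")
```

```text
t1.97 pos [ 0.5328 -0.1405  0.2008] z [ 0.001  0.    -1.   ] y [ 0.309 -0.951 -0.   ] w0.0467 F [0.9 1.8 1.3] q [-0.56  0.3   0.86  1.93 -0.27  1.03 -0.84]
shift cm [-0.32  0.16  8.08] turn deg [-0.  -0.1  9.6] rows 1.9
```

Run:
```python
from h import *
ci=imaging.camera_info("wrist")
print("opening",cast(ci,(351,103),.075),"pan outer",cast(ci,(352.5,99.5),.075),"dot",cast(ci,(225,50),.03),"hend",cast(ci,(323.5,263),.071),"hstart",cast(ci,(337,179),.071))
x=cast(ci,[(491,42.5),(490,198),(420,120),(558,113)],.03);print("load",x.mean(0), x.round(4))
```

```text
opening [[ 0.6369748  -0.13523103  0.075     ]] pan outer [[ 0.63968336 -0.13550658  0.075     ]] dot [[ 0.64798971 -0.02322042  0.03      ]] hend [[ 0.50597483 -0.15508616  0.071     ]] hstart [[ 0.57867705 -0.14344915  0.071     ]]
load [ 0.66380226 -0.2593864   0.03      ] [[ 0.7211 -0.2339  0.03  ]
 [ 0.6007 -0.2891  0.03  ]
 [ 0.6456 -0.2004  0.03  ]
 [ 0.6879 -0.3141  0.03  ]]
```

Run:
```python
from h import *
st();ci,im=grab("wrist","w2"); st()
g=cv2.cvtColor(im,cv2.COLOR_BGR2GRAY)
ct,it=grab("top","t2")
for c,i,k in((ci,im,20),(ct,it,20)):
    g=cv2.cvtColor(i,cv2.COLOR_BGR2GRAY);h=cv2.cvtColor(i,cv2.COLOR_BGR2HSV)
    for b in blobs((g>200)&(h[:,:,1]<40),30):
        if b[0]<700: print(b[0],b[1],b[2],cast(c,b[1],.03).round(4))
    for b in blobs(cv2.inRange(h,(8,60,80),(28,255,255)),300): print("ring",b[0],b[1],b[2],cast(c,b[2][:2]+b[2][2:]/2-.5,.03).round(4))
```

```text
t2.07 pos [ 0.5326 -0.1452  0.2006] z [ 0.    -0.003 -1.   ] y [ 0.302 -0.953  0.003] w0.0470 F [-0.2 -0.  -0.6] q [-0.55  0.31  0.86  1.93 -0.27  1.03 -0.84]
t2.12 pos [ 0.5322 -0.1421  0.2003] z [-0.001 -0.002 -1.   ] y [ 0.309 -0.951  0.002] w0.0471 F [ 0.1  0.5 -0.8] q [-0.56  0.31  0.86  1.93 -0.27  1.03 -0.84]
183 [334.5 116.3] [311 110  45  13] [[ 0.6256 -0.1274  0.03  ]]
75 [334.5 125.1] [317 121  38  10] [[ 0.6186 -0.1297  0.03  ]]
243 [169.5 156.2] [112 142 116  30] [[0.5477 0.0045 0.03  ]]
210 [459.6 229.4] [410 217 101  26] [[ 0.564  -0.2742  0.03  ]]
125 [ 85.8 254.1] [ 80 248  13  13] [[0.4304 0.0644 0.03  ]]
104 [600.3 313.4] [595 308  12  11] [[ 0.5253 -0.4489  0.03  ]]
ring 1737 [245.9 297.5] [215 269  71  65] [[ 0.43   -0.1011  0.03  ]]
ring 3001 [513.6 320.5] [477 284  75  72] [[ 0.492 -0.367  0.03 ]]
ring 1652 [355.8 332.1] [336 292  44  72] [[ 0.4343 -0.2154  0.03  ]]
ring 452 [201.5 422.7] [196 385  15  71] [[ 0.2708 -0.0874  0.03  ]]
ring 479 [442.5 425.2] [434 385  15  71] [[ 0.3517 -0.3443  0.03  ]]
278 [361.9 138.5] [353 130  19  18] [[ 0.813  -0.0545  0.03 
[... 938 characters left out ...]
 377.8] [ 38 375   7   7] [[0.213  0.7258 0.03  ]]
36 [ 40.1 395. ] [ 37 392   7   7] [[0.1719 0.726  0.03  ]]
34 [ 39.3 412.6] [ 36 410   7   6] [[0.1302 0.7257 0.03  ]]
329 [387.4 466. ] [381 450  13  30] [[ 0.0116 -0.1162  0.03  ]]
ring 3983 [ 42.5 147.3] [  0 116  83  63] [[0.7869 0.7573 0.03  ]]
ring 468 [315.5 141.3] [302 127  28  27] [[0.8085 0.0627 0.03  ]]
ring 465 [263.4 244.2] [252 232  23  29] [[0.5386 0.1908 0.03  ]]
ring 476 [234.6 256.6] [223 244  24  30] [[0.5071 0.261  0.03  ]]
ring 655 [489.5 268.6] [474 253  32  32] [[ 0.4862 -0.3698  0.03  ]]
ring 490 [205.6 269.2] [194 257  24  30] [[0.4744 0.3321 0.03  ]]
ring 820 [174.8 282.1] [160 264  31  43] [[0.4406 0.4066 0.03  ]]
```

The wrist view agrees with the top view once the arm has settled; the earlier offset was residual motion. Next I'll move to just above the handle.

drive_tool:
  series:
    - {"x": -0.3, "y": 0.1, "z": 4, "ax": 0, "ay": 0, "az": 7}
    - {"x": -0.3, "y": 0.1, "z": 8, "ax": 0, "ay": 0, "az": 9.6}
    - {"x": -0.3, "y": 0.1, "z": 8, "ax": 0, "ay": 0, "az": 9.6}
    - {"x": -0.3, "y": 0.1, "z": 8, "ax": 0, "ay": 0, "az": 9.6}
    - {"x": -0.3, "y": 0.1, "z": 8, "ax": 0, "ay": 0, "az": 9.6}
    - {"x": -0.3, "y": 0.1, "z": 8, "ax": 0, "ay": 0, "az": 9.6}

```text
clock: 2.67
ee_pos: [0.5312, -0.1403, 0.1228]
ee_rot: [-3.132, -0.243, -0.005]
ft_force: [-0.6, -0.8, -0.3]
width: 0.0469
```

Run:
```python
from h import *
st(); go([.5303,-.143,.046],down(-81.6))
ci,im=grab("wrist","w3"); st()
```

```text
t2.67 pos [ 0.5312 -0.1403  0.1228] z [ 0.003  0.    -1.   ] y [ 0.154 -0.988  0.   ] w0.0469 F [-0.6 -0.8 -0.3] q [-0.51  0.42  0.82  2.01 -0.4   0.88 -0.89]
shift cm [-0.15  0.26  7.68] turn deg [ 0.  -0.2  0.5] rows 1.8
t2.72 pos [ 0.5311 -0.1403  0.1227] z [ 0.003  0.    -1.   ] y [ 0.154 -0.988 -0.   ] w0.0471 F [ 1.2  1.  -0.2] q [-0.51  0.42  0.82  2.01 -0.4   0.88 -0.89]
```

Run:
```python
from h import *
ci=imaging.camera_info("wrist")
print(cast(ci,(331,88),.075),cast(ci,(160.5,51),.03),"hend",cast(ci,(328,301),.071),"h",cast(ci,(328.5,190),.071))
go([.5303,-.143,.046],down(-81.6))
```

```text
[[ 0.63661252 -0.12859942  0.075     ]] [[ 0.64604886 -0.01490872  0.03      ]] hend [[ 0.50522393 -0.14807148  0.071     ]] h [[ 0.57912665 -0.13650423  0.071     ]]
shift cm [-0.15  0.26  7.67] turn deg [-0.  -0.2  0.4] rows 1.8
```

Both views agree to about 1 mm. Now descend and grip.

drive_tool:
  series:
    - {"x": -0.1, "y": 0.3, "z": 3.5, "ax": 0, "ay": 0, "az": 0}
    - {"x": -0.1, "y": 0.3, "z": 7, "ax": 0, "ay": 0, "az": 0}
    - {"x": -0.1, "y": 0.3, "z": 7.7, "ax": 0, "ay": 0, "az": 0}
    - {"x": -0.1, "y": 0.3, "z": 7.7, "ax": 0, "ay": 0, "az": 0}
    - {"x": -0.1, "y": 0.3, "z": 7.7, "ax": 0, "ay": 0, "az": 0}

```text
clock: 3.13
ee_pos: [0.53, -0.144, 0.0451]
ee_rot: [3.132, 0.239, 0.001]
ft_force: [0.3, -0.6, 1.1]
width: 0.047
```

drive_tool:
  series:
    - {"x": 0, "y": 0, "z": 0, "ax": 0, "ay": 0, "az": 0}
    - {"x": 0, "y": 0, "z": 0, "ax": 0, "ay": 0, "az": 0}
    - {"x": 0, "y": 0, "z": 0, "ax": 0, "ay": 0, "az": 0}
    - {"x": 0, "y": 0, "z": 0, "ax": 0, "ay": 0, "az": 0}
    - {"x": 0, "y": 0, "z": 0, "ax": 0, "ay": 0, "az": 0}
    - {"x": 0, "y": 0, "z": 0, "ax": 0, "ay": 0, "az": 0}
  fingers: -1

```text
clock: 3.63
ee_pos: [0.5296, -0.1437, 0.0439]
ee_rot: [3.132, 0.239, 0.001]
ft_force: [-1.3, 0.3, 4.4]
width: 0.014
```

Run:
```python
from h import *
st(); grab("wrist","w4")
s=bot.observe(); p=s["ee_pos"]; ld=np.r_[.6585,-.2448]; pan=np.r_[.6350,-.1280]
d=ld-pan; print(d); go([*(p[:2]+d),p[2]])
ci,im=grab("top")
```

```text
t3.63 pos [ 0.5296 -0.1437  0.0439] z [ 0.001 -0.    -1.   ] y [ 0.152 -0.988  0.   ] w0.0140 F [-1.3  0.3  4.4] q [-0.41  0.53  0.72  2.05 -0.52  0.74 -0.78]
[ 0.0235 -0.1168]
shift cm [ 0.55 11.9   0.  ] turn deg [0. 0. 0.] rows 2.9
```

The handle is gripped at 14.0 mm. Next I'll slide it level towards the loading mark.

drive_tool:
  series:
    - {"x": 0.1, "y": 1, "z": 0, "ax": 0, "ay": 0, "az": 0}
    - {"x": 0.1, "y": 2.5, "z": 0, "ax": 0, "ay": 0, "az": 0}
    - {"x": 0.2, "y": 4, "z": 0, "ax": 0, "ay": 0, "az": 0}
    - {"x": 0.2, "y": 5.5, "z": 0, "ax": 0, "ay": 0, "az": 0}
    - {"x": 0.3, "y": 7, "z": 0, "ax": 0, "ay": 0, "az": 0}
    - {"x": 0.4, "y": 8.5, "z": 0, "ax": 0, "ay": 0, "az": 0}
    - {"x": 0.5, "y": 10, "z": 0, "ax": 0, "ay": 0, "az": 0}
    - {"x": 0.5, "y": 11.2, "z": 0, "ax": 0, "ay": 0, "az": 0}
    - {"x": 0.6, "y": 11.9, "z": 0, "ax": 0, "ay": 0, "az": 0}
    - {"x": 0.6, "y": 11.9, "z": 0, "ax": 0, "ay": 0, "az": 0}

```text
clock: 4.57
ee_pos: [0.5536, -0.2616, 0.0438]
ee_rot: [3.132, 0.238, 0.0]
ft_force: [-0.6, -1.4, 5.8]
width: 0.0136
```

drive_tool:
  series:
    - {"x": 0, "y": 0, "z": 0, "ax": 0, "ay": 0, "az": 0}
    - {"x": 0, "y": 0, "z": 0, "ax": 0, "ay": 0, "az": 0}

```text
clock: 4.73
ee_pos: [0.5536, -0.2613, 0.0439]
ee_rot: [3.132, 0.238, 0.001]
ft_force: [-0.0, -3.8, 4.5]
width: 0.0137
```

Run:
```python
from h import *
st(); ci,im=grab("wrist","w5"); st()
```

```text
t4.73 pos [ 0.5536 -0.2613  0.0439] z [ 0.001 -0.001 -1.   ] y [ 0.151 -0.989  0.001] w0.0137 F [-0.  -3.8  4.5] q [-0.17  0.62  0.69  1.91 -0.53  0.81 -0.61]
t4.78 pos [ 0.5536 -0.2612  0.0439] z [ 0.001 -0.001 -1.   ] y [ 0.151 -0.988  0.001] w0.0135 F [ 1.1 -3.2  4.4] q [-0.17  0.62  0.69  1.91 -0.53  0.81 -0.61]
```

The pan followed. Release, rise, and go to the rack.

drive_tool:
  series:
    - {"x": 0, "y": 0, "z": 0, "ax": 0, "ay": 0, "az": 0}
    - {"x": 0, "y": 0, "z": 0, "ax": 0, "ay": 0, "az": 0}
    - {"x": 0, "y": 0, "z": 0, "ax": 0, "ay": 0, "az": 0}
    - {"x": 0, "y": 0, "z": -3, "ax": 0, "ay": 0, "az": 0}
    - {"x": 0, "y": 0, "z": -7, "ax": 0, "ay": 0, "az": 0}
    - {"x": 0, "y": 0, "z": -11, "ax": 0, "ay": 0, "az": 0}
    - {"x": 0, "y": 0, "z": -15, "ax": 0, "ay": 0, "az": 0}
    - {"x": 0, "y": 0, "z": -18, "ax": 0, "ay": 0, "az": 0}
    - {"x": 0, "y": 0, "z": -20, "ax": 0, "ay": 0, "az": 0}
  fingers: 0.2

```text
clock: 5.53
ee_pos: [0.5538, -0.2606, 0.2468]
ee_rot: [3.132, 0.239, 0.004]
ft_force: [-0.1, -0.7, -0.3]
width: 0.0564
```

```bash
cat >> h.py <<'E'
def tilted(n,ysign=1,az=113):
    n=np.array(n)/np.linalg.norm(n); z=-n
    a=np.radians(az); y=ysign*np.r_[np.cos(a),np.sin(a),0]; y=y-z*(y@z); y/=np.linalg.norm(y)
    return Ro.from_matrix(np.c_[np.cross(y,z),y,z])
def neck(t,az=-157):
    t,a=np.radians([t,az]); return np.r_[np.sin(t)*np.cos(a),np.sin(t)*np.sin(a),np.cos(t)]
E
python3 - <<'E'
from h import *
st(); n=neck(38); b=np.r_[.4561,.3988,.0579]
go(b+(.073+.10)*n,tilted(n,1),True)
go(b+(.073+.10)*n,tilted(n,-1),True)
go([.40,.30,.26],down(-67)) ; go([.40,.30,.26],down(113))
E
```

```text
t5.53 pos [ 0.5538 -0.2606  0.2468] z [ 0.003 -0.    -1.   ] y [ 0.152 -0.988  0.001] w0.0564 F [-0.1 -0.7 -0.3] q [-0.33  0.39  0.87  1.74 -0.32  1.16 -0.78]
shift cm [ -8.85 -64.33   6.68] turn deg [ 54.   -6.9 157.4] rows 23.3
shift cm [ -8.85 -64.33   6.68] turn deg [  4.8  37.7 -13.7] rows 15.7
shift cm [ -6.69 -57.75  -1.38] turn deg [  0.1  -0.1 -14.3] rows 13.9
shift cm [ -6.69 -57.75  -1.38] turn deg [-2.000e-01 -1.000e-01  1.657e+02] rows 23.1
```

drive_tool:
  series:
    - {"x": -0.5, "y": -4, "z": 0, "ax": 0, "ay": 0, "az": -1.4}
    - {"x": -1, "y": -8, "z": 0, "ax": 0, "ay": 0, "az": -2.8}
    - {"x": -1.4, "y": -12, "z": 0, "ax": 0, "ay": 0, "az": -4.2}
    - {"x": -1.9, "y": -16, "z": 0, "ax": 0, "ay": 0, "az": -5.6}
    - {"x": -2.4, "y": -20, "z": 0, "ax": 0, "ay": 0, "az": -7}
    - {"x": -2.9, "y": -24, "z": 0, "ax": 0, "ay": 0, "az": -8.4}
    - {"x": -3.3, "y": -28, "z": 0, "ax": 0, "ay": 0, "az": -9.8}
    - {"x": -3.8, "y": -32, "z": 0, "ax": 0, "ay": 0, "az": -11.2}
    - {"x": -4.3, "y": -36, "z": 0, "ax": 0, "ay": 0, "az": -12.6}
    - {"x": -4.8, "y": -40, "z": 0, "ax": 0, "ay": 0, "az": -14}

```text
clock: 6.37
ee_pos: [0.4439, 0.1296, 0.2438]
ee_rot: [-3.079, -0.622, -0.0]
ft_force: [0.8, 0.9, -0.0]
width: 0.0566
```

drive_tool:
  series:
    - {"x": 0, "y": -4, "z": -0.5, "ax": 0, "ay": 0, "az": 0}
    - {"x": 0, "y": -8, "z": -1, "ax": 0, "ay": 0, "az": 0}
    - {"x": 0, "y": -12, "z": -1.5, "ax": 0, "ay": 0, "az": 0}
    - {"x": 0, "y": -16, "z": -1.5, "ax": 0, "ay": 0, "az": 0}
    - {"x": 0, "y": -18, "z": -1.5, "ax": 0, "ay": 0, "az": 0}
    - {"x": 0, "y": -18, "z": -1.5, "ax": 0, "ay": 0, "az": 0}
    - {"x": 0, "y": -18, "z": -1.5, "ax": 0, "ay": 0, "az": 0}

```text
clock: 6.95
ee_pos: [0.3749, 0.2944, 0.2582]
ee_rot: [3.079, 0.623, -0.001]
ft_force: [1.0, -0.7, -0.4]
width: 0.0561
```

Run:
```python
from h import *
st(); n=neck(38); b=np.r_[.4561,.3988,.0579]
go(b+(.073+.10)*n,tilted(n,-1),True)
ct,im=grab("top","t3"); crop(im,300,150,540,320,"c5",3)
ci,iw=grab("wrist","w6")
```

```text
t6.95 pos [0.3749 0.2944 0.2582] z [-0.    -0.001 -1.   ] y [ 0.389 -0.921  0.001] w0.0561 F [ 1.  -0.7 -0.4] q [-1.26  0.03  0.48  1.99 -0.02  1.12 -1.95]
shift cm [ 2.07 -6.44  7.89] turn deg [ 0.1 38.  -0.1] rows 5.3
```

The pan sits inside the single circle, at crop (424,138). In the wrist view the big flask is the largest amber ball, at (252,95), leftmost in the rack; the red flask at (92,111) is the look-alike. Now I'll tilt to the pregrasp pose.

drive_tool:
  series:
    - {"x": 0, "y": -1.5, "z": 1, "ax": 0, "ay": 7, "az": 0}
    - {"x": 0.5, "y": -3, "z": 2, "ax": 0, "ay": 14, "az": 0}
    - {"x": 1, "y": -4.5, "z": 3.5, "ax": 0, "ay": 21, "az": 0}
    - {"x": 1.5, "y": -6, "z": 5, "ax": 0, "ay": 28, "az": 0}
    - {"x": 2, "y": -6.4, "z": 6.5, "ax": 0, "ay": 35, "az": 0}
    - {"x": 2.1, "y": -6.4, "z": 7.9, "ax": 0, "ay": 38, "az": 0}
    - {"x": 2.1, "y": -6.4, "z": 7.9, "ax": 0, "ay": 38, "az": 0}
    - {"x": 2.1, "y": -6.4, "z": 7.9, "ax": 0, "ay": 38, "az": 0}
    - {"x": 2.1, "y": -6.4, "z": 7.9, "ax": 0, "ay": 38, "az": 0}

```text
clock: 7.8
ee_pos: [0.3769, 0.34, 0.2216]
ee_rot: [-2.892, -0.566, -0.745]
ft_force: [0.2, 0.3, 0.3]
width: 0.0565
```

Run:
```python
from h import *
st(); n=neck(38); b=np.r_[.4561,.3988,.0579]
ci,iw=grab("wrist","w7"); print("neck/ball px",proj(ci,[b,b+.092*n]).round(1))
go(b+.073*n,tilted(n,-1),True)
ct=imaging.camera_info("top"); print("pan",cast(ct,(441.3,196),.075))
```

```text
t7.80 pos [0.3769 0.34   0.2216] z [ 0.446  0.188 -0.875] y [ 0.379 -0.926 -0.006] w0.0565 F [0.2 0.3 0.3] q [-0.79 -0.09 -0.28  2.3   0.53  0.59 -2.65]
neck/ball px [[299.  211.6]
 [292.8 254.8]]
shift cm [-0.44 -2.46 13.63] turn deg [ 0.2  9.  -0.9] rows 3.3
pan [[ 0.65869249 -0.24469248  0.075     ]]
```

The pan centre reads (0.6587, -0.2447), within 1 mm of the mark. Joint 7 is near its limit, so I'll turn the tool half round; the grasp is the same.

drive_tool:
  series:
    - {"x": 0, "y": 0, "z": 0, "ax": 0, "ay": 0, "az": -7}
    - {"x": 0, "y": 0, "z": 0, "ax": 0, "ay": 0, "az": -14}
    - {"x": 0, "y": 0, "z": 0, "ax": 0, "ay": 0, "az": -21}
    - {"x": 0, "y": 0, "z": 0, "ax": 0, "ay": 0, "az": -28}
    - {"x": 0, "y": 0, "z": 0, "ax": 0, "ay": 0, "az": -35}
    - {"x": 0, "y": 0, "z": 0, "ax": 0, "ay": 0, "az": -42}
    - {"x": 0, "y": 0, "z": 0, "ax": 0, "ay": 0, "az": -49}
    - {"x": 0, "y": 0, "z": 0, "ax": 0, "ay": 0, "az": -56}
    - {"x": 0, "y": 0, "z": 0, "ax": 0, "ay": 0, "az": -63}
    - {"x": 0, "y": 0, "z": 0, "ax": 0, "ay": 0, "az": -70}

```text
clock: 8.68
ee_pos: [0.3768, 0.3402, 0.2215]
ee_rot: [1.981, 2.069, 0.677]
ft_force: [-0.1, -0.3, -0.4]
width: 0.0563
```

drive_tool:
  series:
    - {"x": 0, "y": 0, "z": 0, "ax": 0, "ay": 0, "az": -7}
    - {"x": 0, "y": 0, "z": 0, "ax": 0, "ay": 0, "az": -14}
    - {"x": 0, "y": 0, "z": 0, "ax": 0, "ay": 0, "az": -21}
    - {"x": 0, "y": 0, "z": 0, "ax": 0, "ay": 0, "az": -28}
    - {"x": 0, "y": 0, "z": 0, "ax": 0, "ay": 0, "az": -35}
    - {"x": 0, "y": 0, "z": 0, "ax": 0, "ay": 0, "az": -42}
    - {"x": 0, "y": 0, "z": 0, "ax": 0, "ay": 0, "az": -49}
    - {"x": 0, "y": 0, "z": 0, "ax": 0, "ay": 0, "az": -56}
    - {"x": 0, "y": 0, "z": 0, "ax": 0, "ay": 0, "az": -63}
    - {"x": 0, "y": 0, "z": 0, "ax": 0, "ay": 0, "az": -70}

```text
clock: 9.52
ee_pos: [0.3768, 0.3402, 0.2216]
ee_rot: [0.409, 2.658, 0.363]
ft_force: [0.9, 0.2, -0.1]
width: 0.0561
```

Run:
```python
from h import *
st(); n=neck(38); b=np.r_[.4561,.3988,.0579]
go(b+.173*n,tilted(n,1),True)
```

```text
t9.52 pos [0.3768 0.3402 0.2216] z [ 0.445  0.188 -0.876] y [0.226 0.922 0.313] w0.0561 F [ 0.9  0.2 -0.1] q [-0.97 -0.09 -0.11  2.31  0.55  0.6  -0.23]
shift cm [2.98 0.48 3.75] turn deg [ -3.3  -8.7 -40.4] rows 5.8
```

drive_tool:
  series:
    - {"x": 0.5, "y": 0.1, "z": 0.6, "ax": -0.5, "ay": -1.5, "az": -7}
    - {"x": 1, "y": 0.2, "z": 1.2, "ax": -1, "ay": -3, "az": -14}
    - {"x": 1.5, "y": 0.3, "z": 1.8, "ax": -1.6, "ay": -4.5, "az": -21}
    - {"x": 2, "y": 0.4, "z": 2.5, "ax": -2.2, "ay": -6, "az": -28}
    - {"x": 2.5, "y": 0.5, "z": 3.2, "ax": -2.8, "ay": -7.5, "az": -35}
    - {"x": 3, "y": 0.5, "z": 3.7, "ax": -3.3, "ay": -8.7, "az": -40.4}
    - {"x": 3, "y": 0.5, "z": 3.7, "ax": -3.3, "ay": -8.7, "az": -40.4}
    - {"x": 3, "y": 0.5, "z": 3.7, "ax": -3.3, "ay": -8.7, "az": -40.4}
    - {"x": 3, "y": 0.5, "z": 3.7, "ax": -3.3, "ay": -8.7, "az": -40.4}

```text
clock: 10.27
ee_pos: [0.3684, 0.3628, 0.1802]
ee_rot: [-0.485, 2.439, 0.174]
ft_force: [-0.3, 1.2, 1.0]
width: 0.0561
```

Run:
```python
from h import *
st(); n=neck(38); b=np.r_[.4561,.3988,.0579]
go(b+.173*n,tilted(n,1),True);go(b+.073*n,tilted(n,1),True)
ci,im=grab("wrist","w8"); print(proj(ci,[b,b+.092*n]))
```

```text
t10.27 pos [0.3684 0.3628 0.1802] z [ 0.567  0.24  -0.788] y [-0.384  0.923  0.005] w0.0561 F [-0.3  1.2  1. ] q [-1.02 -0.01 -0.22  2.43  1.14  0.53 -0.23]
shift cm [ 0.06 -0.11  0.08] turn deg [-0.   0.  -0.5] rows 0.1
shift cm [ 0.06 -0.11 10.08] turn deg [-0.   0.  -0.5] rows 2.4
[[320.70090301 223.14078639]
 [320.23131085 256.24968435]]
```

The big flask's mouth is at (318,257), within 2 px of the prediction. Advance and grip.

drive_tool:
  series:
    - {"x": 0, "y": -0.1, "z": 2.5, "ax": 0, "ay": 0, "az": -0.5}
    - {"x": 0, "y": -0.1, "z": 5, "ax": 0, "ay": 0, "az": -0.5}
    - {"x": 0, "y": -0.1, "z": 7.5, "ax": 0, "ay": 0, "az": -0.5}
    - {"x": 0, "y": -0.1, "z": 9.5, "ax": 0, "ay": 0, "az": -0.5}
    - {"x": 0, "y": -0.1, "z": 10, "ax": 0, "ay": 0, "az": -0.5}
    - {"x": 0, "y": -0.1, "z": 10, "ax": 0, "ay": 0, "az": -0.5}
    - {"x": 0, "y": -0.1, "z": 10, "ax": 0, "ay": 0, "az": -0.5}

```text
clock: 10.9
ee_pos: [0.4254, 0.3859, 0.1012]
ee_rot: [-0.498, 2.435, 0.169]
ft_force: [0.2, 0.6, 0.0]
width: 0.0562
```

drive_tool:
  series:
    - {"x": 0, "y": 0, "z": 0, "ax": 0, "ay": 0, "az": 0}
    - {"x": 0, "y": 0, "z": 0, "ax": 0, "ay": 0, "az": 0}
    - {"x": 0, "y": 0, "z": 0, "ax": 0, "ay": 0, "az": 0}
    - {"x": 0, "y": 0, "z": 0, "ax": 0, "ay": 0, "az": 0}
    - {"x": 0, "y": 0, "z": 0, "ax": 0, "ay": 0, "az": 0}
    - {"x": 0, "y": 0, "z": 0, "ax": 0, "ay": 0, "az": 0}
  fingers: -1

```text
clock: 11.4
ee_pos: [0.4253, 0.3856, 0.1012]
ee_rot: [-0.5, 2.434, 0.169]
ft_force: [-0.1, -4.4, 5.1]
width: 0.0257
```

Run:
```python
from h import *
st(); n=neck(38); b=np.r_[.4561,.3988,.0579]
go(b+.073*n,tilted(n,1),True)
ci,im=grab("wrist","w9")
go(b+.073*n+[0,0,.13],tilted(n,1),True)
```

```text
t11.40 pos [0.4253 0.3856 0.1012] z [ 0.568  0.24  -0.787] y [-0.393  0.919 -0.003] w0.0257 F [-0.1 -4.4  5.1] q [-0.97  0.24 -0.16  2.4   1.65  0.45 -0.67]
shift cm [0.02 0.01 0.08] turn deg [-0.   0.1  0.2] rows 0.0
shift cm [ -7.99  -0.02 -10.16] turn deg [-0.   0.1  0.2] rows 3.1
```

Gripped at 26 mm. Lift straight up.

drive_tool:
  series:
    - {"x": -0.6, "y": 0, "z": -0.8, "ax": 0, "ay": 0, "az": 0}
    - {"x": -1.5, "y": 0, "z": -1.9, "ax": 0, "ay": 0, "az": 0}
    - {"x": -2.5, "y": 0, "z": -3.2, "ax": 0, "ay": 0, "az": 0}
    - {"x": -3.7, "y": 0, "z": -4.7, "ax": 0, "ay": 0, "az": 0}
    - {"x": -4.9, "y": 0, "z": -6.2, "ax": 0, "ay": 0, "az": 0}
    - {"x": -6.1, "y": 0, "z": -7.8, "ax": 0, "ay": 0, "az": 0}
    - {"x": -7.1, "y": 0, "z": -9.1, "ax": 0, "ay": 0, "az": 0}
    - {"x": -8, "y": 0, "z": -10.2, "ax": 0, "ay": 0, "az": 0}
    - {"x": -8, "y": 0, "z": -10.2, "ax": 0, "ay": 0, "az": 0}
    - {"x": -8, "y": 0, "z": -10.2, "ax": 0, "ay": 0, "az": 0}

```text
clock: 12.28
ee_pos: [0.4249, 0.3867, 0.2308]
ee_rot: [-0.501, 2.434, 0.171]
ft_force: [0.1, -0.2, -2.1]
width: 0.0256
```

Run:
```python
from h import *
st(); ci,im=grab("wrist","w10")
go([.45,.25,.26],down(113));go([.45,.2,.27],down(60))
```

```text
t12.28 pos [0.4249 0.3867 0.2308] z [ 0.567  0.242 -0.787] y [-0.394  0.919 -0.001] w0.0256 F [ 0.1 -0.2 -2.1] q [-0.96 -0.01 -0.16  2.29  0.93  0.52  0.11]
shift cm [  0.57 -13.53  -4.23] turn deg [-0.  38.   0.3] rows 5.3
shift cm [  1.51 -18.13  -6.23] turn deg [17.5 35.2 51.2] rows 9.0
```

The flask is lifted clear. Bring it upright while moving away.

drive_tool:
  series:
    - {"x": 0, "y": -1.5, "z": -0.5, "ax": 0, "ay": 5, "az": 0}
    - {"x": 0.1, "y": -3, "z": -1, "ax": 0, "ay": 10, "az": 0}
    - {"x": 0.2, "y": -5, "z": -1.8, "ax": 0, "ay": 15, "az": 0}
    - {"x": 0.3, "y": -7, "z": -2.5, "ax": 0, "ay": 20, "az": 0}
    - {"x": 0.4, "y": -9, "z": -3, "ax": 0, "ay": 25, "az": 0}
    - {"x": 0.5, "y": -11, "z": -3.6, "ax": 0, "ay": 30, "az": 0}
    - {"x": 0.6, "y": -12.5, "z": -4, "ax": 0, "ay": 35, "az": 0}
    - {"x": 0.6, "y": -13.5, "z": -4.2, "ax": 0, "ay": 38, "az": 0.3}
    - {"x": 0.6, "y": -13.5, "z": -4.2, "ax": 0, "ay": 38, "az": 0.3}

```text
clock: 13.08
ee_pos: [0.4527, 0.2482, 0.2589]
ee_rot: [0.616, -3.074, 0.007]
ft_force: [-0.2, -0.5, -2.6]
width: 0.0254
```

Run:
```python
from h import *
st(); go([.54,-.05,.26],down(20)); go([.6587,-.2447,.26],down(0))
```

```text
t13.08 pos [0.4527 0.2482 0.2589] z [-0.006 -0.006 -1.   ] y [-0.385  0.923 -0.003] w0.0254 F [-0.2 -0.5 -2.6] q [-0.75  0.12  0.13  1.89 -0.02  1.14  1.36]
shift cm [  3.43 -30.88   0.  ] turn deg [-0.5 -0.2 92.7] rows 12.9
shift cm [-3.000e-02 -5.342e+01  4.000e-02] turn deg [-5.000e-01 -1.000e-01  1.127e+02] rows 15.7
```

drive_tool:
  series:
    - {"x": 0, "y": -2, "z": 0, "ax": 0, "ay": 0, "az": 4}
    - {"x": 0, "y": -5.5, "z": 0, "ax": 0, "ay": 0, "az": 9}
    - {"x": 0, "y": -9, "z": 0, "ax": 0, "ay": 0, "az": 14}
    - {"x": 0, "y": -12.5, "z": 0, "ax": 0, "ay": 0, "az": 19}
    - {"x": 0, "y": -16, "z": 0, "ax": 0, "ay": 0, "az": 24}
    - {"x": 0, "y": -19.5, "z": 0, "ax": 0, "ay": 0, "az": 29}
    - {"x": 0, "y": -23, "z": 0, "ax": 0, "ay": 0, "az": 34}
    - {"x": 0, "y": -26.5, "z": 0, "ax": 0, "ay": 0, "az": 39}
    - {"x": 0, "y": -30, "z": 0, "ax": 0, "ay": 0, "az": 44}
    - {"x": 0, "y": -33.5, "z": 0, "ax": 0, "ay": 0, "az": 50}

```text
clock: 13.92
ee_pos: [0.5803, -0.0597, 0.2587]
ee_rot: [-0.742, -3.053, 0.004]
ft_force: [0.5, 0.3, -2.0]
width: 0.0254
```

Run:
```python
from h import *
st(); go([.6587,-.2447,.22],down(60))
```

```text
t13.92 pos [ 0.5803 -0.0597  0.2587] z [-0.001 -0.003 -1.   ] y [ 0.459  0.888 -0.003] w0.0254 F [ 0.5  0.3 -2. ] q [-0.39  0.24  0.46  1.77 -0.11  1.15  1.2 ]
shift cm [-15.45 -12.83   3.91] turn deg [-0.2  0.   2.7] rows 4.9
```

drive_tool:
  series:
    - {"x": -2.5, "y": -2.1, "z": 0.6, "ax": 0, "ay": 0, "az": 0}
    - {"x": -5.5, "y": -4.6, "z": 1.4, "ax": 0, "ay": 0, "az": 0}
    - {"x": -8.5, "y": -7.1, "z": 2.1, "ax": 0, "ay": 0, "az": 0}
    - {"x": -11.5, "y": -9.6, "z": 2.8, "ax": 0, "ay": 0, "az": 0}
    - {"x": -14, "y": -11.7, "z": 3.4, "ax": 0, "ay": 0, "az": 0}
    - {"x": -15.4, "y": -12.8, "z": 3.9, "ax": 0, "ay": 0, "az": 0}
    - {"x": -15.4, "y": -12.8, "z": 3.9, "ax": 0, "ay": 0, "az": 0}
    - {"x": -15.4, "y": -12.8, "z": 3.9, "ax": 0, "ay": 0, "az": 0}
    - {"x": -15.4, "y": -12.8, "z": 3.9, "ax": 0, "ay": 0, "az": 0}

```text
clock: 14.67
ee_pos: [0.659, -0.2411, 0.2201]
ee_rot: [-0.735, -3.053, 0.001]
ft_force: [0.0, 0.7, -1.8]
width: 0.0253
```

Run:
```python
from h import *
st(); ci,im=grab("wrist","w11"); cs,i2=grab("side","s11"); crop(i2,320,120,560,320,"c11",3)
ct,i3=grab("top"); crop(i3,300,120,540,300,"c12",3)
print(cast(ct,(441.3,196),.075))
```

```text
t14.67 pos [ 0.659  -0.2411  0.2201] z [-0.001 -0.001 -1.   ] y [ 0.455  0.891 -0.001] w0.0253 F [ 0.   0.7 -1.8] q [-0.08  0.5   0.49  1.54 -0.25  1.17  1.56]
[[ 0.65869249 -0.24469248  0.075     ]]
```

The wrist view shows the pan has been knocked. It is now at about (265,248), off the single circle, with its handle swung round. I'll park the big flask in the right cork ring for the moment, so I can slide the pan back first. Before that I'll measure the flask's tilt in the hand.

```bash
cat >> h.py <<'E'
def tip_ball(ci,ballpx,mouthpx,L,T=None):
    """ball & mouth, in tool frame, with both taken at tool y~free; depth of mouth found from |m-b|=L and ball on plane tool y=0"""
    s=bot.observe(); R=Ro.from_rotvec(s["ee_rot"]); C,db=ray(ci,ballpx); _,dm=ray(ci,mouthpx)
    f=lambda v:R.inv().apply(v)
    return f(C-s["ee_pos"]),f(db),f(dm)
E
python3 - <<'E'
from h import *
ci,im=grab("wrist"); st()
hsv=cv2.cvtColor(im,cv2.COLOR_BGR2HSV)
m=cv2.inRange(hsv,(3,150,60),(20,255,255)); m[:,:250]=0;m[:,400:]=0
for b in blobs(m,300): print(b)
c,db,dm=tip_ball(ci,(323,243.5),(322.5,320.5),.092)
print("cam in tool",c.round(4),db.round(3),dm.round(3))
# ball radius angular: half-width 54px
for hw in (53,54,55):
    D=.036/np.sin(np.arctan(hw/377.2)); B=c+db*D
    # mouth on ray dm with |m-B|=.092, nearer solution
    k=np.roots([1,2*dm@(c-B),(c-B)@(c-B)-.092**2]); 
    for kk in k: 
        M=c+dm*kk.real; n=(M-B)/.092; print(hw,"ball",B.round(4),"mouth",M.round(4),"tilt x,y deg",np.degrees(np.arcsin(n[:2])).round(1))
E
```

```text
t14.87 pos [ 0.6597 -0.2409  0.2216] z [ 0.001 -0.    -1.   ] y [0.454 0.891 0.   ] w0.0255 F [-0.2 -0.  -1.6] q [-0.08  0.49  0.49  1.54 -0.25  1.17  1.56]
(np.int32(10385), array([322.5, 254.6]), array([269, 191, 108, 157], dtype=int32))
(np.int32(570), array([255.9, 419.4]), array([250, 380,  15,  76], dtype=int32))
(np.int32(567), array([388.6, 420.2]), array([380, 381,  15,  75], dtype=int32))
cam in tool [ 0.0851  0.0002 -0.1793] [-0.295  0.003  0.955] [-0.48   0.001  0.877]
53 ball [0.0086 0.0009 0.0679] mouth [-0.0733  0.0006  0.1098] tilt x,y deg [-62.9  -0.1]
53 ball [0.0086 0.0009 0.0679] mouth [-0.0002  0.0004 -0.0237] tilt x,y deg [-5.5 -0.3]
54 ball [0.01   0.0009 0.0634] mouth [-0.0714  0.0006  0.1063] tilt x,y deg [-62.2  -0.1]
54 ball [0.01   0.0009 0.0634] mouth [ 0.0024  0.0004 -0.0283] tilt x,y deg [-4.8 -0.3]
55 ball [0.0113 0.0008 0.0591] mouth [-0.0695  0.0006  0.103 ] tilt x,y deg [-61.5  -0.1]
55 ball [0.0113 0.0008 0.0591] mouth [ 0.0048  0.0004 -0.0327] tilt x,y deg [-4.1 -0.3]
```

Run:
```python
from h import *
ci=imaging.camera_info("wrist");cs=imaging.camera_info("side"); st()
b,e=two(ci,(323,244),cs,(431.7,270.7)); m,f=two(ci,(322.5,320.5),cs,(436.7,238)); d=m-b
print(b,e,m,f,np.linalg.norm(d)); s=bot.observe();R=Ro.from_rotvec(s["ee_rot"])
t=R.inv().apply(d/np.linalg.norm(d)); print("neck in tool",t, "tilt",np.degrees(np.arcsin(t[:2]))); print("ball in tool",R.inv().apply(b-s["ee_pos"]))
# where's pan (wrist): opening centre and outer
print("pan",cast(ci,(262,248),.075))
go([.4857,-.371,.20],down(60))
```

```text
t14.87 pos [ 0.6597 -0.2409  0.2216] z [ 0.001 -0.    -1.   ] y [0.454 0.891 0.   ] w0.0255 F [-0.2 -0.  -1.6] q [-0.08  0.49  0.49  1.54 -0.25  1.17  1.56]
[ 0.6529628  -0.23662407  0.15724   ] 0.002328036893437229 [ 0.65269516 -0.23741794  0.25542997] 0.004543577018062155 0.09819354746596416
neck in tool [-0.00199463 -0.00818976 -0.99996447] tilt [-0.11428392 -0.46924392]
ball in tool [0.00794302 0.00071909 0.06433645]
pan [[ 0.65312072 -0.29855043  0.075     ]]
shift cm [  9.6  -19.49   2.15] turn deg [0. 0. 3.] rows 5.2
```

drive_tool:
  series:
    - {"x": 1.5, "y": -3, "z": 0, "ax": 0, "ay": 0, "az": 0}
    - {"x": 3.2, "y": -6.4, "z": 0, "ax": 0, "ay": 0, "az": 0}
    - {"x": 5, "y": -10, "z": 0.5, "ax": 0, "ay": 0, "az": 0}
    - {"x": 6.7, "y": -13.5, "z": 1, "ax": 0, "ay": 0, "az": 0}
    - {"x": 8, "y": -16.8, "z": 1.5, "ax": 0, "ay": 0, "az": 0}
    - {"x": 8.7, "y": -19.2, "z": 2, "ax": 0, "ay": 0, "az": 0}
    - {"x": 8.7, "y": -19.5, "z": 2.2, "ax": 0, "ay": 0, "az": 0}
    - {"x": 8.7, "y": -19.5, "z": 2.2, "ax": 0, "ay": 0, "az": 0}
    - {"x": 8.7, "y": -19.5, "z": 2.2, "ax": 0, "ay": 0, "az": 0}

```text
clock: 15.62
ee_pos: [0.4942, -0.3753, 0.1996]
ee_rot: [0.734, 3.054, 0.0]
ft_force: [0.3, -0.1, -1.2]
width: 0.0256
```

Run:
```python
from h import *
st(); ci,im=grab("wrist","w12"); cs,i2=grab("side"); crop(i2,300,260,500,440,"c13",3)
print("ring px wrist", proj(ci,[[.4857,-.371,.03]]), "side",proj(cs,[[.4857,-.371,.03]]))
go([.4937,-.375,.14])
```

```text
t15.62 pos [ 0.4942 -0.3753  0.1996] z [ 0.001  0.    -1.   ] y [0.454 0.891 0.001] w0.0256 F [ 0.3 -0.1 -1.2] q [ 0.13  0.38  0.54  1.76 -0.22  1.06  1.85]
ring px wrist [[321.81557384 210.34267463]] side [[400.00245786 388.22017721]]
shift cm [ 0.09 -0.06  5.95] turn deg [0. 0. 0.] rows 1.4
```

Run:
```python
from h import *
cs=imaging.camera_info("side")
b=np.r_[.4857,-.371,.139]
p=proj(cs,[b,b+[0,0,.092]]); print(p,p[1]-p[0]);
for t in (-10,-5,0,5,10):
    # tilt in tool x dir: world (-.891,.454)
    n=np.r_[np.sin(np.radians(t))*np.r_[-.891,.454],np.cos(np.radians(t))]; q=proj(cs,[b,b+.092*n]); print(t,q[1]-q[0])
```

```text
[[405.29300331 357.0265828 ]
 [410.39745525 326.93021459]] [  5.10445195 -30.09636822]
-10 [ 14.04967468 -30.14549705]
-5 [  9.61980035 -30.24347398]
0 [  5.10445195 -30.09636822]
5 [  0.54457802 -29.70508186]
10 [ -4.01832081 -29.07310624]
```

In the side view the flask is upright to about 2° and above the ring. Lower it and feel for contact.

drive_tool:
  series:
    - {"x": 0, "y": 0, "z": 2, "ax": 0, "ay": 0, "az": 0}
    - {"x": 0, "y": 0, "z": 4, "ax": 0, "ay": 0, "az": 0}
    - {"x": 0, "y": 0, "z": 6, "ax": 0, "ay": 0, "az": 0}
    - {"x": 0, "y": 0, "z": 6.8, "ax": 0, "ay": 0, "az": 0}
    - {"x": 0, "y": 0, "z": 7.2, "ax": 0, "ay": 0, "az": 0}
    - {"x": 0, "y": 0, "z": 7.5, "ax": 0, "ay": 0, "az": 0}
    - {"x": 0, "y": 0, "z": 7.5, "ax": 0, "ay": 0, "az": 0}

```text
clock: 16.3
ee_pos: [0.4938, -0.3761, 0.1246]
ee_rot: [0.734, 3.054, -0.0]
ft_force: [0.2, 0.7, -1.8]
width: 0.0257
```

drive_tool:
  series:
    - {"x": 0, "y": 0, "z": 0.2, "ax": 0, "ay": 0, "az": 0}
    - {"x": 0, "y": 0, "z": 0.4, "ax": 0, "ay": 0, "az": 0}
    - {"x": 0, "y": 0, "z": 0.4, "ax": 0, "ay": 0, "az": 0}

```text
clock: 16.55
ee_pos: [0.4936, -0.3762, 0.1205]
ee_rot: [0.735, 3.054, -0.0]
ft_force: [0.5, -0.2, -1.9]
width: 0.0255
```

drive_tool:
  series:
    - {"x": 0, "y": 0, "z": 0.2, "ax": 0, "ay": 0, "az": 0}
    - {"x": 0, "y": 0, "z": 0.4, "ax": 0, "ay": 0, "az": 0}
    - {"x": 0, "y": 0, "z": 0.4, "ax": 0, "ay": 0, "az": 0}

```text
clock: 16.8
ee_pos: [0.4943, -0.3768, 0.1169]
ee_rot: [0.734, 3.052, -0.001]
ft_force: [3.2, -0.9, 1.2]
width: 0.0258
```

drive_tool:
  series:
    - {"x": 0, "y": 0, "z": 0.2, "ax": 0, "ay": 0, "az": 0}
    - {"x": 0, "y": 0, "z": 0.3, "ax": 0, "ay": 0, "az": 0}
    - {"x": 0, "y": 0, "z": 0.3, "ax": 0, "ay": 0, "az": 0}

```text
clock: 17.05
ee_pos: [0.4956, -0.3776, 0.116]
ee_rot: [0.734, 3.049, -0.002]
ft_force: [0.1, 0.6, 28.2]
width: 0.0255
```

It's seated. Ease off, then open.

drive_tool:
  series:
    - {"x": 0, "y": 0, "z": -0.3, "ax": 0, "ay": 0, "az": 0}
    - {"x": 0, "y": 0, "z": -0.3, "ax": 0, "ay": 0, "az": 0}
    - {"x": 0, "y": 0, "z": -0.3, "ax": 0, "ay": 0, "az": 0}

```text
clock: 17.3
ee_pos: [0.4942, -0.3767, 0.1171]
ee_rot: [0.734, 3.052, -0.001]
ft_force: [2.2, -0.2, 9.7]
width: 0.0256
```

drive_tool:
  series:
    - {"x": 0, "y": 0, "z": 0, "ax": 0, "ay": 0, "az": 0}
    - {"x": 0, "y": 0, "z": 0, "ax": 0, "ay": 0, "az": 0}
    - {"x": 0, "y": 0, "z": 0, "ax": 0, "ay": 0, "az": 0}
    - {"x": 0, "y": 0, "z": 0, "ax": 0, "ay": 0, "az": 0}
    - {"x": 0, "y": 0, "z": -3, "ax": 0, "ay": 0, "az": 0}
    - {"x": 0, "y": 0, "z": -6, "ax": 0, "ay": 0, "az": 0}
    - {"x": 0, "y": 0, "z": -10, "ax": 0, "ay": 0, "az": 0}
    - {"x": 0, "y": 0, "z": -12, "ax": 0, "ay": 0, "az": 0}
    - {"x": 0, "y": 0, "z": -12, "ax": 0, "ay": 0, "az": 0}
  fingers: 0.2

```text
clock: 18.05
ee_pos: [0.4947, -0.3776, 0.241]
ee_rot: [0.734, 3.048, -0.002]
ft_force: [0.1, -0.2, -0.2]
width: 0.0564
```

Run:
```python
from h import *
st(); ci,im=grab("wrist","w13"); cs,i2=grab("side","s13"); crop(i2,300,220,520,420,"c14",3)
```

```text
t18.05 pos [ 0.4947 -0.3776  0.241 ] z [ 0.006 -0.003 -1.   ] y [0.455 0.89  0.   ] w0.0564 F [ 0.1 -0.2 -0.2] q [ 0.11  0.34  0.56  1.72 -0.2   1.13  1.83]
```

The flask is parked upright in the right ring. The pan's opening is at wrist pixel (462,312) and its handle tip at (390,220), so it hangs towards the plate's right edge. Localise it.

Run:
```python
from h import *
ci,im=grab("wrist"); st(); crop(im,370,200,540,380,"c15",4)
go([.45,-.05,.3],down(-60))
```

```text
t18.20 pos [ 0.4931 -0.3758  0.2357] z [-0.  0. -1.] y [0.455 0.891 0.   ] w0.0562 F [-0.7 -0.5 -0.6] q [ 0.12  0.34  0.56  1.73 -0.2   1.13  1.83]
shift cm [18.66 27.06 -6.42] turn deg [ -0.  -0. 123.] rows 17.2
```

Run:
```python
from h import *
ci=imaging.camera_info("wrist")
P=cast(ci,[(393.5,225),(430,279)],.071); print(P); d=P[0]-P[1]; print("handle az",np.degrees(np.arctan2(d[1],d[0])),np.linalg.norm(d))
# circle fit to top rim points
px=np.array([(595,470),(575,390),(520,335),(450,305),(380,300),(300,322),(240,360),(185,420),(585,540),(540,620)])/4+[370,200]
X=cast(ci,px,.075)[:,:2]; A=np.c_[2*X,np.ones(len(X))]; s=np.linalg.lstsq(A,(X**2).sum(1),rcond=None)[0]; print("pan c",s[:2],"r",np.sqrt(s[2]+s[:2]@s[:2]))
c=s[:2]; 
a=np.arctan2(*(P[0][:2]-c)[::-1]); print("az",np.degrees(a),np.linalg.norm(P[0][:2]-c))
```

```text
[[ 0.52669339 -0.31723147  0.071     ]
 [ 0.5931489  -0.30745949  0.071     ]]
handle az -171.63486469960327 0.06717013169184922
pan c [ 0.65497128 -0.29692951] r 0.055741591210728636
az -171.0066479265376 0.12987451061776675
```

The pan is at (0.655, -0.297), with its handle at azimuth -171°. I'll turn and move above the handle at 98 mm from the axis.

Run:
```python
from h import *
go([.558,-.312,.2],down(-81.3)); go([.525,-.34,.24],down(-5))
```

```text
shift cm [-2.88  8.63  3.57] turn deg [ -0.   -0.  144.3] rows 20.1
shift cm [-1.21  4.64 -0.43] turn deg [ 0. -0. 68.] rows 9.5
```

drive_tool:
  series:
    - {"x": -0.3, "y": 0.5, "z": -0.5, "ax": 0, "ay": 0, "az": 7}
    - {"x": -0.6, "y": 1, "z": -1, "ax": 0, "ay": 0, "az": 14}
    - {"x": -0.9, "y": 1.5, "z": -1, "ax": 0, "ay": 0, "az": 21}
    - {"x": -1, "y": 2, "z": -1, "ax": 0, "ay": 0, "az": 28}
    - {"x": -1, "y": 2.5, "z": -1, "ax": 0, "ay": 0, "az": 35}
    - {"x": -1, "y": 3, "z": -1, "ax": 0, "ay": 0, "az": 42}
    - {"x": -1, "y": 3.5, "z": -1, "ax": 0, "ay": 0, "az": 49}
    - {"x": -1, "y": 4, "z": -1, "ax": 0, "ay": 0, "az": 56}
    - {"x": -1, "y": 4.5, "z": -1, "ax": 0, "ay": 0, "az": 63}
    - {"x": -1, "y": 5, "z": -1, "ax": 0, "ay": 0, "az": 70}

```text
clock: 19.03
ee_pos: [0.5245, -0.3356, 0.2447]
ee_rot: [-2.359, -2.072, 0.002]
ft_force: [-0.2, 0.0, 0.6]
width: 0.0565
```

drive_tool:
  series:
    - {"x": 0, "y": 0, "z": 0, "ax": 0, "ay": 0, "az": 7}
    - {"x": 0, "y": 0, "z": 0, "ax": 0, "ay": 0, "az": 14}
    - {"x": 0, "y": 0, "z": 0, "ax": 0, "ay": 0, "az": 21}
    - {"x": 0, "y": 0, "z": 0, "ax": 0, "ay": 0, "az": 28}
    - {"x": 0, "y": 0, "z": 0, "ax": 0, "ay": 0, "az": 35}
    - {"x": 0, "y": 0, "z": 0, "ax": 0, "ay": 0, "az": 42}
    - {"x": 0, "y": 0, "z": 0, "ax": 0, "ay": 0, "az": 49}
    - {"x": 0, "y": 0, "z": 0, "ax": 0, "ay": 0, "az": 56}
    - {"x": 0, "y": 0, "z": 0, "ax": 0, "ay": 0, "az": 63}
    - {"x": 0, "y": 0, "z": 0, "ax": 0, "ay": 0, "az": 70}

```text
clock: 19.87
ee_pos: [0.5244, -0.3358, 0.2449]
ee_rot: [-3.122, -0.344, 0.003]
ft_force: [0.9, 0.4, 0.1]
width: 0.0562
```

Run:
```python
from h import *
st();go([.558,-.312,.17],down(-81.3))
```

```text
t19.87 pos [ 0.5244 -0.3358  0.2449] z [-0.002  0.    -1.   ] y [ 0.218 -0.976 -0.001] w0.0562 F [0.9 0.4 0.1] q [-0.32  0.52  1.13  1.72 -0.5   1.22 -0.42]
shift cm [ 3.81 -1.59  7.48] turn deg [-0.   0.1  3.9] rows 2.0
```

drive_tool:
  series:
    - {"x": 2, "y": -0.8, "z": 1, "ax": 0, "ay": 0, "az": 4}
    - {"x": 3.8, "y": -1.6, "z": 3, "ax": 0, "ay": 0, "az": 4}
    - {"x": 3.8, "y": -1.6, "z": 5.5, "ax": 0, "ay": 0, "az": 4}
    - {"x": 3.8, "y": -1.6, "z": 7.5, "ax": 0, "ay": 0, "az": 4}
    - {"x": 3.8, "y": -1.6, "z": 7.5, "ax": 0, "ay": 0, "az": 4}
    - {"x": 3.8, "y": -1.6, "z": 7.5, "ax": 0, "ay": 0, "az": 4}
    - {"x": 3.8, "y": -1.6, "z": 7.5, "ax": 0, "ay": 0, "az": 4}

```text
clock: 20.45
ee_pos: [0.5582, -0.3127, 0.1719]
ee_rot: [3.131, 0.244, 0.0]
ft_force: [0.4, -0.9, 1.0]
width: 0.0562
```

Run:
```python
from h import *
st();ci,im=grab("wrist","w16"); print(proj(ci,[[.655,-.297,.075],[.655-.1325,-.297-.0205,.071],[.6587,-.2447,.03]]))
go([.558,-.312,.045],down(-81.3))
```

```text
t20.45 pos [ 0.5582 -0.3127  0.1719] z [ 0.    -0.001 -1.   ] y [ 0.155 -0.988  0.001] w0.0562 F [ 0.4 -0.9  1. ] q [-0.31  0.62  1.06  1.76 -0.6   1.12 -0.47]
[[321.62847033 107.31004934]
 [321.32458785 284.28119149]
 [257.52792508  94.50926428]]
shift cm [-0.05 -0.1  12.73] turn deg [ 0.1 -0.1  0.2] rows 3.1
```

The handle is centred between the fingers, at column 325. Descend and grip.

drive_tool:
  series:
    - {"x": 0, "y": 0, "z": 4, "ax": 0, "ay": 0, "az": 0}
    - {"x": 0, "y": 0, "z": 8, "ax": 0, "ay": 0, "az": 0}
    - {"x": 0, "y": 0, "z": 11.5, "ax": 0, "ay": 0, "az": 0}
    - {"x": 0, "y": 0, "z": 12.7, "ax": 0, "ay": 0, "az": 0}
    - {"x": 0, "y": 0, "z": 12.7, "ax": 0, "ay": 0, "az": 0}
    - {"x": 0, "y": 0, "z": 12.7, "ax": 0, "ay": 0, "az": 0}

```text
clock: 21.0
ee_pos: [0.559, -0.313, 0.046]
ee_rot: [3.131, 0.244, 0.002]
ft_force: [0.8, 0.3, 1.2]
width: 0.0563
```

drive_tool:
  series:
    - {"x": 0, "y": 0, "z": 0, "ax": 0, "ay": 0, "az": 0}
    - {"x": 0, "y": 0, "z": 0, "ax": 0, "ay": 0, "az": 0}
    - {"x": 0, "y": 0, "z": 0, "ax": 0, "ay": 0, "az": 0}
    - {"x": 0, "y": 0, "z": 0, "ax": 0, "ay": 0, "az": 0}
    - {"x": 0, "y": 0, "z": 0, "ax": 0, "ay": 0, "az": 0}
    - {"x": 0, "y": 0, "z": 0, "ax": 0, "ay": 0, "az": 0}
  fingers: -1

```text
clock: 21.5
ee_pos: [0.5587, -0.3121, 0.0446]
ee_rot: [3.132, 0.245, 0.001]
ft_force: [-0.4, 0.2, 0.2]
width: 0.0197
```

Run:
```python
from h import *
st(); ci,im=grab("wrist","w17")
p=bot.observe()["ee_pos"]; 
# pan opening centre seen now
go(p+[.003,.053,0])
```

```text
t21.50 pos [ 0.5587 -0.3121  0.0446] z [ 0.001 -0.    -1.   ] y [ 0.156 -0.988  0.   ] w0.0197 F [-0.4  0.2  0.2] q [-0.22  0.75  0.91  1.85 -0.75  0.92 -0.37]
shift cm [ 1.12 -5.19 -0.  ] turn deg [0. 0. 0.] rows 1.3
```

drive_tool:
  series:
    - {"x": 0, "y": 0, "z": 0, "ax": 0, "ay": 0, "az": 0}
    - {"x": 0, "y": 0, "z": 0, "ax": 0, "ay": 0, "az": 0}
    - {"x": 0, "y": 0, "z": 0, "ax": 0, "ay": 0, "az": 0}
    - {"x": 0, "y": 0, "z": 0, "ax": 0, "ay": 0, "az": 0}

```text
clock: 21.88
ee_pos: [0.5586, -0.3125, 0.0445]
ee_rot: [3.131, 0.244, 0.001]
ft_force: [-0.9, -1.5, 3.5]
width: 0.0137
```

Run:
```python
from h import *
ci,im=grab("wrist","w18"); st()
g=cv2.cvtColor(im,cv2.COLOR_BGR2GRAY); print(proj(ci,[[.656,-.299,.075]]), cast(ci,(329,87),.075))
p=bot.observe()["ee_pos"]; go(p+[.003,.053,0])
```

```text
t21.93 pos [ 0.5586 -0.3124  0.0445] z [ 0.001 -0.001 -1.   ] y [ 0.155 -0.988  0.001] w0.0135 F [ 0.7 -2.5  4.1] q [-0.22  0.75  0.91  1.85 -0.75  0.92 -0.37]
[[327.77560064  88.89649711]] [[ 0.65671029 -0.29934046  0.075     ]]
shift cm [ 1.12 -5.19 -0.  ] turn deg [0. 0. 0.] rows 1.3
```

drive_tool:
  series:
    - {"x": 0.2, "y": -0.6, "z": 0, "ax": 0, "ay": 0, "az": 0}
    - {"x": 0.4, "y": -1.8, "z": 0, "ax": 0, "ay": 0, "az": 0}
    - {"x": 0.6, "y": -3, "z": 0, "ax": 0, "ay": 0, "az": 0}
    - {"x": 0.9, "y": -4.2, "z": 0, "ax": 0, "ay": 0, "az": 0}
    - {"x": 1.1, "y": -5, "z": 0, "ax": 0, "ay": 0, "az": 0}
    - {"x": 1.1, "y": -5.3, "z": 0, "ax": 0, "ay": 0, "az": 0}
    - {"x": 1.1, "y": -5.3, "z": 0, "ax": 0, "ay": 0, "az": 0}
    - {"x": 1.1, "y": -5.3, "z": 0, "ax": 0, "ay": 0, "az": 0}

```text
clock: 22.6
ee_pos: [0.5618, -0.2562, 0.0444]
ee_rot: [-3.131, -0.248, -0.001]
ft_force: [0.5, 0.9, 5.7]
width: 0.0137
```

drive_tool:
  series:
    - {"x": 0, "y": 0, "z": 0, "ax": 0, "ay": 0, "az": 0}
    - {"x": 0, "y": 0, "z": 0, "ax": 0, "ay": 0, "az": 0}
    - {"x": 0, "y": 0, "z": 0, "ax": 0, "ay": 0, "az": 0}
    - {"x": 0, "y": 0, "z": -3, "ax": 0, "ay": 0, "az": 0}
    - {"x": 0, "y": 0, "z": -7, "ax": 0, "ay": 0, "az": 0}
    - {"x": 0, "y": 0, "z": -11, "ax": 0, "ay": 0, "az": 0}
    - {"x": 0, "y": 0, "z": -15, "ax": 0, "ay": 0, "az": 0}
    - {"x": 0, "y": 0, "z": -18, "ax": 0, "ay": 0, "az": 0}
    - {"x": 0, "y": 0, "z": -20, "ax": 0, "ay": 0, "az": 0}
    - {"x": 0, "y": 0, "z": -20, "ax": 0, "ay": 0, "az": 0}
  fingers: 0.2

```text
clock: 23.43
ee_pos: [0.5622, -0.2587, 0.2481]
ee_rot: [3.131, 0.245, 0.007]
ft_force: [0.4, 0.4, 0.3]
width: 0.0563
```

Run:
```python
from h import *
st();ci,im=grab("wrist","w19"); cs,i2=grab("side"); crop(i2,300,220,520,420,"c19",3); go([.4857,-.371,.26],down(-60)); go([.4857,-.371,.26])
```

```text
t23.43 pos [ 0.5622 -0.2587  0.2481] z [ 0.005 -0.001 -1.   ] y [ 0.156 -0.988  0.002] w0.0563 F [0.4 0.4 0.3] q [-0.48  0.53  1.17  1.73 -0.52  1.22 -0.6 ]
shift cm [-9.23 10.03 -1.57] turn deg [ -0.   -0.1 -21. ] rows 3.3
shift cm [-9.23 10.03 -1.57] turn deg [0. 0. 0.] rows 3.3
```

The pan is back and concentric inside the single circle. Check the parked flask's tilt.

Run:
```python
from h import *
ci=imaging.camera_info("wrist");cs=imaging.camera_info("side")
print(two(ci,(451,339),cs,(412.7,355)), proj(cs,[[.4857,-.371,.0585],[.4857,-.371,.1505]]),proj(ci,[[.4857,-.371,.0585],[.4857,-.371,.1505]]))
```

```text
(array([ 0.49581044, -0.37730782,  0.14629242]), np.float64(0.0021895439091983216)) [[401.3151543  380.48038538]
 [405.89647229 353.46846826]] [[416.76044364 301.65800402]
 [443.33038435 350.64692944]]
```

The parked flask's neck leans about 7° towards azimuth -32°. I'll grasp it coaxially so that a vertical tool makes it upright.

Run:
```python
from h import *
b=np.r_[.4857,-.371,.0585]; n=np.r_[.0101,-.0063,.0905]; n/=np.linalg.norm(n); print(np.degrees(np.arccos(n[2])))
go(b+.163*n,tilted(n,1,-70),True); print(tilted(n,1,-70).as_matrix())
```

```text
7.493297475625442
shift cm [-7.82 11.26  4.3 ] turn deg [  5.4  -5.2 -10.8] rows 3.4
[[ 0.93662032  0.33241411 -0.11064914]
 [ 0.34090192 -0.93756189  0.06901877]
 [-0.0807976  -0.10236489 -0.99146012]]
```

drive_tool:
  series:
    - {"x": -2, "y": 2.8, "z": 0, "ax": 1.4, "ay": -1.3, "az": -2.7}
    - {"x": -4, "y": 5.6, "z": 1, "ax": 2.7, "ay": -2.6, "az": -5.4}
    - {"x": -6, "y": 8.4, "z": 2, "ax": 4, "ay": -3.9, "az": -8}
    - {"x": -7.8, "y": 11.2, "z": 3, "ax": 5.4, "ay": -5.2, "az": -10.8}
    - {"x": -7.8, "y": 11.3, "z": 4.3, "ax": 5.4, "ay": -5.2, "az": -10.8}
    - {"x": -7.8, "y": 11.3, "z": 4.3, "ax": 5.4, "ay": -5.2, "az": -10.8}
    - {"x": -7.8, "y": 11.3, "z": 4.3, "ax": 5.4, "ay": -5.2, "az": -10.8}
    - {"x": -7.8, "y": 11.3, "z": 4.3, "ax": 5.4, "ay": -5.2, "az": -10.8}

```text
clock: 24.2
ee_pos: [0.5021, -0.3807, 0.201]
ee_rot: [-3.005, -0.525, 0.149]
ft_force: [0.3, 0.2, -0.1]
width: 0.0563
```

Run:
```python
from h import *
st();ci,im=grab("wrist","w20"); b=np.r_[.4857,-.371,.0585]; n=np.r_[.0101,-.0063,.0905]; n/=np.linalg.norm(n)
go(b+.073*n,tilted(n,1,-70),True);print(proj(ci,[b,b+.092*n]))
```

```text
t24.20 pos [ 0.5021 -0.3807  0.201 ] z [-0.111  0.069 -0.991] y [ 0.333 -0.937 -0.102] w0.0563 F [ 0.3  0.2 -0.1] q [-0.11  0.63  1.    1.64 -0.51  1.3  -0.22]
shift cm [-0.08  0.01  9.02] turn deg [ 0.  -0.   0.1] rows 2.2
[[322.47702092 227.89103616]
 [322.55139591 263.95823615]]
```

The mouth and ball match the prediction within 2 px. Advance and grip.

drive_tool:
  series:
    - {"x": 0, "y": 0, "z": 2.5, "ax": 0, "ay": 0, "az": 0}
    - {"x": 0, "y": 0, "z": 5, "ax": 0, "ay": 0, "az": 0}
    - {"x": 0, "y": 0, "z": 7.5, "ax": 0, "ay": 0, "az": 0}
    - {"x": 0, "y": 0, "z": 9, "ax": 0, "ay": 0, "az": 0}
    - {"x": 0, "y": 0, "z": 9, "ax": 0, "ay": 0, "az": 0}
    - {"x": 0, "y": 0, "z": 9, "ax": 0, "ay": 0, "az": 0}

```text
clock: 24.75
ee_pos: [0.4923, -0.3747, 0.1126]
ee_rot: [-3.006, -0.526, 0.149]
ft_force: [-0.1, -0.8, -0.1]
width: 0.0567
```

drive_tool:
  series:
    - {"x": 0, "y": 0, "z": 0, "ax": 0, "ay": 0, "az": 0}
    - {"x": 0, "y": 0, "z": 0, "ax": 0, "ay": 0, "az": 0}
    - {"x": 0, "y": 0, "z": 0, "ax": 0, "ay": 0, "az": 0}
    - {"x": 0, "y": 0, "z": 0, "ax": 0, "ay": 0, "az": 0}
    - {"x": 0, "y": 0, "z": 0, "ax": 0, "ay": 0, "az": 0}
    - {"x": 0, "y": 0, "z": 0, "ax": 0, "ay": 0, "az": 0}
    - {"x": 0, "y": 0, "z": 0, "ax": 0, "ay": 0, "az": 0}
    - {"x": 0, "y": 0, "z": 0, "ax": 0, "ay": 0, "az": 0}
  fingers: -1

```text
clock: 25.42
ee_pos: [0.4918, -0.3758, 0.1123]
ee_rot: [-3.006, -0.523, 0.148]
ft_force: [1.0, 0.5, 4.3]
width: 0.0254
```

Run:
```python
from h import *
st(); p=bot.observe()["ee_pos"]; go(p+[0,0,.11])
```

```text
t25.42 pos [ 0.4918 -0.3758  0.1123] z [-0.11   0.068 -0.992] y [ 0.332 -0.938 -0.101] w0.0254 F [1.  0.5 4.3] q [-0.08  0.7   0.94  1.75 -0.58  1.15 -0.16]
shift cm [ -0.89  -1.12 -10.91] turn deg [0. 0. 0.] rows 2.6
```

drive_tool:
  series:
    - {"x": -0.1, "y": -0.1, "z": -1.5, "ax": 0, "ay": 0, "az": 0}
    - {"x": -0.3, "y": -0.4, "z": -4, "ax": 0, "ay": 0, "az": 0}
    - {"x": -0.5, "y": -0.7, "z": -7, "ax": 0, "ay": 0, "az": 0}
    - {"x": -0.8, "y": -1, "z": -9.5, "ax": 0, "ay": 0, "az": 0}
    - {"x": -0.9, "y": -1.1, "z": -11, "ax": 0, "ay": 0, "az": 0}
    - {"x": -0.9, "y": -1.1, "z": -11, "ax": 0, "ay": 0, "az": 0}
    - {"x": -0.9, "y": -1.1, "z": -11, "ax": 0, "ay": 0, "az": 0}

```text
clock: 26.0
ee_pos: [0.4918, -0.376, 0.2238]
ee_rot: [-3.007, -0.524, 0.147]
ft_force: [0.1, -0.2, -2.9]
width: 0.0255
```

Run:
```python
from h import *
st();ci,im=grab("wrist","w21"); go([.659,-.245,.21],down(-70))
```

```text
t26.00 pos [ 0.4918 -0.376   0.2238] z [-0.109  0.068 -0.992] y [ 0.333 -0.938 -0.101] w0.0255 F [ 0.1 -0.2 -2.9] q [-0.13  0.6   1.03  1.65 -0.48  1.33 -0.23]
shift cm [20.23 -6.54  0.31] turn deg [-5.9  4.6 -0.2] rows 5.1
```

```bash
cat >> h.py <<'E'
def inhand(ci,ballpx,mouthpx,R,L):
    """neck tilt in tool x,y from wrist view: scan ball depth; ball & mouth on rays, |m-b|=L; ball horizontal width not needed if depth z given"""
    s=bot.observe(); T=Ro.from_rotvec(s["ee_rot"]); f=lambda v:T.inv().apply(v)
    C,db=ray(ci,ballpx);_,dm=ray(ci,mouthpx); c=f(C-s["ee_pos"]);db=f(db);dm=f(dm)
    for zb in (.050,.054,.058,.062,.066):
        B=c+db*(zb-c[2])/db[2]
        k=np.roots([1,2*dm@(c-B),(c-B)@(c-B)-L**2]).real; M=[c+dm*q for q in k]; M=min(M,key=lambda v:v[2])
        n=(M-B)/L; print("zb",zb,"ball",B[:2].round(4),"mouth",M.round(4),"tilt x,y",np.degrees(np.arcsin(n[:2])).round(1))
E
python3 - <<'E'
from h import *
ci=imaging.camera_info("wrist"); s=bot.observe();T=Ro.from_rotvec(s["ee_rot"])
print(proj(ci,s["ee_pos"]+T.apply([[0,0,.054],[0,0,-.038]])))
inhand(ci,(323.5,261.5),(322.5,333),.036,.092)
E
```

```text
[[322.42730528 262.00388578]
 [322.4961241  336.2040937 ]]
zb 0.05 ball [0.0018 0.0007] mouth [ 0.0039 -0.     -0.042 ] tilt x,y [ 1.3 -0.4]
zb 0.054 ball [0.0004 0.0007] mouth [ 0.0015  0.     -0.038 ] tilt x,y [ 0.7 -0.4]
zb 0.058 ball [-0.0011  0.0007] mouth [-0.0008  0.     -0.034 ] tilt x,y [ 0.2 -0.4]
zb 0.062 ball [-0.0025  0.0007] mouth [-0.0032  0.     -0.03  ] tilt x,y [-0.4 -0.5]
zb 0.066 ball [-0.004   0.0007] mouth [-0.0055  0.     -0.026 ] tilt x,y [-1.  -0.5]
```

The flask is coaxial in the hand, within 1°. Move over the pan with the tool vertical.

drive_tool:
  series:
    - {"x": 2.5, "y": -0.8, "z": 0, "ax": -0.7, "ay": 0.6, "az": 0}
    - {"x": 6, "y": -2, "z": 0, "ax": -1.8, "ay": 1.4, "az": 0}
    - {"x": 9.5, "y": -3.1, "z": 0, "ax": -2.8, "ay": 2.2, "az": 0}
    - {"x": 13, "y": -4.2, "z": 0, "ax": -3.8, "ay": 3, "az": 0}
    - {"x": 16.5, "y": -5.3, "z": 0, "ax": -4.8, "ay": 3.8, "az": 0}
    - {"x": 19.2, "y": -6.2, "z": 0.2, "ax": -5.6, "ay": 4.4, "az": 0}
    - {"x": 20.2, "y": -6.5, "z": 0.3, "ax": -5.9, "ay": 4.6, "az": 0}
    - {"x": 20.2, "y": -6.5, "z": 0.3, "ax": -5.9, "ay": 4.6, "az": 0}
    - {"x": 20.2, "y": -6.5, "z": 0.3, "ax": -5.9, "ay": 4.6, "az": 0}
    - {"x": 20.2, "y": -6.5, "z": 0.3, "ax": -5.9, "ay": 4.6, "az": 0}

```text
clock: 26.88
ee_pos: [0.6576, -0.2471, 0.2099]
ee_rot: [3.094, 0.536, -0.003]
ft_force: [0.1, -0.2, -2.0]
width: 0.0256
```

Run:
```python
from h import *
st();ci,im=grab("wrist","w22"); go([.659,-.245,.17],down(-70)); cs,i2=grab("side"); crop(i2,340,180,540,360,"c22",3)
print(proj(ci,[[.659,-.245,.075]]),proj(cs,[[.659,-.245,.075]]))
```

```text
t26.88 pos [ 0.6576 -0.2471  0.2099] z [-0.002 -0.001 -1.   ] y [ 0.336 -0.942  0.001] w0.0256 F [ 0.1 -0.2 -2. ] q [-0.36  0.67  1.    1.57 -0.58  1.23 -0.49]
shift cm [ 0.21 -0.19  4.02] turn deg [ 0.1  0.1 -0.4] rows 1.0
[[320.44215371 227.39993034]] [[430.90017217 297.58806546]]
```

The pan's opening is where expected, at side pixel (431,299). Lower it.

drive_tool:
  series:
    - {"x": 0.1, "y": -0.1, "z": 1.5, "ax": 0, "ay": 0, "az": 0}
    - {"x": 0.2, "y": -0.2, "z": 3, "ax": 0, "ay": 0, "az": 0}
    - {"x": 0.2, "y": -0.2, "z": 4.2, "ax": 0, "ay": 0, "az": 0}
    - {"x": 0.2, "y": -0.2, "z": 4.8, "ax": 0, "ay": 0, "az": 0}
    - {"x": 0.2, "y": -0.2, "z": 5.2, "ax": 0, "ay": 0, "az": 0}
    - {"x": 0.2, "y": -0.2, "z": 5.2, "ax": 0, "ay": 0, "az": 0}

```text
clock: 27.48
ee_pos: [0.6597, -0.2433, 0.1571]
ee_rot: [3.094, 0.539, -0.003]
ft_force: [-1.3, 0.7, -2.6]
width: 0.0257
```

drive_tool:
  series:
    - {"x": 0, "y": 0, "z": 0.2, "ax": 0, "ay": 0, "az": 0}
    - {"x": 0, "y": 0, "z": 0.4, "ax": 0, "ay": 0, "az": 0}
    - {"x": 0, "y": 0, "z": 0.4, "ax": 0, "ay": 0, "az": 0}

```text
clock: 27.73
ee_pos: [0.6604, -0.2434, 0.155]
ee_rot: [3.094, 0.539, 0.0]
ft_force: [-2.5, 2.7, 3.8]
width: 0.0257
```

drive_tool:
  series:
    - {"x": -0.1, "y": -0.1, "z": 0, "ax": 0, "ay": 0, "az": 0}
    - {"x": -0.1, "y": -0.1, "z": 0.2, "ax": 0, "ay": 0, "az": 0}
    - {"x": -0.1, "y": -0.1, "z": 0.2, "ax": 0, "ay": 0, "az": 0}
    - {"x": -0.1, "y": -0.1, "z": 0.2, "ax": 0, "ay": 0, "az": 0}

```text
clock: 28.07
ee_pos: [0.6592, -0.2425, 0.1532]
ee_rot: [3.094, 0.539, 0.001]
ft_force: [-2.7, 4.0, 11.0]
width: 0.0251
```

Run:
```python
from h import *
st();ci,im=grab("wrist","w23");  cs,i2=grab("side"); crop(i2,340,180,540,360,"c23",3)
inhand(ci,(322.5,261.5),(322.5,333),.036,.092)
```

```text
t28.07 pos [ 0.6592 -0.2425  0.1532] z [ 0.001 -0.001 -1.   ] y [ 0.338 -0.941  0.001] w0.0251 F [-2.7  4.  11. ] q [-0.35  0.71  0.96  1.62 -0.63  1.14 -0.46]
zb 0.05 ball [0.0018 0.0001] mouth [ 0.0039  0.     -0.042 ] tilt x,y [ 1.3 -0. ]
zb 0.054 ball [0.0004 0.0001] mouth [ 0.0016  0.     -0.038 ] tilt x,y [ 0.7 -0. ]
zb 0.058 ball [-0.001   0.0001] mouth [-0.0008  0.     -0.034 ] tilt x,y [ 0.2 -0. ]
zb 0.062 ball [-0.0025  0.0001] mouth [-0.0031  0.     -0.03  ] tilt x,y [-0.4 -0. ]
zb 0.066 ball [-0.0039  0.0001] mouth [-0.0055  0.     -0.026 ] tilt x,y [-1. -0.]
```

Seated in the opening, upright. Release and rise.

drive_tool:
  series:
    - {"x": 0, "y": -0.05, "z": -0.1, "ax": 0, "ay": 0, "az": 0}
    - {"x": 0, "y": -0.05, "z": -0.1, "ax": 0, "ay": 0, "az": 0}

```text
clock: 28.33
ee_pos: [0.6588, -0.2423, 0.1535]
ee_rot: [3.094, 0.539, -0.0]
ft_force: [-1.4, 0.3, 0.6]
width: 0.0255
```

drive_tool:
  series:
    - {"x": 0, "y": 0, "z": 0, "ax": 0, "ay": 0, "az": 0}
    - {"x": 0, "y": 0, "z": 0, "ax": 0, "ay": 0, "az": 0}
    - {"x": 0, "y": 0, "z": 0, "ax": 0, "ay": 0, "az": 0}
    - {"x": 0, "y": 0, "z": 0, "ax": 0, "ay": 0, "az": 0}
    - {"x": 0, "y": 0, "z": 0, "ax": 0, "ay": 0, "az": 0}
    - {"x": 0, "y": 0, "z": -2, "ax": 0, "ay": 0, "az": 0}
    - {"x": 0, "y": 0, "z": -5, "ax": 0, "ay": 0, "az": 0}
    - {"x": 0, "y": 0, "z": -9, "ax": 0, "ay": 0, "az": 0}
    - {"x": 0, "y": 0, "z": -12, "ax": 0, "ay": 0, "az": 0}
    - {"x": 0, "y": 0, "z": -12, "ax": 0, "ay": 0, "az": 0}
  fingers: 0.2

```text
clock: 29.17
ee_pos: [0.6603, -0.244, 0.2797]
ee_rot: [3.09, 0.538, 0.009]
ft_force: [0.5, -0.6, 0.0]
width: 0.0563
```

Run:
```python
from h import *
st();ci,im=grab("wrist","w24");  cs,i2=grab("side"); crop(i2,340,180,540,360,"c24",3)
P=[[.659,-.244,.075],[.659,-.244,.099],[.659,-.244,.191]]
print(proj(ci,P),(proj(cs,P)-[340,180])*3)
```

```text
t29.17 pos [ 0.6603 -0.244   0.2797] z [ 0.006 -0.004 -1.   ] y [ 0.338 -0.941  0.006] w0.0563 F [ 0.5 -0.6  0. ] q [-0.39  0.62  1.05  1.49 -0.54  1.34 -0.52]
[[320.86922388 214.56502199]
 [320.91773218 219.87187118]
 [321.17710871 248.24788523]] [[271.83356362 351.86640806]
 [276.09796981 330.42136907]
 [293.5932604  242.44025933]]
```

The side view has the ball at (277,330) and the mouth at (293,243) in the crop, matching the upright, seated prediction within 1 px. Now locate the handle for the slide.

Run:
```python
from h import *
ci,im=grab("wrist"); st(); crop(im,260,180,400,340,"c25",4)
P=cast(ci,[(297.5,324),(306.5,265)],.071);d=P[0]-P[1];az=np.arctan2(d[1],d[0]);print(P,np.degrees(az))
pan=P[0][:2]-.134*d[:2]/np.linalg.norm(d[:2]); print("pan",pan)
g=np.r_[.659,-.244]+.105*np.r_[np.cos(az),np.sin(az)]; print(g)
go([*g,.28],down(np.degrees(az)+90)); go([*g,.15],down(np.degrees(az)+90))
```

```text
t29.32 pos [ 0.6587 -0.242   0.273 ] z [-0.    -0.001 -1.   ] y [ 0.338 -0.941  0.001] w0.0562 F [ 0.   0.5 -1.2] q [-0.38  0.62  1.04  1.5  -0.54  1.34 -0.52]
[[ 0.52865741 -0.25985738  0.071     ]
 [ 0.59945705 -0.24613328  0.071     ]] -169.02959961767448
pan [ 0.66020864 -0.23435693]
[ 0.55591881 -0.26398169]
shift cm [-10.42  -1.41  -0.69] turn deg [0.  0.  8.8] rows 2.5
shift cm [-10.41  -1.42  12.31] turn deg [0.  0.  8.8] rows 3.9
```

Run:
```python
from h import *
go([.541,-.261,.24],down(-80.3))
```

```text
shift cm [-11.72  -2.2    3.31] turn deg [ 0.   0.  10.1] rows 3.0
```

drive_tool:
  series:
    - {"x": -3, "y": -0.5, "z": 0, "ax": 0, "ay": 0, "az": 2.5}
    - {"x": -6, "y": -1, "z": 0, "ax": 0, "ay": 0, "az": 5}
    - {"x": -9, "y": -1.6, "z": 0, "ax": 0, "ay": 0, "az": 7.5}
    - {"x": -11.7, "y": -2.2, "z": 2, "ax": 0, "ay": 0, "az": 10}
    - {"x": -11.7, "y": -2.2, "z": 5, "ax": 0, "ay": 0, "az": 10}
    - {"x": -11.7, "y": -2.2, "z": 9, "ax": 0, "ay": 0, "az": 10}
    - {"x": -11.7, "y": -2.2, "z": 12, "ax": 0, "ay": 0, "az": 10}
    - {"x": -11.7, "y": -2.2, "z": 12, "ax": 0, "ay": 0, "az": 10}
    - {"x": -11.7, "y": -2.2, "z": 12, "ax": 0, "ay": 0, "az": 10}
    - {"x": -11.7, "y": -2.2, "z": 12, "ax": 0, "ay": 0, "az": 10}

```text
clock: 30.15
ee_pos: [0.5414, -0.2619, 0.1545]
ee_rot: [3.128, 0.266, -0.001]
ft_force: [0.1, -0.5, 1.2]
width: 0.0565
```

Run:
```python
from h import *
st();ci,im=grab("wrist","w26"); go([.541,-.261,.045],down(-80.3))
```

```text
t30.15 pos [ 0.5414 -0.2619  0.1545] z [-0.    -0.002 -1.   ] y [ 0.169 -0.986  0.002] w0.0565 F [ 0.1 -0.5  1.2] q [-0.42  0.58  1.07  1.87 -0.58  1.05 -0.51]
shift cm [-0.07 -0.13 11.  ] turn deg [ 0.1 -0.   0. ] rows 2.6
```

drive_tool:
  series:
    - {"x": 0, "y": -0.1, "z": 3, "ax": 0, "ay": 0, "az": 0}
    - {"x": 0, "y": -0.1, "z": 6, "ax": 0, "ay": 0, "az": 0}
    - {"x": 0, "y": -0.1, "z": 9, "ax": 0, "ay": 0, "az": 0}
    - {"x": 0, "y": -0.1, "z": 10.5, "ax": 0, "ay": 0, "az": 0}
    - {"x": 0, "y": -0.1, "z": 11, "ax": 0, "ay": 0, "az": 0}
    - {"x": 0, "y": -0.1, "z": 11, "ax": 0, "ay": 0, "az": 0}
    - {"x": 0, "y": -0.1, "z": 11, "ax": 0, "ay": 0, "az": 0}

```text
clock: 30.78
ee_pos: [0.5418, -0.261, 0.0449]
ee_rot: [3.128, 0.267, 0.002]
ft_force: [-0.7, 0.2, 0.3]
width: 0.0568
```

drive_tool:
  series:
    - {"x": 0, "y": 0, "z": 0, "ax": 0, "ay": 0, "az": 0}
    - {"x": 0, "y": 0, "z": 0, "ax": 0, "ay": 0, "az": 0}
    - {"x": 0, "y": 0, "z": 0, "ax": 0, "ay": 0, "az": 0}
    - {"x": 0, "y": 0, "z": 0, "ax": 0, "ay": 0, "az": 0}
    - {"x": 0, "y": 0, "z": 0, "ax": 0, "ay": 0, "az": 0}
    - {"x": 0, "y": 0, "z": 0, "ax": 0, "ay": 0, "az": 0}
    - {"x": 0, "y": 0, "z": 0, "ax": 0, "ay": 0, "az": 0}
    - {"x": 0, "y": 0, "z": 0, "ax": 0, "ay": 0, "az": 0}
  fingers: -1

```text
clock: 31.45
ee_pos: [0.541, -0.2604, 0.0434]
ee_rot: [3.129, 0.267, -0.001]
ft_force: [0.6, -0.2, 0.6]
width: 0.0139
```

Run:
```python
from h import *
st();ci,im=grab("wrist","w27"); cs,i2=grab("side"); crop(i2,340,180,540,360,"c27",3)
p=bot.observe()["ee_pos"]; go(p+[.6459-.659,-.0145+.2435,0])
```

```text
t31.45 pos [ 0.541  -0.2604  0.0434] z [-0.    -0.001 -1.   ] y [ 0.169 -0.986  0.001] w0.0139 F [ 0.6 -0.2  0.6] q [-0.31  0.7   0.92  1.94 -0.73  0.87 -0.41]
shift cm [  2.59 -22.79  -0.03] turn deg [0. 0. 0.] rows 5.5
```

The flask is still undisturbed, with its mouth at (293,243). Slide gently and level to the heating mark.

drive_tool:
  series:
    - {"x": 0, "y": -0.2, "z": 0, "ax": 0, "ay": 0, "az": 0}
    - {"x": 0.1, "y": -0.6, "z": 0, "ax": 0, "ay": 0, "az": 0}
    - {"x": 0.1, "y": -1.2, "z": 0, "ax": 0, "ay": 0, "az": 0}
    - {"x": 0.2, "y": -2, "z": 0, "ax": 0, "ay": 0, "az": 0}
    - {"x": 0.3, "y": -2.9, "z": 0, "ax": 0, "ay": 0, "az": 0}
    - {"x": 0.4, "y": -3.8, "z": 0, "ax": 0, "ay": 0, "az": 0}
    - {"x": 0.5, "y": -4.7, "z": 0, "ax": 0, "ay": 0, "az": 0}
    - {"x": 0.6, "y": -5.6, "z": 0, "ax": 0, "ay": 0, "az": 0}
    - {"x": 0.7, "y": -6.5, "z": 0, "ax": 0, "ay": 0, "az": 0}
    - {"x": 0.8, "y": -7.4, "z": 0, "ax": 0, "ay": 0, "az": 0}

```text
clock: 32.38
ee_pos: [0.5364, -0.1851, 0.0434]
ee_rot: [3.129, 0.268, -0.0]
ft_force: [0.5, -4.7, 2.8]
width: 0.0141
```

drive_tool:
  series:
    - {"x": 0.1, "y": -0.9, "z": 0, "ax": 0, "ay": 0, "az": 0}
    - {"x": 0.2, "y": -1.8, "z": 0, "ax": 0, "ay": 0, "az": 0}
    - {"x": 0.3, "y": -2.7, "z": 0, "ax": 0, "ay": 0, "az": 0}
    - {"x": 0.4, "y": -3.6, "z": 0, "ax": 0, "ay": 0, "az": 0}
    - {"x": 0.5, "y": -4.5, "z": 0, "ax": 0, "ay": 0, "az": 0}
    - {"x": 0.6, "y": -5.4, "z": 0, "ax": 0, "ay": 0, "az": 0}
    - {"x": 0.7, "y": -6.3, "z": 0, "ax": 0, "ay": 0, "az": 0}
    - {"x": 0.8, "y": -7.2, "z": 0, "ax": 0, "ay": 0, "az": 0}
    - {"x": 0.9, "y": -8.1, "z": 0, "ax": 0, "ay": 0, "az": 0}
    - {"x": 1, "y": -9, "z": 0, "ax": 0, "ay": 0, "az": 0}

```text
clock: 33.22
ee_pos: [0.5309, -0.095, 0.0433]
ee_rot: [3.129, 0.267, -0.0]
ft_force: [1.3, -5.7, 4.9]
width: 0.0142
```

Run:
```python
from h import *
st();ci,im=grab("wrist","w28"); cs,i2=grab("side"); crop(i2,300,180,500,330,"c28",3)
go([.541+.6459-.659,-.2604-.0145+.2435,.0434])
```

```text
t33.22 pos [ 0.5309 -0.095   0.0433] z [-0.    -0.002 -1.   ] y [ 0.169 -0.986  0.002] w0.0142 F [ 1.3 -5.7  4.9] q [-0.67  0.64  0.97  2.08 -0.74  0.81 -0.65]
shift cm [ 0.75 -6.18 -0.03] turn deg [0. 0. 0.] rows 1.5
```

drive_tool:
  series:
    - {"x": 0.1, "y": -0.9, "z": 0, "ax": 0, "ay": 0, "az": 0}
    - {"x": 0.2, "y": -1.8, "z": 0, "ax": 0, "ay": 0, "az": 0}
    - {"x": 0.3, "y": -2.7, "z": 0, "ax": 0, "ay": 0, "az": 0}
    - {"x": 0.4, "y": -3.6, "z": 0, "ax": 0, "ay": 0, "az": 0}
    - {"x": 0.5, "y": -4.5, "z": 0, "ax": 0, "ay": 0, "az": 0}
    - {"x": 0.6, "y": -5.3, "z": 0, "ax": 0, "ay": 0, "az": 0}
    - {"x": 0.7, "y": -5.9, "z": 0, "ax": 0, "ay": 0, "az": 0}
    - {"x": 0.7, "y": -6.3, "z": 0, "ax": 0, "ay": 0, "az": 0}
    - {"x": 0.7, "y": -6.5, "z": 0, "ax": 0, "ay": 0, "az": 0}
    - {"x": 0.7, "y": -6.5, "z": 0, "ax": 0, "ay": 0, "az": 0}

```text
clock: 34.15
ee_pos: [0.5268, -0.0294, 0.0432]
ee_rot: [3.129, 0.268, -0.0]
ft_force: [1.0, -3.5, 6.1]
width: 0.0135
```

Run:
```python
from h import *
st();ci,im=grab("wrist","w29"); ct,i3=grab("top"); crop(i3,290,130,490,270,"c29",4)
```

```text
t34.15 pos [ 0.5268 -0.0294  0.0432] z [-0.    -0.001 -1.   ] y [ 0.17  -0.985  0.001] w0.0135 F [ 1.  -3.5  6.1] q [-0.81  0.63  0.98  2.11 -0.74  0.8  -0.76]
```

The pan is concentric with the double circle. Release and rise.

drive_tool:
  series:
    - {"x": 0, "y": 0, "z": 0, "ax": 0, "ay": 0, "az": 0}
    - {"x": 0, "y": 0, "z": 0, "ax": 0, "ay": 0, "az": 0}
    - {"x": 0, "y": 0, "z": 0, "ax": 0, "ay": 0, "az": 0}
    - {"x": 0, "y": 0, "z": 0, "ax": 0, "ay": 0, "az": 0}
    - {"x": -0.5, "y": 0, "z": -3, "ax": 0, "ay": 0, "az": 0}
    - {"x": -2, "y": 0, "z": -7, "ax": 0, "ay": 0, "az": 0}
    - {"x": -3, "y": 0, "z": -11, "ax": 0, "ay": 0, "az": 0}
    - {"x": -4, "y": 0, "z": -15, "ax": 0, "ay": 0, "az": 0}
    - {"x": -5, "y": 0, "z": -18, "ax": 0, "ay": 0, "az": 0}
    - {"x": -6, "y": 0, "z": -20, "ax": 0, "ay": 0, "az": 0}
  fingers: 0.2

```text
clock: 35.08
ee_pos: [0.472, -0.0379, 0.233]
ee_rot: [3.129, 0.268, -0.004]
ft_force: [-0.5, 0.1, 0.3]
width: 0.0565
```

Run:
```python
from h import *
st();cs,i2=grab("side"); crop(i2,290,160,490,310,"c30",3)
ct,i3=grab("top"); crop(i3,290,130,490,270,"c31",4)
ci,im=grab("wrist","w30")
P=[[.646,-.0145,.075],[.646,-.0145,.099],[.646,-.0145,.191]]
print((proj(cs,P)-[290,160])*3,(proj(ct,P)-[290,130])*4)
go([.55,.2,.26],down(-67))
```

```text
t35.08 pos [ 0.472  -0.0379  0.233 ] z [-0.003 -0.001 -1.   ] y [ 0.17  -0.985  0.001] w0.0565 F [-0.5  0.1  0.3] q [-1.28  0.15  1.37  2.05 -0.16  1.07 -1.23]
[[230.76257769 233.29119521]
 [232.22757814 211.85700861]
 [238.19515429 124.54635933]] [[225.19726802 282.57369057]
 [226.24962717 275.65967784]
 [230.63455281 246.85066162]]
shift cm [ 11.78 -21.85  -2.61] turn deg [ -0.4  -0.  -13. ] rows 6.0
```

The pan and flask are on the heating mark: ball at (221,278) and mouth at (224,249), about 3 mm from nominal and upright. Next is the switch.

Run:
```python
from h import *
st();ct=imaging.camera_info("top");cs=imaging.camera_info("side")
print(cast(ct,[(253.3,205.5),(254.25,191.25),(252.5,219.75)],.025))
go([.565,.226,.2],down(-95))
```

```text
t35.23 pos [ 0.4719 -0.0354  0.2323] z [-0.002  0.008 -1.   ] y [ 0.174 -0.985 -0.008] w0.0565 F [-1.   1.1 -0.9] q [-1.27  0.14  1.36  2.05 -0.17  1.07 -1.23]
[[0.6410451  0.217502   0.025     ]
 [0.67730963 0.21579728 0.025     ]
 [0.60495587 0.21882283 0.025     ]]
shift cm [ 13.71 -24.1    3.41] turn deg [-0.4  0.1 15. ] rows 6.7
```

drive_tool:
  series:
    - {"x": 1, "y": -2, "z": 0, "ax": 0, "ay": 0, "az": 0}
    - {"x": 2, "y": -5, "z": 0, "ax": 0, "ay": 0, "az": 2}
    - {"x": 3.5, "y": -8.5, "z": 0, "ax": 0, "ay": 0, "az": 4}
    - {"x": 5, "y": -12, "z": 0, "ax": 0, "ay": 0, "az": 6}
    - {"x": 6.5, "y": -15.5, "z": 0, "ax": 0, "ay": 0, "az": 8}
    - {"x": 8, "y": -19, "z": 0, "ax": 0, "ay": 0, "az": 10}
    - {"x": 9.5, "y": -22, "z": 0, "ax": 0, "ay": 0, "az": 12}
    - {"x": 11, "y": -24.5, "z": 0, "ax": 0, "ay": 0, "az": 14}
    - {"x": 13, "y": -24.5, "z": 0, "ax": 0, "ay": 0, "az": 15}
    - {"x": 13, "y": -24.5, "z": 0, "ax": 0, "ay": 0, "az": 15}
  fingers: -1

```text
clock: 36.07
ee_pos: [0.5596, 0.2289, 0.2278]
ee_rot: [3.134, -0.137, -0.008]
ft_force: [0.4, -1.2, 0.3]
width: 0.0005
```

Run:
```python
from h import *
st();ci,im=grab("wrist","w31");cs,i2=grab("side","s31"); crop(i2,220,140,380,260,"c32",4)
go([.568,.226,.16],down(-95))
```

```text
t36.07 pos [0.5596 0.2289 0.2278] z [-0.005 -0.004 -1.   ] y [-0.087 -0.996  0.004] w0.0005 F [ 0.4 -1.2  0.3] q [-1.32  0.53  1.16  1.78 -0.52  1.19 -1.65]
shift cm [ 1.04 -0.13  6.86] turn deg [ 0.2  0.3 -0.2] rows 1.7
```

In the wrist view the black lever ball is at (326,165), in front of the box and aligned with the tool. Triangulate it.

Run:
```python
from h import *
ci,im=grab("wrist"); st();crop(im,280,80,380,180,"c33",5); print(two(ci,(326,166),imaging.camera_info("side"),(306.8,185.5)), proj(ci,[[.603,.219,.092],[.611,.219,.09]]))
go([.574,.219,.12],down(-92.5));go([.574,.219,.083],down(-92.5))
```

```text
t36.22 pos [0.5575 0.2255 0.2293] z [-0.006 -0.002 -1.   ] y [-0.09  -0.996  0.003] w0.0006 F [ 0.2 -0.5  0.4] q [-1.32  0.52  1.17  1.79 -0.52  1.19 -1.66]
(array([0.61053044, 0.21807336, 0.09507871]), np.float64(0.0013911717329553742)) [[325.23956128 175.62957787]
 [324.37460185 165.6534315 ]]
shift cm [ 1.76  0.47 10.92] turn deg [ 0.2  0.3 -2.7] rows 2.7
shift cm [ 1.78  0.46 14.62] turn deg [ 0.2  0.3 -2.7] rows 3.5
```

drive_tool:
  series:
    - {"x": 1.8, "y": 0.5, "z": 3, "ax": 0, "ay": 0, "az": -2.5}
    - {"x": 1.8, "y": 0.5, "z": 7, "ax": 0, "ay": 0, "az": -2.5}
    - {"x": 1.8, "y": 0.5, "z": 11, "ax": 0, "ay": 0, "az": -2.5}
    - {"x": 1.8, "y": 0.5, "z": 14, "ax": 0, "ay": 0, "az": -2.5}
    - {"x": 1.8, "y": 0.5, "z": 14.4, "ax": 0, "ay": 0, "az": -2.5}
    - {"x": 1.8, "y": 0.5, "z": 14.4, "ax": 0, "ay": 0, "az": -2.5}
    - {"x": 1.8, "y": 0.5, "z": 14.4, "ax": 0, "ay": 0, "az": -2.5}

```text
clock: 36.8
ee_pos: [0.5753, 0.2197, 0.0887]
ee_rot: [-3.14, 0.074, 0.004]
ft_force: [-0.3, 0.3, 1.9]
width: 0.0009
```

Run:
```python
from h import *
st();ci,im=grab("wrist","w33"); go([.668,.216,.085],down(-92.5))
```

```text
t36.80 pos [0.5753 0.2197 0.0887] z [-0.003  0.001 -1.   ] y [-0.047 -0.999 -0.001] w0.0009 F [-0.3  0.3  1.9] q [-1.15  0.67  0.97  1.88 -0.68  0.96 -1.48]
shift cm [ 9.24 -0.02  0.41] turn deg [-0.1  0.1 -0.2] rows 2.2
```

The lever ball at (317,238) is dead ahead of the fingers. Push it over.

drive_tool:
  series:
    - {"x": 1.5, "y": 0, "z": 0.2, "ax": 0, "ay": 0, "az": 0}
    - {"x": 3, "y": 0, "z": 0.2, "ax": 0, "ay": 0, "az": 0}
    - {"x": 4.5, "y": 0, "z": 0.2, "ax": 0, "ay": 0, "az": 0}
    - {"x": 6, "y": 0, "z": 0.3, "ax": 0, "ay": 0, "az": 0}
    - {"x": 7.5, "y": 0, "z": 0.4, "ax": 0, "ay": 0, "az": 0}
    - {"x": 8.5, "y": 0, "z": 0.4, "ax": 0, "ay": 0, "az": 0}
    - {"x": 9.2, "y": 0, "z": 0.4, "ax": 0, "ay": 0, "az": 0}
    - {"x": 9.6, "y": 0, "z": 0.4, "ax": 0, "ay": 0, "az": 0}
    - {"x": 9.6, "y": 0, "z": 0.4, "ax": 0, "ay": 0, "az": 0}

```text
clock: 37.6
ee_pos: [0.6613, 0.2171, 0.0827]
ee_rot: [-3.137, 0.07, 0.037]
ft_force: [-60.6, 2.9, 25.5]
width: 0.0007
```

Run:
```python
from h import *
st();ci,im=grab("wrist","w34");cs,i2=grab("side","s34"); crop(i2,220,120,380,240,"c34",4)
```

```text
t37.60 pos [0.6613 0.2171 0.0827] z [-0.024  0.004 -1.   ] y [-0.045 -0.999 -0.003] w0.0007 F [-60.6   2.9  25.5] q [-0.98  0.79  0.91  1.67 -0.71  1.07 -1.46]
```

It is at the hard stop: 60 N on the fingers, and the lever is visibly over. Back off at once and rise.

drive_tool:
  series:
    - {"x": -2, "y": 0, "z": 0, "ax": 0, "ay": 0, "az": 0}
    - {"x": -3, "y": 0, "z": -1, "ax": 0, "ay": 0, "az": 0}
    - {"x": -4, "y": 0, "z": -4, "ax": 0, "ay": 0, "az": 0}
    - {"x": -4, "y": 0, "z": -8, "ax": 0, "ay": 0, "az": 0}
    - {"x": -5, "y": 0, "z": -12, "ax": 0, "ay": 0, "az": 0}
    - {"x": -7, "y": 0, "z": -14, "ax": 0, "ay": 0, "az": 0}
    - {"x": -9, "y": 0, "z": -15, "ax": 0, "ay": 0, "az": 0}
    - {"x": -12, "y": 0, "z": -15, "ax": 0, "ay": 0, "az": 0}
    - {"x": -15, "y": 0, "z": -15, "ax": 0, "ay": 0, "az": 0}
    - {"x": -15, "y": 0, "z": -15, "ax": 0, "ay": 0, "az": 0}
  fingers: 0.2

```text
clock: 38.53
ee_pos: [0.5174, 0.2239, 0.2346]
ee_rot: [-3.137, 0.068, 0.009]
ft_force: [-0.6, 0.0, 0.3]
width: 0.0562
```

Run:
```python
from h import *
st();cs,i2=grab("side","s35"); crop(i2,200,130,400,280,"c35",4);ct,i3=grab("top","t35"); crop(i3,150,170,350,320,"c36",4)
ci,im=grab("wrist","w35")
```

```text
t38.53 pos [0.5174 0.2239 0.2346] z [-0.006  0.004 -1.   ] y [-0.044 -0.999 -0.004] w0.0562 F [-0.6  0.   0.3] q [-1.43  0.44  1.21  1.87 -0.45  1.16 -1.67]
```

The switch lever is fully over. Confirm its angle and set up for the nearest small flask.

Run:
```python
from h import *
ci=imaging.camera_info("wrist");cs=imaging.camera_info("side")
X,e=two(ci,(324.5,21),cs,(331,179.5)); print("tip",X,e,"angle",np.degrees(np.arctan2(X[0]-.641,X[2]-.022)), "rad from off",np.arctan2(X[0]-.641,X[2]-.022)-np.arctan2(.6105-.641,.093-.022))
n=neck(35); b=np.r_[.545,.1866,.0535]
go(b+.152*n,tilted(n,-1),True); st()
```

```text
tip [0.68388431 0.21495384 0.08775944] 0.0005223914293721383 angle 33.109943256235745 rad from off 0.9836189287225048
shift cm [-4.38  6.87  7.25] turn deg [  7.6  34.5 -24.8] rows 6.0
t38.68 pos [0.5218 0.2233 0.235 ] z [-0.002  0.003 -1.   ] y [-0.045 -0.999 -0.003] w0.0561 F [ 0.4 -0.  -0.1] q [-1.42  0.44  1.21  1.86 -0.46  1.16 -1.67]
```

drive_tool:
  series:
    - {"x": -1, "y": 1.3, "z": 0, "ax": 1.2, "ay": 5.5, "az": -4}
    - {"x": -2, "y": 2.6, "z": 0, "ax": 2.4, "ay": 11, "az": -8}
    - {"x": -3, "y": 4, "z": 1, "ax": 3.6, "ay": 16.5, "az": -12}
    - {"x": -4, "y": 5.4, "z": 2, "ax": 4.8, "ay": 22, "az": -16}
    - {"x": -4.4, "y": 6.5, "z": 3.5, "ax": 6, "ay": 27.5, "az": -20}
    - {"x": -4.4, "y": 6.9, "z": 5.5, "ax": 7.2, "ay": 33, "az": -23.6}
    - {"x": -4.4, "y": 6.9, "z": 7.2, "ax": 7.6, "ay": 34.5, "az": -24.8}
    - {"x": -4.4, "y": 6.9, "z": 7.2, "ax": 7.6, "ay": 34.5, "az": -24.8}
    - {"x": -4.4, "y": 6.9, "z": 7.2, "ax": 7.6, "ay": 34.5, "az": -24.8}
    - {"x": -4.4, "y": 6.9, "z": 7.2, "ax": 7.6, "ay": 34.5, "az": -24.8}

```text
clock: 39.52
ee_pos: [0.4785, 0.1551, 0.1704]
ee_rot: [-2.936, -0.438, -0.729]
ft_force: [0.3, -0.3, 0.6]
width: 0.0561
```

Run:
```python
from h import *
st();ci,im=grab("wrist","w36"); n=neck(35); b=np.r_[.545,.1866,.0535]
print(proj(ci,[b,b+.08*n])); go(b+.062*n,tilted(n,-1),True)
```

```text
t39.52 pos [0.4785 0.1551 0.1704] z [ 0.445  0.15  -0.883] y [ 0.295 -0.955 -0.013] w0.0561 F [ 0.3 -0.3  0.6] q [-1.24 -0.13  0.71  2.43  0.49  0.37 -2.21]
[[312.20443332 218.82560891]
 [314.89139669 260.28521451]]
shift cm [ 0.37 -0.83  9.51] turn deg [ 2.5  6.9 -5.5] rows 2.3
```

The prediction matches to within 3 px. Finish the alignment with some forward motion.

drive_tool:
  series:
    - {"x": 0.2, "y": -0.4, "z": 1.2, "ax": 1, "ay": 2.5, "az": -2}
    - {"x": 0.4, "y": -0.8, "z": 2.5, "ax": 2, "ay": 5, "az": -4}
    - {"x": 0.4, "y": -0.8, "z": 3.8, "ax": 2.5, "ay": 6.9, "az": -5.5}
    - {"x": 0.4, "y": -0.8, "z": 3.8, "ax": 2.5, "ay": 6.9, "az": -5.5}
    - {"x": 0.4, "y": -0.8, "z": 3.8, "ax": 2.5, "ay": 6.9, "az": -5.5}
    - {"x": 0.4, "y": -0.8, "z": 3.8, "ax": 2.5, "ay": 6.9, "az": -5.5}

```text
clock: 40.07
ee_pos: [0.5092, 0.1728, 0.1613]
ee_rot: [-2.846, -0.576, -0.868]
ft_force: [0.8, -0.7, -0.3]
width: 0.0562
```

Run:
```python
from h import *
st();ci,im=grab("wrist","w37"); n=neck(35); b=np.r_[.545,.1866,.0535]
print(proj(ci,[b,b+.08*n])); go(b+.062*n,tilted(n,-1),True)
```

```text
t40.07 pos [0.5092 0.1728 0.1613] z [ 0.515  0.212 -0.83 ] y [ 0.388 -0.922  0.005] w0.0562 F [ 0.8 -0.7 -0.3] q [-1.52 -0.08  1.05  2.46  0.67  0.16 -2.26]
[[323.30610299 270.88408959]
 [324.35075836 320.11800683]]
shift cm [-2.94  0.17  6.77] turn deg [0.3 1.1 0. ] rows 1.8
```

The arm is at two joint limits at this tilt. I'll use a shallower tool tilt (18°) with the jaws still across the neck, and make up the difference when placing.

Run:
```python
from h import *
st(); n=neck(35); b=np.r_[.545,.1866,.0535]; T=tilted(neck(18),-1)
z=T.apply([0,0,1]); go(b+.064*n-.09*z,T,True)
```

```text
t40.12 pos [0.5092 0.1737 0.1613] z [ 0.515  0.214 -0.83 ] y [ 0.389 -0.921  0.004] w0.0564 F [ 0.1 -0.9  0.2] q [-1.53 -0.08  1.06  2.46  0.68  0.16 -2.27]
shift cm [-1.04  0.22 -2.16] turn deg [  0.3 -15.9   0. ] rows 2.2
```

drive_tool:
  series:
    - {"x": 0, "y": 0, "z": -2, "ax": 0, "ay": -4, "az": 0}
    - {"x": -0.5, "y": 0.1, "z": -2.2, "ax": 0, "ay": -8, "az": 0}
    - {"x": -1, "y": 0.2, "z": -2.2, "ax": 0, "ay": -12, "az": 0}
    - {"x": -1, "y": 0.2, "z": -2.2, "ax": 0.3, "ay": -15.9, "az": 0}
    - {"x": -1, "y": 0.2, "z": -2.2, "ax": 0.3, "ay": -15.9, "az": 0}
    - {"x": -1, "y": 0.2, "z": -2.2, "ax": 0.3, "ay": -15.9, "az": 0}
    - {"x": -1, "y": 0.2, "z": -2.2, "ax": 0.3, "ay": -15.9, "az": 0}

```text
clock: 40.7
ee_pos: [0.4893, 0.1659, 0.1739]
ee_rot: [-2.978, -0.612, -0.471]
ft_force: [-1.7, 0.1, 0.0]
width: 0.0563
```

Run:
```python
from h import *
st(); n=neck(35); b=np.r_[.545,.1866,.0535]; T=tilted(neck(18),-1)
z=T.apply([0,0,1]); go(b+.064*n-.09*z,T,True)
ci,im=grab("wrist","w38");print(proj(ci,[b,b+.08*n])); go(b+.064*n,T,True)
```

```text
t40.70 pos [0.4893 0.1659 0.1739] z [ 0.283  0.124 -0.951] y [ 0.395 -0.919 -0.002] w0.0563 F [-1.7  0.1  0. ] q [-1.93 -0.26  1.37  2.28  0.48  0.65 -2.04]
shift cm [0.05 0.27 0.07] turn deg [-0.2 -0.   0.2] rows 0.1
[[326.37335523 208.77086484]
 [326.86601412 266.91620419]]
shift cm [0.12 0.23 9.05] turn deg [-0.2  0.   0.2] rows 2.2
```

drive_tool:
  series:
    - {"x": 0.1, "y": 0.1, "z": 2.5, "ax": 0, "ay": 0, "az": 0}
    - {"x": 0.1, "y": 0.1, "z": 5, "ax": 0, "ay": 0, "az": 0}
    - {"x": 0.1, "y": 0.1, "z": 7.5, "ax": 0, "ay": 0, "az": 0}
    - {"x": 0.1, "y": 0.1, "z": 9, "ax": 0, "ay": 0, "az": 0}
    - {"x": 0.1, "y": 0.1, "z": 9, "ax": 0, "ay": 0, "az": 0}
    - {"x": 0.1, "y": 0.1, "z": 9, "ax": 0, "ay": 0, "az": 0}

```text
clock: 41.25
ee_pos: [0.4741, 0.1617, 0.1347]
ee_rot: [-2.975, -0.609, -0.494]
ft_force: [-0.0, 0.1, -0.5]
width: 0.0563
```

Run:
```python
from h import *
st(); n=neck(35); b=np.r_[.545,.1866,.0535]; T=tilted(neck(18),-1)
ci,im=grab("wrist","w39");print(proj(ci,[b,b+.08*n])); go(b+.064*n,T,True)
```

```text
t41.25 pos [0.4741 0.1617 0.1347] z [ 0.298  0.126 -0.946] y [ 0.393 -0.92   0.001] w0.0563 F [-0.   0.1 -0.5] q [-2.06 -0.49  1.37  2.36  0.9   0.74 -2.44]
[[329.21701336 183.83568121]
 [331.23716551 242.76533298]]
shift cm [2.62 0.48 5.87] turn deg [ 0.  -0.9  0.1] rows 1.5
```

The posture has drifted: joints 2 and 3 are at their limits. Back up, make the tool vertical, and turn it the other way to unwind the elbow.

Run:
```python
from h import *
go([.50,.17,.25],down(-67))
```

```text
shift cm [  6.25   0.26 -10.02] turn deg [  0.  -18.9   0.1] rows 2.8
```

drive_tool:
  series:
    - {"x": 0, "y": 0, "z": -3, "ax": 0, "ay": -5, "az": 0}
    - {"x": 0, "y": 0, "z": -6, "ax": 0, "ay": -10, "az": 0}
    - {"x": -1, "y": 0, "z": -9, "ax": 0, "ay": -14, "az": 0}
    - {"x": -1, "y": 0, "z": -11, "ax": 0, "ay": -18, "az": 0}
    - {"x": -1, "y": 0, "z": -11, "ax": 0, "ay": -18, "az": 0}
    - {"x": -1, "y": 0, "z": -11, "ax": 0, "ay": -18, "az": 0}

```text
clock: 41.8
ee_pos: [0.4339, 0.1453, 0.2365]
ee_rot: [-3.074, -0.629, -0.027]
ft_force: [-0.4, -0.3, -0.4]
width: 0.0565
```

Run:
```python
from h import *
st(); go([.55,.10,.28],down(-67))
```

```text
t41.80 pos [0.4339 0.1453 0.2365] z [ 0.016  0.007 -1.   ] y [ 0.393 -0.92   0.   ] w0.0565 F [-0.4 -0.3 -0.4] q [-2.02 -0.47  1.27  2.09  0.48  1.22 -2.12]
shift cm [ 8.97  8.73 -4.19] turn deg [ 0.  -1.   0.1] rows 3.2
```

drive_tool:
  series:
    - {"x": 2, "y": 1, "z": -1, "ax": 0, "ay": 0, "az": -7}
    - {"x": 4, "y": 2, "z": -2, "ax": 0, "ay": 0, "az": -14}
    - {"x": 6, "y": 3, "z": -3, "ax": 0, "ay": 0, "az": -21}
    - {"x": 8, "y": 4, "z": -4, "ax": 0, "ay": 0, "az": -28}
    - {"x": 10, "y": 4, "z": -4, "ax": 0, "ay": 0, "az": -35}
    - {"x": 10, "y": 4, "z": -4, "ax": 0, "ay": 0, "az": -42}
    - {"x": 10, "y": 4, "z": -4, "ax": 0, "ay": 0, "az": -49}
    - {"x": 10, "y": 4, "z": -4, "ax": 0, "ay": 0, "az": -56}
    - {"x": 10, "y": 4, "z": -4, "ax": 0, "ay": 0, "az": -63}
    - {"x": 10, "y": 4, "z": -4, "ax": 0, "ay": 0, "az": -70}

```text
clock: 42.63
ee_pos: [0.5098, 0.139, 0.2915]
ee_rot: [2.139, 2.268, 0.063]
ft_force: [0.0, -0.5, 0.7]
width: 0.0565
```

Run:
```python
from h import *
st()
```

```text
t42.63 pos [0.5098 0.139  0.2915] z [ 0.045  0.013 -0.999] y [0.997 0.058 0.045] w0.0565 F [ 0.  -0.5  0.7] q [-2.11 -0.49  1.37  1.9   0.52  1.33 -0.82]
```

drive_tool:
  series:
    - {"x": 0, "y": 0, "z": 0, "ax": 0, "ay": 0, "az": -7}
    - {"x": 0, "y": 0, "z": 0, "ax": 0, "ay": 0, "az": -14}
    - {"x": 0, "y": 0, "z": 0, "ax": 0, "ay": 0, "az": -21}
    - {"x": 0, "y": 0, "z": 0, "ax": 0, "ay": 0, "az": -28}
    - {"x": 0, "y": 0, "z": 0, "ax": 0, "ay": 0, "az": -35}
    - {"x": 0, "y": 0, "z": 0, "ax": 0, "ay": 0, "az": -42}
    - {"x": 0, "y": 0, "z": 0, "ax": 0, "ay": 0, "az": -49}
    - {"x": 0, "y": 0, "z": 0, "ax": 0, "ay": 0, "az": -56}
    - {"x": 0, "y": 0, "z": 0, "ax": 0, "ay": 0, "az": -63}
    - {"x": 0, "y": 0, "z": 0, "ax": 0, "ay": 0, "az": -70}

```text
clock: 43.47
ee_pos: [0.5098, 0.139, 0.2915]
ee_rot: [0.449, 3.067, 0.031]
ft_force: [0.1, -0.0, -0.2]
width: 0.0561
```

Run:
```python
from h import *
st()
```

```text
t43.47 pos [0.5098 0.139  0.2915] z [ 0.045  0.014 -0.999] y [0.286 0.958 0.026] w0.0561 F [ 0.1 -0.  -0.2] q [-2.11 -0.5   1.37  1.9   0.52  1.33  0.41]
```

The arm has passed through the shoulder-singular region. I'll fit a simple kinematic model from the logged poses so I can plan the unwinding.

```bash
cat > kin.py <<'E'
import numpy as np
from scipy.spatial.transform import Rotation as Ro
from scipy.optimize import least_squares
def fk(q,p):
    d1,d3,d5,d7,a3,a5,a7,o1,o7=p[:9]
    R=Ro.from_euler('ZYZYZYZ',[q[0]+o1,q[1],q[2],q[3],q[4],q[5],q[6]+o7])
    R1=Ro.from_euler('z',q[0]+o1); R3=R1*Ro.from_euler('YZ',[q[1],q[2]]); R5=R3*Ro.from_euler('YZ',[q[3],q[4]])
    R6=R5*Ro.from_euler('y',q[5])
    x=np.array([0,0,d1])+R3.apply([a3,0,d3])+R5.apply([a5,0,d5])+R6.apply([a7,0,d7])
    return x,R
D=[([-1.37,.43,.07,1.61,-.03,1.11,-.07],[.2313,.634,.2052],[0,0,-1],[.343,.939,0]),
([-1.1,.1,.44,2.02,-.05,1.04,-.64],[.4136,.2583,.2208],[0,.001,-1],[1,-.007,0]),
([-.55,.31,.86,1.93,-.27,1.03,-.84],[.5326,-.1452,.2006],[0,-.003,-1],[.302,-.953,.003]),
([-.51,.42,.82,2.01,-.4,.88,-.89],[.5312,-.1403,.1228],[.003,0,-1],[.154,-.988,0]),
([-.41,.53,.72,2.05,-.52,.74,-.78],[.5296,-.1437,.0439],[.001,0,-1],[.152,-.988,0]),
([-.17,.62,.69,1.91,-.53,.81,-.61],[.5536,-.2613,.0439],[.001,-.001,-1],[.151,-.989,.001]),
([-.79,-.09,-.28,2.3,.53,.59,-2.65],[.3769,.34,.2216],[.446,.188,-.875],[.379,-.926,-.006]),
([-.97,-.09,-.11,2.31,.55,.6,-.23],[.3768,.3402,.2216],[.445,.188,-.876],[.226,.922,.313]),
([-1.02,-.01,-.22,2.43,1.14,.53,-.23],[.3684,.3628,.1802],[.567,.24,-.788],[-.384,.923,.005]),
([-.97,.24,-.16,2.4,1.65,.45,-.67],[.4253,.3856,.1012],[.568,.24,-.787],[-.393,.919,-.003]),
([-.75,.12,.13,1.89,-.02,1.14,1.36],[.4527,.2482,.2589],[-.006,-.006,-1],[-.385,.923,-.003]),
([-.08,.49,.49,1.54,-.25,1.17,1.56],[.6597,-.2409,.2216],[.001,0,-1],[.454,.891,0]),
([.13,.38,.54,1.76,-.22,1.06,1.85],[.4942,-.3753,.1996],[.001,0,-1],[.454,.891,.001]),
([-.31,.62,1.06,1.76,-.6,1.12,-.47],[.5582,-.3127,.1719],[0,-.001,-1],[.155,-.988,.001]),
([-1.15,.67,.97,1.88,-.68,.96,-1.48],[.5753,.2197,.0887],[-.003,.001,-1],[-.047,-.999,-.001]),
([-1.52,-.08,1.05,2.46,.67,.16,-2.26],[.5092,.1728,.1613],[.515,.212,-.83],[.388,-.922,.005]),
([-2.06,-.49,1.37,2.36,.9,.74,-2.44],[.4741,.1617,.1347],[.298,.126,-.946],[.393,-.92,.001]),
([-2.11,-.5,1.37,1.9,.52,1.33,.41],[.5098,.139,.2915],[.045,.014,-.999],[.286,.958,.026])]
def res(p):
    o=[]
    for q,x,z,y in D:
        X,R=fk(q,p); M=R.as_matrix(); o+=list((X-x)*5)+list(M[:,2]-z)+list(M[:,1]-y)
    return o
if __name__=="__main__":
    best=None
    for o1 in np.arange(0,6.3,.8):
        for o7 in np.arange(0,6.3,1.57):
            r=least_squares(res,[.35,.4,.4,.25,0,0,0,o1,o7],method='trf',x_scale='jac')
            if best is None or r.cost<best.cost: best=r
    print(best.cost,best.x.round(4)); print(np.abs(np.array(best.fun)).reshape(-1,9).max(1).round(3)); np.save("p.npy",best.x)
E
python3 kin.py
```

```text
Traceback (most recent call last):
  File "kin.py", line 38, in <module>
    r=least_squares(res,[.35,.4,.4,.25,0,0,0,o1,o7],method='trf',x_scale='jac')
  File "kin.py", line 32, in res
    X,R=fk(q,p); M=R.as_matrix(); o+=list((X-x)*5)+list(M[:,2]-z)+list(M[:,1]-y)
        ~~^^^^^
  File "kin.py", line 6, in fk
    R=Ro.from_euler('ZYZYZYZ',[q[0]+o1,q[1],q[2],q[3],q[4],q[5],q[6]+o7])
  File "scipy/spatial/transform/_rotation.pyx", line 1413, in scipy.spatial.transform._rotation.Rotation.from_euler
ValueError: Expected axis specification to be a non-empty string of upto 3 characters, got ZYZYZYZ
```

```bash
python3 - <<'E'
s=open('kin.py').read()
a=s.index("def fk"); b=s.index("D=[(")
s=s[:a]+'''def rz(a):
    c,s=np.cos(a),np.sin(a); return np.array([[c,-s,0],[s,c,0],[0,0,1]])
def ry(a):
    c,s=np.cos(a),np.sin(a); return np.array([[c,0,s],[0,1,0],[-s,0,c]])
def fk(q,p):
    d1,d3,d5,d7,a3,a5,a7,o1,o7,s1,s3,s5,s7=p
    R3=rz(s1*q[0]+o1)@ry(q[1])@rz(s3*q[2]); R5=R3@ry(q[3])@rz(s5*q[4]); R6=R5@ry(q[5])
    x=np.array([0,0,d1])+R3@[a3,0,d3]+R5@[a5,0,d5]+R6@[a7,0,d7]
    return x,R6@rz(s7*q[6]+o7)
'''+s[b:]
s=s.replace("M=R.as_matrix()","M=R")
a=s.index("    best=None")
s=s[:a]+'''    best=None
    import itertools
    for sg in itertools.product([1,-1],repeat=4):
      for o1 in np.arange(0,6.3,2.1):
        for o7 in np.arange(0,6.3,2.1):
            r=least_squares(lambda p:res(np.r_[p,sg]),[.35,.4,.4,.25,0,0,0,o1,o7],max_nfev=60)
            if best is None or r.cost<best[0].cost: best=(r,sg)
    r,sg=best
    print(r.cost,r.x.round(4),sg); print(np.abs(np.array(r.fun)).reshape(-1,9).max(1).round(3)); np.save("p.npy",np.r_[r.x,sg])
'''
open('kin.py','w').write(s)
E
time python3 kin.py
```

```text
0.08185421632875696 [ 0.3459  0.565   0.5298  0.4113 -0.0321  0.0133 -0.018  -0.0912  1.4859] (-1, -1, -1, -1)
[0.066 0.076 0.045 0.064 0.04  0.06  0.074 0.05  0.06  0.047 0.111 0.059
 0.034 0.068 0.072 0.046 0.107 0.109]
real	1m36.340s
user	1m36.718s
sys	0m0.128s
```

```bash
cat > kin2.py <<'E'
from kin import *
S=-1
def fk2(q,p):
    d1,d3,d5,d7,a3,a5,a7,o1,o2,o3,o4,o5,o6,o7,bx,by,e3,e5=p
    R3=rz(-q[0]+o1)@ry(q[1]+o2)@rz(-q[2]+o3); R5=R3@ry(q[3]+o4)@rz(-q[4]+o5); R6=R5@ry(q[5]+o6)
    x=np.array([bx,by,d1])+R3@[a3,e3,d3]+R5@[a5,e5,d5]+R6@[a7,0,d7]
    return x,R6@rz(-q[6]+o7)
def res2(p):
    o=[]
    for q,x,z,y in D:
        X,M=fk2(q,p); o+=list((X-x)*5)+list(M[:,2]-z)+list(M[:,1]-y)
    return o
if __name__=="__main__":
    p=np.load("p.npy"); 
    r=least_squares(res2,[*p[:7],p[7],0,0,0,0,0,p[8],0,0,0,0]); print(r.cost,r.x.round(3)); print(np.abs(np.array(r.fun)).reshape(-1,9).max(1).round(3)); np.save("p2.npy",r.x)
E
python3 kin2.py
```

```text
0.022888749877194203 [ 0.307  0.537  0.492  0.369  0.01   0.004 -0.005 -0.028 -0.009  0.01
  0.008 -0.01  -0.006  1.56   0.013 -0.007 -0.042  0.008]
[0.028 0.013 0.018 0.017 0.021 0.014 0.06  0.034 0.036 0.014 0.062 0.037
 0.061 0.023 0.077 0.041 0.062 0.061]
```

```bash
cat > sim.py <<'E'
from kin2 import *
P=np.load("p2.npy")
LO=np.array([-2.85,-.5,-1.23,.21,-1.02,.16,-2.73]);HI=np.array([2.85,2.14,1.37,2.46,4.16,2.05,2.73])
def err(q,x,R):
    X,M=fk2(q,P); return np.r_[x-X,Ro.from_matrix(R@M.T).as_rotvec()]
def jac(q):
    J=np.zeros((6,7)); X,M=fk2(q,P); h=1e-5
    for i in range(7):
        d=np.array(q,float);d[i]+=h; Y,N=fk2(d,P); J[:3,i]=(Y-X)/h; J[3:,i]=Ro.from_matrix(N@M.T).as_rotvec()/h
    return J
def ik(q,x,R,it=6,lam=.01):
    q=np.array(q,float)
    for _ in range(it):
        e=err(q,x,R); free=np.ones(7,bool)
        if np.linalg.norm(e)<1e-4: break
        for k in range(3):
            J=jac(q)*free; dq=J.T@np.linalg.solve(J@J.T+lam**2*np.eye(6),e)
            bad=free&(((q+dq)<LO)|((q+dq)>HI))
            if not bad.any(): break
            free&=~bad
        q=np.clip(q+dq,LO,HI)
    return q
def path(q,x,R,step=.035,ang=.11):
    X,M=fk2(q,P); rv=Ro.from_matrix(M.T@R).as_rotvec(); n=int(np.ceil(max(np.linalg.norm(x-X)/step,np.linalg.norm(rv)/ang,1)))
    for i in range(1,n+1):
        q=ik(q,X+(x-X)*i/n,M@Ro.from_rotvec(rv*i/n).as_matrix())
    return q,n,np.linalg.norm(err(q,x,R))
if __name__=="__main__":
    np.set_printoptions(suppress=True,precision=2)
    def T(z,y):
        z=np.array(z);z=z/np.linalg.norm(z);y=np.array(y)-z*(np.array(y)@z);y/=np.linalg.norm(y);return np.c_[np.cross(y,z),y,z]
    q=[-1.42,.44,1.21,1.86,-.46,1.16,-1.67]
    for x,z,y in (([.4785,.1551,.1704],[.445,.15,-.883],[.295,-.955,-.013]),([.4893,.1659,.1739],[.283,.124,-.951],[.395,-.919,-.002])):
        q,n,e=path(q,np.array(x),T(z,y)); print(q,n,e)
    print("real -1.24 -.13 .71 2.43 .49 .37 -2.21 / -1.93 -.26 1.37 2.28 .48 .65 -2.04")
    q=[.12,.34,.56,1.73,-.2,1.13,1.83]
    for a in (-5,-75): 
        q,n,e=path(q,np.array([.5244,-.3358,.2449]),T([0,0,-1],[np.cos(np.radians(a)),np.sin(np.radians(a)),0])); print(q,n,e)
    print("real -.32 .52 1.13 1.72 -.5 1.22 -.42")
    q,n,e=path([-.79,-.09,-.28,2.3,.53,.59,-2.65],np.array([.3768,.3402,.2216]),T([.445,.188,-.876],[.98,.13,.5]));
    q,n,e=path(q,np.array([.3768,.3402,.2216]),T([.445,.188,-.876],[.226,.922,.313])); print(q,"real -.97 -.09 -.11 2.31 .55 .6 -.23")
E
python3 sim.py
```

```text
[-1.56 -0.18  1.    2.42  0.65  0.42 -2.35] 6 1.6931308492296689e-06
[-1.64  0.04  1.22  2.26 -0.06  0.56 -1.54] 2 6.248833156507813e-05
real -1.24 -.13 .71 2.43 .49 .37 -2.21 / -1.93 -.26 1.37 2.28 .48 .65 -2.04
[-0.12  0.38  0.78  1.72 -0.29  1.16  0.67] 11 7.301970730451047e-08
[-0.3   0.49  1.07  1.72 -0.46  1.2  -0.41] 12 1.8814786525489697e-07
real -.32 .52 1.13 1.72 -.5 1.22 -.42
[-1.02 -0.11 -0.05  2.32  0.53  0.6  -0.19] real -.97 -.09 -.11 2.31 .55 .6 -.23
```

```bash
cat > plan.py <<'E'
from sim import *
np.set_printoptions(suppress=True,precision=2)
rng=np.random.default_rng(0)
q0=np.array([-2.11,-.5,1.37,1.9,.52,1.33,.41])
def dn(a,tilt=0,ta=0):
    y=np.r_[np.cos(np.radians(a)),np.sin(np.radians(a)),0]
    t,ta=np.radians([tilt,ta]); z=np.r_[np.sin(t)*np.cos(ta),np.sin(t)*np.sin(ta),-np.cos(t)]; y=y-z*(y@z);y/=np.linalg.norm(y)
    return np.c_[np.cross(y,z),y,z]
best=[]
import time; t0=time.time(); k=0
while time.time()-t0<400:
    k+=1; q=q0;w=[];n=0
    for j in range(rng.integers(1,3)):
        r=rng.uniform(.45,.8);a=np.radians(rng.uniform(-40,75));z=rng.uniform(.25,.5);ja=rng.uniform(-180,180);ti=rng.choice([0,0,20,35]);ta=rng.uniform(-180,180)
        x=np.r_[r*np.cos(a),r*np.sin(a),z]; q,m,e=path(q,x,dn(ja,ti,ta)); n+=m; w.append((x.round(3),round(ja),ti,round(ta),round(e,3)))
        if e>.05: break
    if e>.05: continue
    c=abs(q[2])+abs(q[4])*.3+n*.004+ (0 if q[1]>.05 else 1)
    best.append((c,n,q,w)); best.sort(key=lambda v:v[0]); best=best[:6]
print(k)
for b in best: print(b)
E
python3 plan.py
```

```text
928
(np.float64(0.26608432957029615), 16, array([-1.75,  0.1 ,  0.05,  1.62,  0.51,  1.75, -2.02]), [(array([0.18, 0.46, 0.46]), -20, np.int64(35), -24, np.float64(0.0))])
(np.float64(0.2867724626538145), 39, array([ 0.45,  0.61,  0.05,  1.04, -0.26,  2.05, -1.02]), [(array([ 0.54, -0.2 ,  0.35]), 91, np.int64(35), -22, np.float64(0.0)), (array([ 0.59, -0.28,  0.43]), -79, np.int64(35), 131, np.float64(0.049))])
(np.float64(0.3296933282186729), 48, array([-1.41,  0.15,  0.13,  1.53, -0.03,  1.47, -0.7 ]), [(array([0.5 , 0.21, 0.45]), -91, np.int64(35), -30, np.float64(0.0)), (array([0.22, 0.54, 0.41]), 32, np.int64(0), 161, np.float64(0.0))])
(np.float64(0.32980166158342367), 51, array([-1.31,  0.13, -0.  ,  1.51,  0.41,  1.96, -0.69]), [(array([0.48, 0.18, 0.38]), -148, np.int64(20), 26, np.float64(0.0)), (array([0.3 , 0.34, 0.49]), 32, np.int64(35), -65, np.float64(0.0))])
(np.float64(0.339188381122029), 27, array([-0.18,  0.68,  0.08,  0.87, -0.52,  2.01, -1.45]), [(array([ 0.48, -0.02,  0.48]), -10, np.int64(20), -15, np.float64(0.0)), (array([0.69, 0.19, 0.43]), -66, np.int64(35), 140, np.float64(0.0))])
(np.float64(0.4122574236615677), 35, array([-1.32,  0.33,  0.25,  1.57, -0.09,  1.26, -0.04]), [(array([0.48, 0.02, 0.42]), 172, np.int64(20), 1, np.float64(0.0)), (array([0.33, 0.55, 0.29]), 58, np.int64(0), -27, np.float64(0.0))])
```

```bash
cat > p2.py <<'E'
from sim import *
np.set_printoptions(suppress=True,precision=2)
from h import neck,tilted
from plan_dn import dn
q0=np.array([-2.11,-.5,1.37,1.9,.52,1.33,.41])
for x,a in (([.22,.55,.40],70),([.25,.55,.30],70),([.22,.55,.4],20),([.2,.46,.4],70)):
    q,n,e=path(q0,np.array(x),dn(a)); print(x,a,q,n,e)
    for js in (1,-1):
        for fl,b in (("f3",[.545,.1866,.0535]),("f1",[.4846,.3261,.0535])):
          for ti in (35,25):
            nn=neck(ti); R=tilted(nn,js).as_matrix(); g=np.array(b)+.064*neck(35)
            qa,n1,e1=path(q,g+.09*nn+R[:,2]*.019+[0,0,.08],R); qb,n2,e2=path(qa,g+.09*nn+R[:,2]*.019,R); qc,n3,e3=path(qb,g+R[:,2]*.019,R)
            print("   ",js,fl,ti,qc,round(e1,3),round(e2,3),round(e3,3))
E
sed -n '/^def dn/,/^    return/p' plan.py > plan_dn.py; sed -i '1i import numpy as np' plan_dn.py; python3 p2.py
```

```text
[0.22, 0.55, 0.4] 70 [-2.8  -0.13  1.36  1.7   0.13  1.45 -0.23] 15 0.09175211900467539
    1 f3 35 [-2.02 -0.43  1.35  2.46  1.37  0.52  0.25] 0.0 0.027 0.062
    1 f3 25 [-1.01  0.24  0.63  2.38 -0.83  0.19  2.34] 0.0 0.0 0.0
    1 f1 35 [-2.32 -0.37  1.23  2.45  1.29  0.71 -0.05] 0.0 0.012 0.088
    1 f1 25 [-2.39 -0.49  1.33  2.39  1.13  0.81  0.17] 0.0 0.0 0.079
    -1 f3 35 [-1.88 -0.21  1.33  2.46  1.14  0.28 -2.71] 0.0 0.027 0.069
    -1 f3 25 [-1.    0.24  0.61  2.38 -0.82  0.18 -0.82] 0.0 0.0 0.0
    -1 f1 35 [ 0.41 -0.05 -1.2   2.44  0.77  0.22 -2.7 ] 0.0 0.014 0.085
    -1 f1 25 [-1.39  0.28  0.63  2.33  0.02  0.18 -2.  ] 0.0 0.0 0.0
[0.25, 0.55, 0.3] 70 [-2.7  -0.05  1.37  1.86  0.06  1.26 -0.12] 15 0.1198864678809628
    1 f3 35 [-2.02 -0.44  1.35  2.46  1.37  0.53  0.25] 0.0 0.027 0.062
    1 f3 25 [-1.01  0.24  0.63  2.38 -0.84  0.19  2.34] 0.0 0.0 0.0
    1 f1 35 [-2.32 -0.36  1.23  2.45  1.28  0.71 -0.05] 0.0 0.012 0.088
    1 f1 25 [-2.38 -0.44  1.33  2.39  1.09  0.76  0.19] 0.0 0.0 0.08
    -1 f3 35 [-1.89 -0.22  1.34  2.46  1.17  0.3  -2.73] 0.0 0.027 0.069
    -
[... 817 characters left out ...]
.3   0.73  2.33 -0.17  0.18 -1.81] 0.0 0.0 0.0
[0.2, 0.46, 0.4] 70 [-2.31  0.01  1.03  1.71 -0.01  1.43 -0.05] 14 3.931406693838563e-06
    1 f3 35 [-2.02 -0.44  1.35  2.46  1.37  0.53  0.25] 0.0 0.027 0.062
    1 f3 25 [-1.01  0.24  0.62  2.38 -0.83  0.18  2.33] 0.0 0.0 0.0
    1 f1 35 [-2.32 -0.38  1.23  2.45  1.29  0.72 -0.05] 0.0 0.012 0.088
    1 f1 25 [-2.36 -0.43  1.34  2.39  1.08  0.74  0.22] 0.0 0.0 0.08
    -1 f3 35 [-1.88 -0.21  1.33  2.46  1.14  0.28 -2.71] 0.0 0.027 0.069
    -1 f3 25 [-1.01  0.24  0.63  2.38 -0.84  0.19 -0.8 ] 0.0 0.0 0.0
    -1 f1 35 [ 0.34 -0.03 -1.14  2.43  0.82  0.23 -2.73] 0.0 0.014 0.085
    -1 f1 25 [-1.35  0.27  0.59  2.33  0.11  0.19 -2.08] 0.0 0.0 0.0
```

```bash
cat > plan2.py <<'E'
from sim import *
from plan_dn import dn
import time,sys
np.set_printoptions(suppress=True,precision=2)
rng=np.random.default_rng(int(sys.argv[1]))
q0=np.array([-2.11,-.5,1.37,1.9,.52,1.33,.41]); best=[];t0=time.time()
while time.time()-t0<300:
    q=q0;w=[];n=0;mm=9
    for j in range(rng.integers(1,3)):
        r=rng.uniform(.45,.8);a=np.radians(rng.uniform(-40,75));z=rng.uniform(.27,.5);ja=rng.uniform(-180,180);ti=rng.choice([0,0,0,20,35]);ta=rng.uniform(-180,180)
        x=np.r_[r*np.cos(a),r*np.sin(a),z]; q,m,e=path(q,x,dn(ja,ti,ta)); n+=m; w.append((x.round(3),round(ja),int(ti),round(ta)))
        if e>.02: break
    if e>.02: continue
    for ja in (113,-67):
        q2,m,e=path(q,np.r_[.49,.155,.27],dn(ja)); 
        if e>.01: continue
        c=abs(q2[2])+abs(q2[4])*.3+(n+m)*.004+(0 if q2[1]>.05 else 1)+max(0,abs(q2[6])-2)
        best.append((round(c,3),n+m,ja,q2,w))
    best.sort(key=lambda v:v[0]); best=best[:4]
for b in best: print(b)
E
for i in 1 2 3 4; do python3 plan2.py $i > o$i & done; wait; cat o1 o2 o3 o4 | sort | head -8; nproc
```

```text
(np.float64(0.203), 21, 113, array([-0.52,  0.08,  0.11,  1.91, -0.02,  1.16,  1.57]), [(array([ 0.49, -0.09,  0.48]), 136, 35, 18)])
(np.float64(0.222), 26, 113, array([-0.52,  0.08,  0.11,  1.91, -0.02,  1.16,  1.57]), [(array([ 0.38, -0.26,  0.42]), 137, 20, -22)])
(np.float64(0.23), 40, -67, array([-0.35,  0.08, -0.07,  1.91, -0.  ,  1.16, -1.58]), [(array([ 0.44, -0.21,  0.34]), -106, 35, -17)])
(np.float64(0.248), 45, 113, array([-0.35,  0.08, -0.07,  1.91, -0.  ,  1.16,  1.56]), [(array([ 0.54, -0.24,  0.42]), 2, 35, 34), (array([0.31, 0.41, 0.48]), 129, 35, 7)])
(np.float64(0.278), 41, -67, array([-0.31,  0.08, -0.11,  1.91, -0.  ,  1.16, -1.59]), [(array([0.28, 0.45, 0.43]), -108, 35, 47)])
(np.float64(0.282), 46, -67, array([-0.5 ,  0.08,  0.09,  1.91, -0.02,  1.16, -1.57]), [(array([0.37, 0.27, 0.37]), -1, 0, -109), (array([ 0.43, -0.18,  0.36]), 54, 20, -6)])
(np.float64(0.284), 38, -67, array([-0.53,  0.08,  0.13,  1.91, -0.02,  1.16, -1.57]), [(array([ 0.49, -0.24,  0.41]), 77, 20, -6), (array([0.46, 0.09, 0.43]), -50, 20, -96)])
(np.float64(0.327), 57, 113, array([-0.32,  0.08, -0.1 ,  1.91, -0.  ,  1.16,  1.56]), [(array([ 0.44, -0.21,  0.29]), -27, 35, -21), (array([0.74, 0.25, 0.35]), -34, 0, 46)])
4
```

Run:
```python
from h import *
from plan_dn import dn
st(); go([.49,-.09,.48],Ro.from_matrix(dn(136,35,18)))
```

```text
t43.47 pos [0.5098 0.139  0.2915] z [ 0.045  0.014 -0.999] y [0.286 0.958 0.026] w0.0561 F [ 0.1 -0.  -0.2] q [-2.11 -0.5   1.37  1.9   0.52  1.33  0.41]
shift cm [ -5.4  -22.01 -19.23] turn deg [ -3.3 -33.6 -56.6] rows 9.2
```

drive_tool:
  series:
    - {"x": -0.5, "y": -2.2, "z": -1.9, "ax": -0.3, "ay": -3.4, "az": -5.7}
    - {"x": -1.1, "y": -4.4, "z": -3.8, "ax": -0.7, "ay": -6.7, "az": -11.3}
    - {"x": -1.6, "y": -6.6, "z": -5.8, "ax": -1, "ay": -10.1, "az": -17}
    - {"x": -2.2, "y": -8.8, "z": -7.7, "ax": -1.3, "ay": -13.4, "az": -22.6}
    - {"x": -2.7, "y": -11, "z": -9.6, "ax": -1.7, "ay": -16.8, "az": -28.3}
    - {"x": -3.2, "y": -13.2, "z": -11.5, "ax": -2, "ay": -20.2, "az": -34}
    - {"x": -3.8, "y": -15.4, "z": -13.5, "ax": -2.3, "ay": -23.5, "az": -39.6}
    - {"x": -4.3, "y": -17.6, "z": -15.4, "ax": -2.6, "ay": -26.9, "az": -45.3}
    - {"x": -4.9, "y": -19.8, "z": -17.3, "ax": -3, "ay": -30.2, "az": -51}
    - {"x": -5.4, "y": -22, "z": -19.2, "ax": -3.3, "ay": -33.6, "az": -56.6}

```text
clock: 44.3
ee_pos: [0.4938, -0.0441, 0.4419]
ee_rot: [-0.478, 2.68, -0.002]
ft_force: [0.4, -0.3, 0.9]
width: 0.0564
```

Run:
```python
from h import *
from plan_dn import dn
st(); go([.49,-.09,.48],Ro.from_matrix(dn(136,35,18)))
go([.49,.155,.27],down(113))
```

```text
t44.30 pos [ 0.4938 -0.0441  0.4419] z [ 0.401  0.07  -0.913] y [-0.331  0.941 -0.073] w0.0564 F [ 0.4 -0.3  0.9] q [-1.   -0.49  0.64  1.95  0.39  1.19  1.49]
shift cm [ 0.32 -4.47 -3.95] turn deg [ -0.6 -11.7 -20.2] rows 3.3
shift cm [ 0.62 20.11 16.95] turn deg [-4.9 23.5 -2.7] rows 6.3
```

drive_tool:
  series:
    - {"x": 0, "y": -1.5, "z": -1.3, "ax": 0, "ay": -4, "az": -6}
    - {"x": 0.2, "y": -3, "z": -2.6, "ax": 0, "ay": -8, "az": -12}
    - {"x": 0.3, "y": -4.5, "z": -4, "ax": -0.6, "ay": -11.7, "az": -18}
    - {"x": 0.3, "y": -4.5, "z": -4, "ax": -0.6, "ay": -11.7, "az": -20}
    - {"x": 0.3, "y": -4.5, "z": -4, "ax": -0.6, "ay": -11.7, "az": -20}

```text
clock: 44.72
ee_pos: [0.4901, -0.0923, 0.4809]
ee_rot: [-0.889, 2.367, -0.04]
ft_force: [-0.0, 0.6, -0.0]
width: 0.0561
```

```bash
cat > plan3.py <<'E'
import sys
from sim import *
from plan_dn import dn
from h import bot,neck,tilted,st
np.set_printoptions(suppress=True,precision=2)
def test(q):
  for ja,js in ((113,1),(-67,-1)):
    q2,m,e=path(q,np.r_[.49,.155,.27],dn(ja)); print(ja,q2,m,round(e,3))
    for ti in (0,12,20):
        R=tilted(neck(ti),js).as_matrix(); g=np.r_[.545,.1866,.0535]+.064*neck(35)+.019*R[:,2]
        qa,_,e1=path(q2,g-.09*R[:,2],R); qb,_,e2=path(qa,g,R); print("   tilt",ti,qa,qb,round(e1,3),round(e2,3))
if __name__=="__main__":
    st(); test(bot.observe()["joints"])
E
python3 plan3.py
```

```text
t44.72 pos [ 0.49 -0.09  0.48] z [ 0.55  0.17 -0.82] y [-0.59  0.78 -0.23] w0.0561 F [-0.   0.6 -0. ] q [-0.58 -0.49  0.53  1.97  0.1   1.01  2.24]
113 [-0.61  0.09  0.2   1.91 -0.03  1.16  1.58] 10 0.0
   tilt 0 [-0.6   0.23  0.2   1.96 -0.06  0.97  1.6 ] [-0.58  0.35  0.18  2.04 -0.09  0.77  1.63] 0.0 0.0
   tilt 12 [-0.62  0.08  0.19  2.16 -0.03  0.7   1.57] [-0.59  0.26  0.18  2.2  -0.1   0.49  1.63] 0.0 0.0
   tilt 20 [-0.62  0.    0.19  2.29  0.    0.51  1.54] [-0.59  0.21  0.17  2.3  -0.12  0.29  1.65] 0.0 0.0
-67 [-2.6  -0.5   0.67  2.46  0.55  1.21  2.65] 26 0.52
   tilt 0 [-2.83 -0.5   0.99  2.46  0.7   1.13  2.65] [-2.85 -0.5   1.02  2.46  0.71  1.12  2.65] 0.492 0.492
   tilt 12 [-2.84 -0.5   1.05  2.46  0.88  1.16  2.65] [-2.85 -0.5   1.09  2.46  0.9   1.15  2.65] 0.397 0.408
   tilt 20 [-2.8  -0.5   1.04  2.46  0.99  1.19  2.65] [-2.85 -0.5   1.16  2.46  1.06  1.15  2.65] 0.346 0.355
```

The model predicts a comfortable posture with the jaws at 113° and about 12° of tool tilt. Go to the hover pose.

Run:
```python
from h import *
go([.49,.155,.27],down(113))
```

```text
shift cm [-3.88 24.   21.57] turn deg [-8.8 34.2 17.6] rows 7.8
```

drive_tool:
  series:
    - {"x": -0.4, "y": 2.7, "z": 2.4, "ax": -1, "ay": 3.8, "az": 2}
    - {"x": -0.9, "y": 5.4, "z": 4.8, "ax": -2, "ay": 7.6, "az": 4}
    - {"x": -1.3, "y": 8, "z": 7.2, "ax": -3, "ay": 11.4, "az": 6}
    - {"x": -1.8, "y": 10.8, "z": 9.6, "ax": -4, "ay": 15.2, "az": 8}
    - {"x": -2.2, "y": 13.4, "z": 12, "ax": -5, "ay": 19, "az": 10}
    - {"x": -2.6, "y": 16, "z": 14.4, "ax": -6, "ay": 22.8, "az": 12}
    - {"x": -3, "y": 18.6, "z": 16.8, "ax": -7, "ay": 26.6, "az": 14}
    - {"x": -3.4, "y": 21.2, "z": 19.2, "ax": -8, "ay": 30.4, "az": 16}
    - {"x": -3.9, "y": 24, "z": 21.5, "ax": -8.8, "ay": 34.2, "az": 17.6}
    - {"x": -3.9, "y": 24, "z": 21.5, "ax": -8.8, "ay": 34.2, "az": 17.6}

```text
clock: 45.55
ee_pos: [0.4874, 0.1627, 0.2638]
ee_rot: [0.627, -3.061, -0.001]
ft_force: [-2.9, -0.1, -0.3]
width: 0.0564
```

Run:
```python
from h import *
st(); n=neck(35); b=np.r_[.545,.1866,.0535]; T=tilted(neck(12),1); z=T.apply([0,0,1]); go(b+.064*n-.08*z,T,True)
```

```text
t45.55 pos [0.4874 0.1627 0.2638] z [-0.017 -0.003 -1.   ] y [-0.393  0.919  0.004] w0.0564 F [-2.9 -0.1 -0.3] q [-0.64  0.12  0.21  1.89 -0.03  1.16  1.56]
shift cm [-1.46 -0.09  9.8 ] turn deg [  0.2 -12.9   0.1] rows 2.4
```

drive_tool:
  series:
    - {"x": -0.5, "y": 0, "z": 3, "ax": 0, "ay": -4, "az": 0}
    - {"x": -1, "y": 0, "z": 6, "ax": 0, "ay": -9, "az": 0}
    - {"x": -1.5, "y": -0.1, "z": 9, "ax": 0, "ay": -12, "az": 0}
    - {"x": -1.5, "y": -0.1, "z": 9.8, "ax": 0, "ay": -12, "az": 0}
    - {"x": -1.5, "y": -0.1, "z": 9.8, "ax": 0, "ay": -12, "az": 0}
    - {"x": -1.5, "y": -0.1, "z": 9.8, "ax": 0, "ay": -12, "az": 0}

```text
clock: 46.05
ee_pos: [0.503, 0.1632, 0.1733]
ee_rot: [-0.585, 2.883, 0.065]
ft_force: [0.6, -0.6, -0.2]
width: 0.0561
```

Run:
```python
from h import *
st(); ci,im=grab("wrist","w40"); n=neck(35); b=np.r_[.545,.1866,.0535]; T=tilted(neck(12),1); go(b+.064*n,T,True)
print(proj(ci,[b,b+.08*n]))
```

```text
t46.05 pos [0.503  0.1632 0.1733] z [ 0.185  0.082 -0.979] y [-0.39   0.921  0.004] w0.0561 F [ 0.6 -0.6 -0.2] q [-0.63  0.11  0.21  2.13 -0.03  0.7   1.57]
shift cm [0.37 0.48 8.78] turn deg [ 0.2 -0.2 -0.1] rows 2.1
[[327.45238823 257.25372803]
 [329.52897814 248.5992441 ]]
```

The mouth is at (331,248), within 2 px of the prediction. Advance and grip.

drive_tool:
  series:
    - {"x": 0.2, "y": 0.3, "z": 2.5, "ax": 0, "ay": 0, "az": 0}
    - {"x": 0.4, "y": 0.5, "z": 5, "ax": 0, "ay": 0, "az": 0}
    - {"x": 0.4, "y": 0.5, "z": 7.3, "ax": 0, "ay": 0, "az": 0}
    - {"x": 0.4, "y": 0.5, "z": 8.7, "ax": 0, "ay": 0, "az": 0}
    - {"x": 0.4, "y": 0.5, "z": 8.7, "ax": 0, "ay": 0, "az": 0}
    - {"x": 0.4, "y": 0.5, "z": 8.7, "ax": 0, "ay": 0, "az": 0}

```text
clock: 46.6
ee_pos: [0.5141, 0.1738, 0.0875]
ee_rot: [-0.585, 2.882, 0.066]
ft_force: [-0.2, -0.0, 0.3]
width: 0.0564
```

drive_tool:
  series:
    - {"x": 0, "y": 0, "z": 0, "ax": 0, "ay": 0, "az": 0}
    - {"x": 0, "y": 0, "z": 0, "ax": 0, "ay": 0, "az": 0}
    - {"x": 0, "y": 0, "z": 0, "ax": 0, "ay": 0, "az": 0}
    - {"x": 0, "y": 0, "z": 0, "ax": 0, "ay": 0, "az": 0}
    - {"x": 0, "y": 0, "z": 0, "ax": 0, "ay": 0, "az": 0}
    - {"x": 0, "y": 0, "z": 0, "ax": 0, "ay": 0, "az": 0}
    - {"x": 0, "y": 0, "z": 0, "ax": 0, "ay": 0, "az": 0}
    - {"x": 0, "y": 0, "z": 0, "ax": 0, "ay": 0, "az": 0}
  fingers: -1

```text
clock: 47.27
ee_pos: [0.5133, 0.1736, 0.0869]
ee_rot: [-0.585, 2.882, 0.066]
ft_force: [-0.4, -0.9, 5.5]
width: 0.0211
```

Run:
```python
from h import *
st(); n=neck(35); b=np.r_[.545,.1866,.0535]; T=tilted(neck(12),1); go(b+.064*n,T,True)
p=bot.observe()["ee_pos"]; go(p+[0,0,.13]); ci,im=grab("wrist","w41")
```

```text
t47.27 pos [0.5133 0.1736 0.0869] z [ 0.186  0.083 -0.979] y [-0.39   0.921  0.004] w0.0211 F [-0.4 -0.9  5.5] q [-0.61  0.26  0.18  2.18 -0.09  0.5   1.61]
shift cm [-0.16 -0.04 -0.01] turn deg [ 0.2 -0.2 -0.1] rows 0.0
shift cm [ -2.65   0.05 -12.73] turn deg [0. 0. 0.] rows 3.1
```

Gripped at 21 mm. Lift straight up.

drive_tool:
  series:
    - {"x": -0.2, "y": 0, "z": -1, "ax": 0, "ay": 0, "az": 0}
    - {"x": -0.5, "y": 0, "z": -2.4, "ax": 0, "ay": 0, "az": 0}
    - {"x": -0.9, "y": 0, "z": -4.2, "ax": 0, "ay": 0, "az": 0}
    - {"x": -1.3, "y": 0, "z": -6.2, "ax": 0, "ay": 0, "az": 0}
    - {"x": -1.7, "y": 0, "z": -8.2, "ax": 0, "ay": 0, "az": 0}
    - {"x": -2.1, "y": 0, "z": -10.2, "ax": 0, "ay": 0, "az": 0}
    - {"x": -2.5, "y": 0, "z": -12, "ax": 0, "ay": 0, "az": 0}
    - {"x": -2.7, "y": 0, "z": -12.8, "ax": 0, "ay": 0, "az": 0}
    - {"x": -2.7, "y": 0, "z": -12.8, "ax": 0, "ay": 0, "az": 0}

```text
clock: 48.07
ee_pos: [0.5145, 0.1735, 0.2195]
ee_rot: [-0.584, 2.879, 0.067]
ft_force: [0.7, -0.7, -1.3]
width: 0.0213
```

Run:
```python
from h import *
st(); ci,im=grab("wrist","w42")
```

```text
t48.07 pos [0.5145 0.1735 0.2195] z [ 0.189  0.084 -0.978] y [-0.39   0.921  0.004] w0.0213 F [ 0.7 -0.7 -1.3] q [-0.65  0.07  0.21  2.06 -0.02  0.81  1.54]
```

It held without slipping. Work out the placing poses (ring and yaw) that keep the joints comfortable.

```bash
cat > place.py <<'E'
from sim import *
from h import *
import json
RING={0:[.4193,-.1026],1:[.4309,-.2305],2:[.4860,-.3704]}
def save(b,n,p,rv):  # flask in tool
    T=Ro.from_rotvec(rv); json.dump(dict(ball=list(T.inv().apply(np.array(b)-p)),neck=list(T.inv().apply(n))),open("hand.json","w"))
def pose(ring,yaw,dz=0,dxy=(0,0)):
    h=json.load(open("hand.json")); nt=np.array(h["neck"]); bt=np.array(h["ball"])
    A=Ro.align_vectors([[0,0,1]],[nt])[0]; R=Ro.from_euler('z',yaw,degrees=True)*A
    x=np.r_[RING[ring][0]+dxy[0],RING[ring][1]+dxy[1],.05+dz]-R.apply(bt)
    return x,R
def scan(rings=(0,1,2),via=(.50,.0,.30)):
    q0=bot.observe()["joints"]; out=[]
    for r in rings:
        for yaw in range(-180,180,20):
            x,R=pose(r,yaw,.10); q,n,e=path(q0,x,R.as_matrix()); x2,_=pose(r,yaw,0); q2,_,e2=path(q,x2,R.as_matrix())
            m=min(np.r_[q-LO,HI-q,q2-LO,HI-q2]); out.append((r,yaw,n,round(e,3),round(e2,3),round(m,2),q2.round(2)))
    for r in rings:
        for o in sorted([o for o in out if o[0]==r],key=lambda o:-(o[5]-10*(o[3]+o[4])-o[2]*.005))[:3]: print(o)
E
python3 - <<'E'
from place import *
save([.545,.1866,.0535],neck(35),np.r_[.5133,.1736,.0869],np.array([-.585,2.882,.066]))
print(open("hand.json").read()); scan()
E
```

```text
{"ball": [-0.02674377621219032, -0.0005365770637886749, 0.03967281838950824], "neck": [0.3948193452382639, 0.002998720600378245, -0.9187538801552837]}
(0, -20, 9, np.float64(0.0), np.float64(0.0), np.float64(0.47), array([-0.22,  0.45,  0.49,  1.99, -0.25,  1.17,  1.65]))
(0, 0, 9, np.float64(0.0), np.float64(0.0), np.float64(0.46), array([-0.27,  0.44,  0.44,  2.  , -0.12,  1.15,  1.83]))
(0, 20, 9, np.float64(0.0), np.float64(0.0), np.float64(0.43), array([-0.33,  0.41,  0.4 ,  2.03,  0.01,  1.11,  2.  ]))
(1, -20, 13, np.float64(0.0), np.float64(0.0), np.float64(0.6), array([-0.05,  0.55,  0.56,  1.86, -0.23,  1.22,  1.86]))
(1, -40, 12, np.float64(0.0), np.float64(0.0), np.float64(0.59), array([ 0.  ,  0.56,  0.6 ,  1.87, -0.36,  1.24,  1.67]))
(1, 0, 13, np.float64(0.0), np.float64(0.0), np.float64(0.57), array([-0.11,  0.53,  0.52,  1.89, -0.1 ,  1.17,  2.05]))
(2, -20, 16, np.float64(0.0), np.float64(0.0), np.float64(0.55), array([ 0.14,  0.74,  0.58,  1.56, -0.25,  1.34,  2.02]))
(2, -60, 16, np.float64(0.0), np.float64(0.0), np.float64(0.5), array([ 0.23,  0.76,  0.65,  1.57, -0.51,  1.4 ,  1.58]))
(2, -40, 16, np.float64(0.0), np.float64(0.0), np.float64(0.5), array([ 0.19,  0.76,  0.62,  1.55, -0.38,  1.39,  1.8 ]))
```

Run:
```python
from place import *
x,R=pose(2,-20,.10); print(x); go(x,R)
```

```text
[ 0.47771616 -0.36710211  0.19701013]
shift cm [ 24.3  -48.34  -3.14] turn deg [-4.2 33.3 42.6] rows 13.0
```

drive_tool:
  series:
    - {"x": 1, "y": -2, "z": -1, "ax": -0.2, "ay": 1.6, "az": 2}
    - {"x": 2.8, "y": -5.6, "z": -1.5, "ax": -0.5, "ay": 4, "az": 5}
    - {"x": 4.6, "y": -9.2, "z": -2, "ax": -0.8, "ay": 6.4, "az": 8.1}
    - {"x": 6.4, "y": -12.8, "z": -2.5, "ax": -1.1, "ay": 8.8, "az": 11.2}
    - {"x": 8.2, "y": -16.3, "z": -3, "ax": -1.4, "ay": 11.2, "az": 14.3}
    - {"x": 10, "y": -19.9, "z": -3, "ax": -1.7, "ay": 13.7, "az": 17.5}
    - {"x": 11.8, "y": -23.5, "z": -3, "ax": -2, "ay": 16.2, "az": 20.7}
    - {"x": 13.6, "y": -27, "z": -3, "ax": -2.4, "ay": 18.6, "az": 23.8}
    - {"x": 15.4, "y": -30.6, "z": -3, "ax": -2.7, "ay": 21.1, "az": 27}
    - {"x": 17.2, "y": -34.2, "z": -3, "ax": -3, "ay": 23.6, "az": 30.2}

```text
clock: 48.95
ee_pos: [0.4856, -0.2113, 0.2092]
ee_rot: [-0.174, -2.904, -0.094]
ft_force: [0.9, 0.9, -0.8]
width: 0.0212
```

Run:
```python
from place import *
st(); x,R=pose(2,-20,.10); go(x,R)
```

```text
t48.95 pos [ 0.4856 -0.2113  0.2092] z [-0.225  0.077 -0.971] y [0.125 0.991 0.05 ] w0.0212 F [ 0.9  0.9 -0.8] q [-0.14  0.38  0.56  1.78 -0.18  1.29  1.94]
shift cm [ -1.23 -15.6    0.15] turn deg [-1.2  9.4 12.2] rows 3.8
```

drive_tool:
  series:
    - {"x": -0.3, "y": -3.5, "z": 0, "ax": -0.3, "ay": 2.2, "az": 2.8}
    - {"x": -0.6, "y": -7, "z": 0, "ax": -0.5, "ay": 4.4, "az": 5.6}
    - {"x": -0.9, "y": -10.5, "z": 0, "ax": -0.8, "ay": 6.6, "az": 8.4}
    - {"x": -1.1, "y": -13.8, "z": 0, "ax": -1, "ay": 8.5, "az": 11}
    - {"x": -1.2, "y": -15.6, "z": 0.1, "ax": -1.2, "ay": 9.4, "az": 12.2}
    - {"x": -1.2, "y": -15.6, "z": 0.1, "ax": -1.2, "ay": 9.4, "az": 12.2}
    - {"x": -1.2, "y": -15.6, "z": 0.1, "ax": -1.2, "ay": 9.4, "az": 12.2}
    - {"x": -1.2, "y": -15.6, "z": 0.1, "ax": -1.2, "ay": 9.4, "az": 12.2}

```text
clock: 49.62
ee_pos: [0.4786, -0.365, 0.1978]
ee_rot: [-0.451, -2.706, -0.098]
ft_force: [0.4, 1.8, -1.2]
width: 0.0219
```

Run:
```python
from place import *
st(); x,R=pose(2,-20,.10); go(x,R)
cs,i2=grab("side"); crop(i2,320,260,500,440,"c43",4); ci,im=grab("wrist","w43")
B=np.r_[.486,-.3704,.15]; print((proj(cs,[B,B+[0,0,.08],[.486,-.3704,.03]])-[320,260])*4); print(proj(ci,[B,B+[0,0,.08]]))
```

```text
t49.62 pos [ 0.4786 -0.365   0.1978] z [-0.37   0.131 -0.92 ] y [0.325 0.946 0.004] w0.0219 F [ 0.4  1.8 -1.2] q [ 0.1   0.64  0.63  1.5  -0.22  1.5   2.  ]
shift cm [-0.02 -0.23  0.07] turn deg [-0.   0.2  0.2] rows 0.1
[[343.21197334 373.27870571]
 [361.06115452 267.87883666]
 [319.77193508 511.69272814]]
[[316.61834235 307.95114671]
 [314.78579743 320.50236872]]
```

In the side view the ball is at (347,372) and the mouth at (362,262), so it is upright and above the ring as predicted. Lower it.

Run:
```python
from place import *
for dz in (.012,.002,-.003): x,R=pose(2,-20,dz); go(x,R)
```

```text
shift cm [-3.46 -0.33  8.28] turn deg [-0.   0.2  0.3] rows 2.2
shift cm [-3.85 -0.34  9.2 ] turn deg [-0.   0.2  0.3] rows 2.4
shift cm [-4.05 -0.34  9.66] turn deg [-0.   0.2  0.3] rows 2.5
```

drive_tool:
  series:
    - {"x": -0.9, "y": -0.2, "z": 2, "ax": 0, "ay": 0, "az": 0}
    - {"x": -1.8, "y": -0.3, "z": 4.2, "ax": 0, "ay": 0, "az": 0}
    - {"x": -2.7, "y": -0.3, "z": 6.4, "ax": 0, "ay": 0, "az": 0}
    - {"x": -3.3, "y": -0.3, "z": 7.8, "ax": 0, "ay": 0, "az": 0}
    - {"x": -3.6, "y": -0.3, "z": 8.5, "ax": 0, "ay": 0, "az": 0}
    - {"x": -3.75, "y": -0.3, "z": 8.9, "ax": 0, "ay": 0, "az": 0}
    - {"x": -3.85, "y": -0.3, "z": 9.2, "ax": 0, "ay": 0, "az": 0}
    - {"x": -3.85, "y": -0.3, "z": 9.2, "ax": 0, "ay": 0, "az": 0}

```text
clock: 50.38
ee_pos: [0.4778, -0.368, 0.0997]
ee_rot: [-0.452, -2.708, -0.097]
ft_force: [0.0, 0.4, -2.0]
width: 0.0213
```

drive_tool:
  series:
    - {"x": -0.05, "y": 0, "z": 0.1, "ax": 0, "ay": 0, "az": 0}
    - {"x": -0.1, "y": 0, "z": 0.2, "ax": 0, "ay": 0, "az": 0}
    - {"x": -0.1, "y": 0, "z": 0.2, "ax": 0, "ay": 0, "az": 0}

```text
clock: 50.63
ee_pos: [0.4778, -0.3685, 0.0977]
ee_rot: [-0.452, -2.708, -0.096]
ft_force: [0.2, -2.5, 2.1]
width: 0.0218
```

drive_tool:
  series:
    - {"x": 0, "y": -0.1, "z": 0, "ax": 0, "ay": 0, "az": 0}
    - {"x": -0.1, "y": -0.1, "z": 0.2, "ax": 0, "ay": 0, "az": 0}
    - {"x": -0.1, "y": -0.1, "z": 0.2, "ax": 0, "ay": 0, "az": 0}
    - {"x": -0.1, "y": -0.1, "z": 0.2, "ax": 0, "ay": 0, "az": 0}

```text
clock: 50.97
ee_pos: [0.4775, -0.3697, 0.0962]
ee_rot: [-0.453, -2.708, -0.096]
ft_force: [-0.4, 1.1, 17.6]
width: 0.0217
```

Run:
```python
from place import *
st(); cs,i2=grab("side"); crop(i2,320,260,500,440,"c44",4)
B=np.r_[.486,-.3704,.05]; print((proj(cs,[B,B+[0,0,.08]])-[320,260])*4)
```

```text
t50.97 pos [ 0.4775 -0.3697  0.0962] z [-0.368  0.13  -0.921] y [0.326 0.945 0.003] w0.0217 F [-0.4  1.1 17.6] q [ 0.13  0.74  0.59  1.57 -0.26  1.33  2.02]
[[323.43232199 490.07805026]
 [339.04593327 397.87927837]]
```

Seated and upright. Ease off, open, and withdraw along the fingers.

drive_tool:
  series:
    - {"x": 0.1, "y": 0, "z": -0.15, "ax": 0, "ay": 0, "az": 0}
    - {"x": 0.1, "y": 0, "z": -0.15, "ax": 0, "ay": 0, "az": 0}

```text
clock: 51.18
ee_pos: [0.4772, -0.3692, 0.097]
ee_rot: [-0.452, -2.708, -0.097]
ft_force: [0.7, -1.5, 3.8]
width: 0.0213
```

drive_tool:
  series:
    - {"x": 0, "y": 0, "z": 0, "ax": 0, "ay": 0, "az": 0}
    - {"x": 0, "y": 0, "z": 0, "ax": 0, "ay": 0, "az": 0}
    - {"x": 0, "y": 0, "z": 0, "ax": 0, "ay": 0, "az": 0}
    - {"x": 0, "y": 0, "z": 0, "ax": 0, "ay": 0, "az": 0}
    - {"x": 0, "y": 0, "z": 0, "ax": 0, "ay": 0, "az": 0}
    - {"x": 0, "y": 0, "z": -2, "ax": 0, "ay": 0, "az": 0}
    - {"x": 0, "y": 0, "z": -5, "ax": 0, "ay": 0, "az": 0}
    - {"x": 0, "y": 0, "z": -9, "ax": 0, "ay": 0, "az": 0}
    - {"x": 0, "y": 0, "z": -12, "ax": 0, "ay": 0, "az": 0}
    - {"x": 0, "y": 0, "z": -14, "ax": 0, "ay": 0, "az": 0}
  fingers: 0.2

```text
clock: 52.02
ee_pos: [0.53, -0.3878, 0.2284]
ee_rot: [-0.452, -2.71, -0.095]
ft_force: [0.5, -0.5, 0.5]
width: 0.0564
```

Run:
```python
from place import *
st(); cs,i2=grab("side"); crop(i2,320,260,500,440,"c45",4); ci,im=grab("wrist","w45")
n=neck(35); b=np.r_[.5155,.2565,.0535]; T=tilted(neck(12),1); go(b+.064*n-.08*T.apply([0,0,1])+[0,0,.08],T,True)
q=bot.observe()["joints"]
for k in (0,1):
    b=[[.5155,.2565,.0535],[.4856,.3262,.0535]][k]
    R=tilted(neck(12),1); g=np.array(b)+.064*n; z=R.as_matrix()[:,2]
    qa,m,e=path(q,g-.061*z+[0,0,.08],R.as_matrix()); qb,_,e2=path(qa,g+.019*z,R.as_matrix()); print(qa.round(2),qb.round(2),e,e2)
```

```text
t52.02 pos [ 0.53   -0.3878  0.2284] z [-0.366  0.129 -0.922] y [0.325 0.946 0.003] w0.0564 F [ 0.5 -0.5  0.5] q [ 0.14  0.7   0.62  1.32 -0.24  1.61  2.  ]
shift cm [24.62 57.19  8.61] turn deg [  4.1 -33.1 -42.4] rows 15.1
[-0.77  0.    0.17  2.07  0.04  0.87  1.35] [-0.74  0.26  0.16  2.19 -0.02  0.5   1.4 ] 2.5858274445966635e-06 2.3822865491322416e-06
[-0.86  0.03  0.1   2.04  0.08  0.88  1.16] [-0.84  0.27  0.1   2.16  0.08  0.52  1.16] 3.417779221916197e-06 1.3400209502217448e-06
```

The first small flask stands in the right ring. Check its tilt, then head for the next one.

Run:
```python
from place import *
ci,im=grab("wrist"); st(); cs=imaging.camera_info("side")
h=cv2.cvtColor(im,cv2.COLOR_BGR2HSV); crop(im,280,200,360,290,"c46",6)
B=np.r_[.486,-.3704,.05]; print("pred",proj(ci,[B,B+[0,0,.08]]), (proj(ci,[B,B+[0,0,.08]])-[280,200])*6)
```

```text
t52.17 pos [ 0.5294 -0.3877  0.2264] z [-0.367  0.129 -0.921] y [0.325 0.946 0.003] w0.0561 F [-0.5  0.   0. ] q [ 0.14  0.7   0.62  1.32 -0.24  1.61  2.  ]
pred [[323.94989392 241.23118395]
 [324.71117267 230.90405312]] [[263.69936351 247.38710372]
 [268.267036   185.42431874]]
```

drive_tool:
  series:
    - {"x": 0.6, "y": 1.8, "z": -1, "ax": 0.1, "ay": -1, "az": -1.3}
    - {"x": 2, "y": 5.2, "z": -1, "ax": 0.4, "ay": -3, "az": -3.8}
    - {"x": 3.5, "y": 8.8, "z": -0.5, "ax": 0.6, "ay": -5, "az": -6.5}
    - {"x": 5, "y": 12.3, "z": 0, "ax": 0.9, "ay": -7.1, "az": -9.1}
    - {"x": 6.6, "y": 15.9, "z": 0.5, "ax": 1.1, "ay": -9.2, "az": -11.8}
    - {"x": 8.1, "y": 19.5, "z": 1, "ax": 1.4, "ay": -11.3, "az": -14.5}
    - {"x": 9.7, "y": 23.1, "z": 1.5, "ax": 1.7, "ay": -13.4, "az": -17.1}
    - {"x": 11.2, "y": 26.7, "z": 2, "ax": 1.9, "ay": -15.5, "az": -19.8}
    - {"x": 12.8, "y": 30.3, "z": 3, "ax": 2.2, "ay": -17.6, "az": -22.5}
    - {"x": 14.4, "y": 33.8, "z": 4, "ax": 2.4, "ay": -19.6, "az": -25.1}

```text
clock: 53.0
ee_pos: [0.4972, -0.0172, 0.2453]
ee_rot: [0.166, -3.094, -0.089]
ft_force: [1.6, -0.3, -0.3]
width: 0.0564
```

Run:
```python
from place import *
st()
n=neck(35); b=np.r_[.5155,.2565,.0535]; T=tilted(neck(12),1); go(b+.064*n-.08*T.apply([0,0,1])+[0,0,.06],T,True)
```

```text
t53.00 pos [ 0.4972 -0.0172  0.2453] z [-0.045  0.055 -0.997] y [-0.106  0.993  0.06 ] w0.0564 F [ 1.6 -0.3 -0.3] q [-0.45  0.13  0.44  1.93 -0.12  1.14  1.72]
shift cm [-0.12 25.42  3.49] turn deg [  1.9 -13.6 -17.2] rows 6.2
```

drive_tool:
  series:
    - {"x": 0, "y": 3.8, "z": 0, "ax": 0.3, "ay": -2, "az": -2.6}
    - {"x": 0, "y": 7.6, "z": 0.2, "ax": 0.6, "ay": -4, "az": -5.2}
    - {"x": 0, "y": 11.4, "z": 0.5, "ax": 0.9, "ay": -6.1, "az": -7.8}
    - {"x": 0, "y": 15.2, "z": 1, "ax": 1.1, "ay": -8.1, "az": -10.3}
    - {"x": 0, "y": 19, "z": 1.8, "ax": 1.4, "ay": -10.2, "az": -12.9}
    - {"x": -0.1, "y": 22.6, "z": 2.6, "ax": 1.7, "ay": -12.2, "az": -15.5}
    - {"x": -0.1, "y": 25.4, "z": 3.5, "ax": 1.9, "ay": -13.6, "az": -17.2}
    - {"x": -0.1, "y": 25.4, "z": 3.5, "ax": 1.9, "ay": -13.6, "az": -17.2}
    - {"x": -0.1, "y": 25.4, "z": 3.5, "ax": 1.9, "ay": -13.6, "az": -17.2}
    - {"x": -0.1, "y": 25.4, "z": 3.5, "ax": 1.9, "ay": -13.6, "az": -17.2}

```text
clock: 53.83
ee_pos: [0.4715, 0.234, 0.2255]
ee_rot: [-0.581, 2.88, 0.061]
ft_force: [0.6, -0.1, 0.9]
width: 0.0567
```

Run:
```python
from place import *
st(); ci,im=grab("wrist","w47")
n=neck(35); b=np.r_[.5155,.2565,.0535]; T=tilted(neck(12),1); go(b+.064*n,T,True); print(proj(ci,[b,b+.08*n]))
```

```text
t53.83 pos [0.4715 0.234  0.2255] z [ 0.189  0.08  -0.979] y [-0.388  0.922  0.   ] w0.0567 F [ 0.6 -0.1  0.9] q [-0.78  0.04  0.17  2.08  0.05  0.83  1.33]
shift cm [ 1.26  0.4  13.88] turn deg [-0.  -0.1 -0.2] rows 3.3
[[325.69087829 230.70883763]
 [326.51402956 216.50647456]]
```

The next flask's mouth is at (328,215), as predicted. Advance and grip.

drive_tool:
  series:
    - {"x": 0.5, "y": 0.2, "z": 3, "ax": 0, "ay": 0, "az": 0}
    - {"x": 1, "y": 0.4, "z": 6, "ax": 0, "ay": 0, "az": 0}
    - {"x": 1.2, "y": 0.45, "z": 9, "ax": 0, "ay": 0, "az": 0}
    - {"x": 1.3, "y": 0.45, "z": 12, "ax": 0, "ay": 0, "az": 0}
    - {"x": 1.3, "y": 0.45, "z": 13.8, "ax": 0, "ay": 0, "az": 0}
    - {"x": 1.3, "y": 0.45, "z": 13.8, "ax": 0, "ay": 0, "az": 0}
    - {"x": 1.3, "y": 0.45, "z": 13.8, "ax": 0, "ay": 0, "az": 0}

```text
clock: 54.47
ee_pos: [0.4848, 0.2438, 0.0882]
ee_rot: [-0.579, 2.881, 0.06]
ft_force: [-0.2, -0.3, 0.6]
width: 0.0562
```

drive_tool:
  series:
    - {"x": 0, "y": 0, "z": 0, "ax": 0, "ay": 0, "az": 0}
    - {"x": 0, "y": 0, "z": 0, "ax": 0, "ay": 0, "az": 0}
    - {"x": 0, "y": 0, "z": 0, "ax": 0, "ay": 0, "az": 0}
    - {"x": 0, "y": 0, "z": 0, "ax": 0, "ay": 0, "az": 0}
    - {"x": 0, "y": 0, "z": 0, "ax": 0, "ay": 0, "az": 0}
    - {"x": 0, "y": 0, "z": 0, "ax": 0, "ay": 0, "az": 0}
    - {"x": 0, "y": 0, "z": 0, "ax": 0, "ay": 0, "az": 0}
    - {"x": 0, "y": 0, "z": 0, "ax": 0, "ay": 0, "az": 0}
  fingers: -1

```text
clock: 55.13
ee_pos: [0.485, 0.2452, 0.0889]
ee_rot: [-0.581, 2.878, 0.062]
ft_force: [-1.7, -2.4, 6.3]
width: 0.0214
```

Run:
```python
from place import *
st(); s=bot.observe(); b=[.5155,.2565,.0535]
save(b,neck(35),s["ee_pos"],s["ee_rot"]); print(open("hand.json").read()); go(s["ee_pos"]+[0,0,.13]); grab("wrist","w48")
```

```text
t55.13 pos [0.485  0.2452 0.0889] z [ 0.191  0.081 -0.978] y [-0.388  0.922  0.001] w0.0214 F [-1.7 -2.4  6.3] q [-0.75  0.26  0.16  2.18  0.    0.5   1.36]
{"ball": [-0.024443580320067278, -0.0013965317555253392, 0.04133866106254394], "neck": [0.39127908913539067, -0.0011684587090424136, -0.9202713236375585]}
shift cm [-2.700e+00  1.000e-02 -1.272e+01] turn deg [0. 0. 0.] rows 3.1
```

drive_tool:
  series:
    - {"x": -0.2, "y": 0, "z": -1, "ax": 0, "ay": 0, "az": 0}
    - {"x": -0.5, "y": 0, "z": -2.4, "ax": 0, "ay": 0, "az": 0}
    - {"x": -0.9, "y": 0, "z": -4.2, "ax": 0, "ay": 0, "az": 0}
    - {"x": -1.3, "y": 0, "z": -6.2, "ax": 0, "ay": 0, "az": 0}
    - {"x": -1.7, "y": 0, "z": -8.2, "ax": 0, "ay": 0, "az": 0}
    - {"x": -2.1, "y": 0, "z": -10.2, "ax": 0, "ay": 0, "az": 0}
    - {"x": -2.5, "y": 0, "z": -12, "ax": 0, "ay": 0, "az": 0}
    - {"x": -2.7, "y": 0, "z": -12.8, "ax": 0, "ay": 0, "az": 0}
    - {"x": -2.7, "y": 0, "z": -12.8, "ax": 0, "ay": 0, "az": 0}

```text
clock: 55.93
ee_pos: [0.4854, 0.2457, 0.2215]
ee_rot: [-0.581, 2.876, 0.064]
ft_force: [-0.0, 0.5, -0.6]
width: 0.0217
```

Run:
```python
from place import *
st(); grab("wrist","w49"); scan((1,)); x,R=pose(1,-20,.10); go(x,R)
```

```text
t55.93 pos [0.4854 0.2457 0.2215] z [ 0.193  0.083 -0.978] y [-0.388  0.921  0.002] w0.0217 F [-0.   0.5 -0.6] q [-0.78  0.07  0.17  2.05  0.04  0.81  1.33]
(1, -40, 14, np.float64(0.0), np.float64(0.0), np.float64(0.6), array([-0.02,  0.57,  0.62,  1.86, -0.38,  1.25,  1.66]))
(1, -20, 14, np.float64(0.0), np.float64(0.0), np.float64(0.6), array([-0.07,  0.56,  0.58,  1.86, -0.25,  1.22,  1.86]))
(1, 0, 14, np.float64(0.0), np.float64(0.0), np.float64(0.57), array([-0.13,  0.53,  0.55,  1.89, -0.12,  1.17,  2.04]))
shift cm [ 23.75 -41.22  -2.82] turn deg [-4.1 33.3 43.6] rows 11.4
```

```bash
cat place.py
python3 - <<'E'
from h import *
from place import *
st()
go(*pose(1,-20,.10))
E
```

```text
from sim import *
from h import *
import json
RING={0:[.4193,-.1026],1:[.4309,-.2305],2:[.4860,-.3704]}
def save(b,n,p,rv):  # flask in tool
    T=Ro.from_rotvec(rv); json.dump(dict(ball=list(T.inv().apply(np.array(b)-p)),neck=list(T.inv().apply(n))),open("hand.json","w"))
def pose(ring,yaw,dz=0,dxy=(0,0)):
    h=json.load(open("hand.json")); nt=np.array(h["neck"]); bt=np.array(h["ball"])
    A=Ro.align_vectors([[0,0,1]],[nt])[0]; R=Ro.from_euler('z',yaw,degrees=True)*A
    x=np.r_[RING[ring][0]+dxy[0],RING[ring][1]+dxy[1],.05+dz]-R.apply(bt)
    return x,R
def scan(rings=(0,1,2),via=(.50,.0,.30)):
    q0=bot.observe()["joints"]; out=[]
    for r in rings:
        for yaw in range(-180,180,20):
            x,R=pose(r,yaw,.10); q,n,e=path(q0,x,R.as_matrix()); x2,_=pose(r,yaw,0); q2,_,e2=path(q,x2,R.as_matrix())
            m=min(np.r_[q-LO,HI-q,q2-LO,HI-q2]); out.append((r,yaw,n,round(e,3),round(e2,3),round(m,2),q2.round(2)))
    for r in rings:
        for o in sorted([o for o in out if o[0]==r],key=lambda o:-(o[5]-10*(o[3]+o[4])-o[2]*.005))[:3]: print(o)
t55.98 pos [0.4849 0.2454 0.2199] z [ 0.191  0.082 -0.978] y [-0.388  0.922  0.001] w0.0213 F [-0.9  0.3 -1.4] q [-0.78  0.07  0.17  2.05  0.04  0.81  1.33]
shift cm [ 23.75 -41.22  -2.82] turn deg [-4.1 33.3 43.6] rows 11.4
```

drive_tool:
  series:
    - {"x": 2, "y": -3.4, "z": -1, "ax": -0.3, "ay": 2.8, "az": 3.6}
    - {"x": 4, "y": -6.9, "z": -1.5, "ax": -0.7, "ay": 5.6, "az": 7.3}
    - {"x": 6, "y": -10.3, "z": -2, "ax": -1, "ay": 8.3, "az": 10.9}
    - {"x": 8, "y": -13.7, "z": -2.5, "ax": -1.4, "ay": 11.1, "az": 14.5}
    - {"x": 10, "y": -17.2, "z": -2.8, "ax": -1.7, "ay": 13.9, "az": 18.2}
    - {"x": 12, "y": -20.6, "z": -2.8, "ax": -2, "ay": 16.6, "az": 21.8}
    - {"x": 14, "y": -24, "z": -2.8, "ax": -2.4, "ay": 19.4, "az": 25.4}
    - {"x": 16, "y": -27.5, "z": -2.8, "ax": -2.7, "ay": 22.2, "az": 29}
    - {"x": 18, "y": -31, "z": -2.8, "ax": -3.1, "ay": 25, "az": 32.7}
    - {"x": 20, "y": -34.5, "z": -2.8, "ax": -3.4, "ay": 27.8, "az": 36.3}

```text
clock: 56.82
ee_pos: [0.4319, -0.1525, 0.2041]
ee_rot: [-0.324, -2.82, -0.093]
ft_force: [1.9, 0.4, -1.1]
width: 0.0217
```

Run:
```python
from h import *
from place import *
st()
go(*pose(1,-20,.10))
```

```text
t56.82 pos [ 0.4319 -0.1525  0.2041] z [-0.288  0.098 -0.953] y [0.231 0.972 0.03 ] w0.0217 F [ 1.9  0.4 -1.1] q [-0.25  0.3   0.58  1.89 -0.17  1.31  1.75]
shift cm [-1.17 -7.4   0.07] turn deg [-0.8  5.3  7.2] rows 1.8
```

drive_tool:
  series:
    - {"x": -0.4, "y": -2.5, "z": 0, "ax": -0.3, "ay": 1.8, "az": 2.4}
    - {"x": -0.8, "y": -5, "z": 0.1, "ax": -0.5, "ay": 3.5, "az": 4.8}
    - {"x": -1.2, "y": -7.4, "z": 0.1, "ax": -0.8, "ay": 5.3, "az": 7.2}
    - {"x": -1.2, "y": -7.4, "z": 0.1, "ax": -0.8, "ay": 5.3, "az": 7.2}
    - {"x": -1.2, "y": -7.4, "z": 0.1, "ax": -0.8, "ay": 5.3, "az": 7.2}
    - {"x": -1.2, "y": -7.4, "z": 0.1, "ax": -0.8, "ay": 5.3, "az": 7.2}

```text
clock: 57.32
ee_pos: [0.4266, -0.2249, 0.1973]
ee_rot: [-0.482, -2.704, -0.098]
ft_force: [0.7, -0.4, -0.1]
width: 0.0215
```

```bash
python3 - <<'E'
from h import *
from place import *
st()
go(*pose(1,-20,.10)); go(*pose(1,-20,.015))
o=bot.observe(); hh=json.load(open("hand.json")); T=Ro.from_rotvec(o["ee_rot"])
B=np.array(o["ee_pos"])+T.apply(hh["ball"]); n=T.apply(hh["neck"]); print(B,n)
for c in ("side","top"):
    im=imaging.grab_frame(c); p=proj(imaging.camera_info(c),[B,B+.08*n]); print(c,p)
    im=im.copy()
    import cv2
    for u in np.array(p): cv2.circle(im,(int(u[0]),int(u[1])),2,(0,255,0),-1)
    m=np.mean(np.array(p),0).astype(int); crop(im,max(m[0]-75,0),max(m[1]-75,0),m[0]+75,m[1]+75,"w50"+c,4)
E
ls pics | tail -3
```

```text
t57.32 pos [ 0.4266 -0.2249  0.1973] z [-0.365  0.135 -0.921] y [ 0.346  0.938 -0.   ] w0.0215 F [ 0.7 -0.4 -0.1] q [-0.12  0.43  0.63  1.79 -0.19  1.4   1.8 ]
shift cm [ 0.04 -0.23 -0.01] turn deg [0.  0.1 0.1] rows 0.1
shift cm [-3.27 -0.23  7.82] turn deg [0.  0.1 0.1] rows 2.0
[ 0.43212473 -0.22846324  0.14971344] [-2.35621337e-03 -3.15626332e-04  9.99997174e-01]
side [[340.26255375 313.45749997]
 [340.86977939 286.79206706]]
top [[441.46607874 288.92310689]
 [448.44552935 288.10682351]]
w8.png
w9.png
wrist0.png
```

View pics/w50side.png

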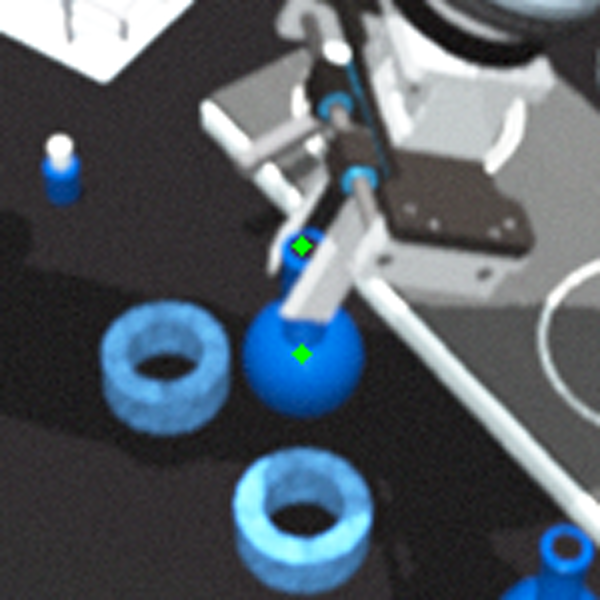

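View pics/w50top.png

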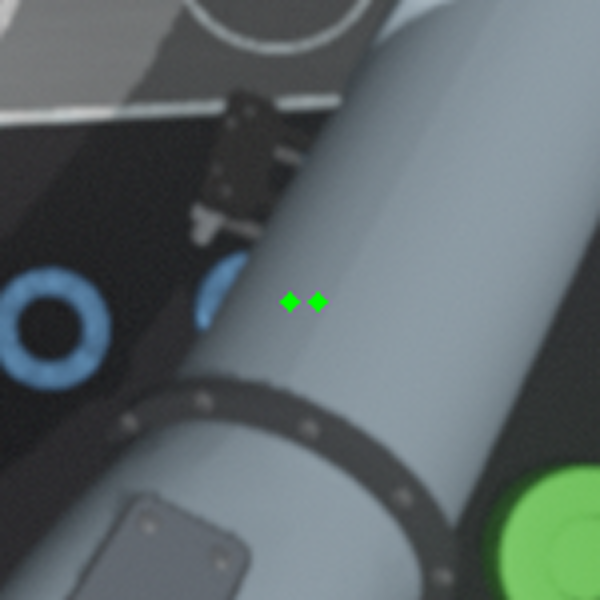

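The side view (colours swapped in the crop) shows the flask upright. Its ball centre at (340,313) and mouth at (341,287) match the prediction, so I'm lowering it.

drive_tool:
  series:
    - {"x": -1.1, "y": -0.2, "z": 2.6, "ax": 0, "ay": 0, "az": 0.1}
    - {"x": -2.2, "y": -0.2, "z": 5.2, "ax": 0, "ay": 0, "az": 0.1}
    - {"x": -3.3, "y": -0.2, "z": 7.8, "ax": 0, "ay": 0, "az": 0.1}
    - {"x": -3.3, "y": -0.2, "z": 7.8, "ax": 0, "ay": 0, "az": 0.1}
    - {"x": -3.3, "y": -0.2, "z": 7.8, "ax": 0, "ay": 0, "az": 0.1}
    - {"x": -3.3, "y": -0.2, "z": 7.8, "ax": 0, "ay": 0, "az": 0.1}

```text
clock: 57.92
ee_pos: [0.427, -0.2273, 0.1151]
ee_rot: [-0.485, -2.706, -0.097]
ft_force: [0.5, 0.6, -0.3]
width: 0.021
```

Run:
```python
from h import *
from place import *
st()
go(*pose(1,-20,.003))
```

```text
t57.92 pos [ 0.427  -0.2273  0.1151] z [-0.363  0.134 -0.922] y [ 0.347  0.938 -0.   ] w0.0210 F [ 0.5  0.6 -0.3] q [-0.08  0.54  0.59  1.85 -0.25  1.25  1.84]
shift cm [-0.41 -0.02  1.39] turn deg [0.  0.3 0. ] rows 0.3
```

drive_tool:
  series:
    - {"x": -0.2, "y": 0, "z": 0.7, "ax": 0, "ay": 0.1, "az": 0}
    - {"x": -0.4, "y": 0, "z": 1.2, "ax": 0, "ay": 0.2, "az": 0}
    - {"x": -0.4, "y": 0, "z": 1.2, "ax": 0, "ay": 0.2, "az": 0}
    - {"x": -0.5, "y": 0, "z": 1.4, "ax": 0, "ay": 0.2, "az": 0}
    - {"x": -0.5, "y": 0, "z": 1.4, "ax": 0, "ay": 0.2, "az": 0}
    - {"x": -0.5, "y": 0, "z": 1.4, "ax": 0, "ay": 0.2, "az": 0}

```text
clock: 58.42
ee_pos: [0.4258, -0.2272, 0.0989]
ee_rot: [-0.485, -2.701, -0.098]
ft_force: [0.3, -0.1, -1.3]
width: 0.0214
```

Run:
```python
from h import *
from place import *
st()
go(*pose(1,-20,.0))
```

```text
t58.42 pos [ 0.4258 -0.2272  0.0989] z [-0.367  0.135 -0.92 ] y [ 0.348  0.938 -0.001] w0.0214 F [ 0.3 -0.1 -1.3] q [-0.08  0.56  0.58  1.86 -0.26  1.22  1.85]
shift cm [-0.02  0.01  0.14] turn deg [0. 0. 0.] rows 0.0
```

drive_tool:
  series:
    - {"x": -0.1, "y": 0, "z": 0.2, "ax": 0, "ay": 0, "az": 0}
    - {"x": -0.1, "y": 0, "z": 0.2, "ax": 0, "ay": 0, "az": 0}
    - {"x": -0.1, "y": 0, "z": 0.2, "ax": 0, "ay": 0, "az": 0}

```text
clock: 58.67
ee_pos: [0.4261, -0.2281, 0.0969]
ee_rot: [-0.485, -2.702, -0.096]
ft_force: [0.1, -4.5, 4.2]
width: 0.0215
```

drive_tool:
  series:
    - {"x": -0.05, "y": -0.1, "z": 0.1, "ax": 0, "ay": 0, "az": 0}
    - {"x": -0.05, "y": -0.1, "z": 0.1, "ax": 0, "ay": 0, "az": 0}
    - {"x": -0.05, "y": -0.1, "z": 0.1, "ax": 0, "ay": 0, "az": 0}

```text
clock: 58.92
ee_pos: [0.4261, -0.2288, 0.0962]
ee_rot: [-0.485, -2.703, -0.097]
ft_force: [1.8, -2.2, 13.5]
width: 0.0212
```

Seated at 13 N. I'm easing off, releasing and retracting.

drive_tool:
  series:
    - {"x": 0.05, "y": -0.05, "z": -0.1, "ax": 0, "ay": 0, "az": 0}
    - {"x": 0.05, "y": -0.05, "z": -0.1, "ax": 0, "ay": 0, "az": 0}

```text
clock: 59.08
ee_pos: [0.4257, -0.2288, 0.0969]
ee_rot: [-0.485, -2.702, -0.098]
ft_force: [2.3, -2.5, 5.1]
width: 0.0215
```

drive_tool:
  fingers: 0.2
  series:
    - {"x": 0, "y": 0, "z": 0, "ax": 0, "ay": 0, "az": 0}
    - {"x": 0, "y": 0, "z": 0, "ax": 0, "ay": 0, "az": 0}
    - {"x": 0, "y": 0, "z": 0, "ax": 0, "ay": 0, "az": 0}
    - {"x": 0, "y": 0, "z": 0, "ax": 0, "ay": 0, "az": 0}
    - {"x": 0, "y": 0, "z": 0, "ax": 0, "ay": 0, "az": 0}
    - {"x": 0, "y": 0, "z": -3, "ax": 0, "ay": 0, "az": 0}
    - {"x": 0, "y": 0, "z": -6, "ax": 0, "ay": 0, "az": 0}
    - {"x": 0, "y": 0, "z": -10, "ax": 0, "ay": 0, "az": 0}
    - {"x": 0, "y": 0, "z": -14, "ax": 0, "ay": 0, "az": 0}
    - {"x": 0, "y": 0, "z": -14, "ax": 0, "ay": 0, "az": 0}

```text
clock: 59.92
ee_pos: [0.4804, -0.2494, 0.2311]
ee_rot: [-0.485, -2.709, -0.096]
ft_force: [-0.3, -1.2, 0.1]
width: 0.0565
```

Run:
```python
from h import *
from place import *
import cv2
st()
B=np.r_[RING[1],.05]
im=imaging.grab_frame("side").copy(); p=np.array(proj(imaging.camera_info("side"),[B,B+[0,0,.08]])); print(p)
m=p.mean(0).astype(int)
for u in p: cv2.circle(im,(int(u[0]),int(u[1])),1,(0,255,0),-1)
crop(im,m[0]-75,m[1]-60,m[0]+75,m[1]+60,"w51side",5)
b=np.array([.4856,.3262,.0535]);n=neck(35);z=tilted(neck(12),1).apply([0,0,1]) if hasattr(tilted(neck(12),1),'apply') else None
print(z); T=tilted(neck(12),1); go(b+.064*n-.08*z+[0,0,.06],T,True)
q0=bot.observe()["joints"]
```

```text
t59.92 pos [ 0.4804 -0.2494  0.2311] z [-0.36   0.133 -0.923] y [ 0.347  0.938 -0.001] w0.0565 F [-0.3 -1.2  0.1] q [-0.08  0.5   0.63  1.62 -0.21  1.51  1.81]
[[339.52362329 344.14540409]
 [340.130149   320.58215923]]
[ 0.19138372  0.08123757 -0.9781476 ]
shift cm [21.04 50.75  9.06] turn deg [  4.1 -33.  -43.8] rows 13.4
```

View pics/w51side.png

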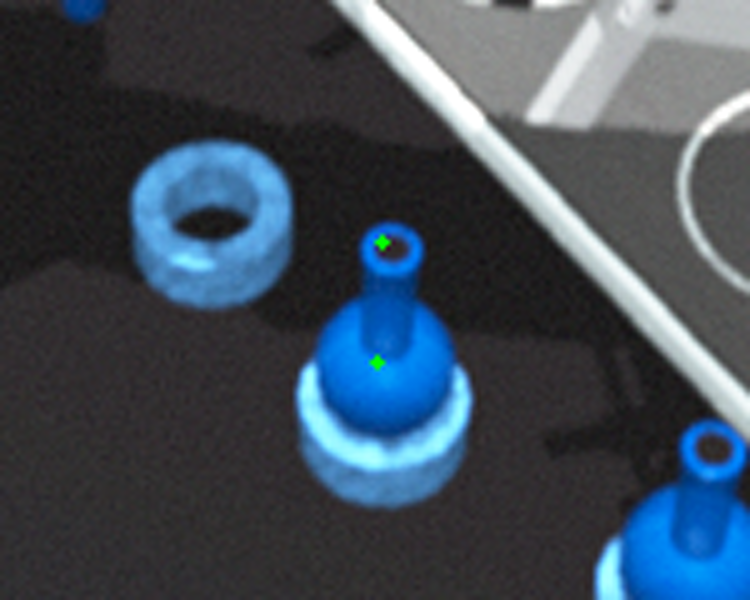

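Ring1's flask is upright and seated: mouth and ball line up along the vertical prediction. Next is the last flask.

drive_tool:
  series:
    - {"x": 1.6, "y": 3.8, "z": 0, "ax": 0.3, "ay": -2.5, "az": -3.3}
    - {"x": 3.2, "y": 7.6, "z": 0, "ax": 0.6, "ay": -5, "az": -6.6}
    - {"x": 4.8, "y": 11.4, "z": 0.6, "ax": 0.9, "ay": -7.5, "az": -9.9}
    - {"x": 6.4, "y": 15.4, "z": 1.4, "ax": 1.2, "ay": -10, "az": -13.2}
    - {"x": 8, "y": 19.3, "z": 2.2, "ax": 1.6, "ay": -12.5, "az": -16.6}
    - {"x": 9.6, "y": 23.2, "z": 3, "ax": 1.9, "ay": -15, "az": -20}
    - {"x": 11.2, "y": 27, "z": 3.8, "ax": 2.2, "ay": -17.5, "az": -23.3}
    - {"x": 12.8, "y": 31, "z": 4.6, "ax": 2.5, "ay": -20, "az": -26.6}
    - {"x": 14.4, "y": 34.8, "z": 5.4, "ax": 2.8, "ay": -22.6, "az": -30}
    - {"x": 16, "y": 38.6, "z": 6.2, "ax": 3.1, "ay": -25, "az": -33.3}

```text
clock: 60.8
ee_pos: [0.4493, 0.1683, 0.2307]
ee_rot: [-0.345, 3.064, 0.082]
ft_force: [1.8, 0.6, -0.5]
width: 0.0567
```

Run:
```python
from h import *
st()
b=np.array([.4856,.3262,.0535]);n=neck(35);T=tilted(neck(12),1);z=T.apply([0,0,1])
go(b+.064*n-.08*z+[0,0,.06],T,True)
```

```text
t60.80 pos [0.4493 0.1683 0.2307] z [ 0.051  0.059 -0.997] y [-0.224  0.974  0.046] w0.0567 F [ 1.8  0.6 -0.5] q [-0.73  0.03  0.27  2.06 -0.04  0.98  1.36]
shift cm [-2.14 13.68  1.28] turn deg [  1.3  -8.1 -10.3] rows 3.3
```

drive_tool:
  series:
    - {"x": -0.6, "y": 3.6, "z": 0.3, "ax": 0.3, "ay": -2, "az": -2.6}
    - {"x": -1.1, "y": 7.2, "z": 0.6, "ax": 0.7, "ay": -4, "az": -5.2}
    - {"x": -1.6, "y": 10.5, "z": 0.9, "ax": 1, "ay": -6, "az": -7.8}
    - {"x": -2.1, "y": 13.7, "z": 1.3, "ax": 1.3, "ay": -8.1, "az": -10.3}
    - {"x": -2.1, "y": 13.7, "z": 1.3, "ax": 1.3, "ay": -8.1, "az": -10.3}
    - {"x": -2.1, "y": 13.7, "z": 1.3, "ax": 1.3, "ay": -8.1, "az": -10.3}
    - {"x": -2.1, "y": 13.7, "z": 1.3, "ax": 1.3, "ay": -8.1, "az": -10.3}

```text
clock: 61.38
ee_pos: [0.4412, 0.3042, 0.2248]
ee_rot: [-0.58, 2.882, 0.058]
ft_force: [-0.5, 0.5, 0.2]
width: 0.0563
```

Run:
```python
from h import *
import cv2
st()
b=np.array([.4856,.3262,.0535]);n=neck(35);T=tilted(neck(12),1);z=T.apply([0,0,1])
go(b+.064*n-.08*z+[0,0,.06],T,True); go(b+.064*n,T,True)
p=np.array(proj(imaging.camera_info("wrist"),[b,b+.08*n])); im=imaging.grab_frame("wrist").copy(); print(p)
for u in p: cv2.circle(im,(int(u[0]),int(u[1])),2,(0,255,0),-1)
crop(im,170,100,570,400,"w52",2)
```

```text
t61.38 pos [0.4412 0.3042 0.2248] z [ 0.188  0.077 -0.979] y [-0.387  0.922 -0.001] w0.0563 F [-0.5  0.5  0.2] q [-0.9   0.06  0.13  2.05  0.09  0.84  1.14]
shift cm [-0.02  0.29 -0.07] turn deg [-0.1 -0.3 -0.2] rows 0.1
shift cm [ 1.16  0.32 13.8 ] turn deg [-0.1 -0.3 -0.2] rows 3.3
[[325.38811503 231.54256053]
 [325.92151379 217.34231867]]
```

View pics/w52.png

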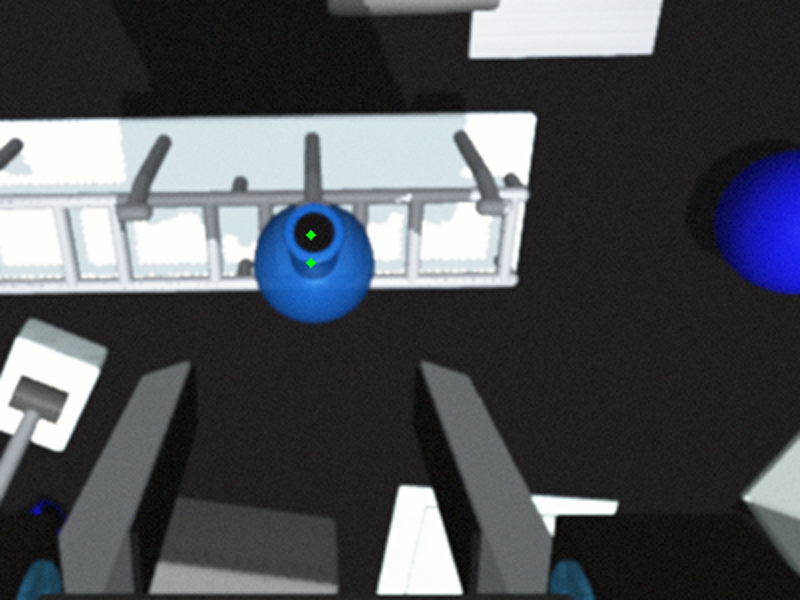

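The wrist view shows the last flask's mouth at (327,218), within about 1 px of the prediction (326,217). It is amber, and the red look-alike is far right. Advancing to grasp.

drive_tool:
  series:
    - {"x": 0.3, "y": 0.3, "z": 3.4, "ax": 0, "ay": -0.3, "az": -0.2}
    - {"x": 0.6, "y": 0.3, "z": 6.9, "ax": 0, "ay": -0.3, "az": -0.2}
    - {"x": 0.9, "y": 0.3, "z": 10.3, "ax": 0, "ay": -0.3, "az": -0.2}
    - {"x": 1.1, "y": 0.3, "z": 12.5, "ax": 0, "ay": -0.3, "az": -0.2}
    - {"x": 1.2, "y": 0.3, "z": 13.8, "ax": 0, "ay": -0.3, "az": -0.2}
    - {"x": 1.2, "y": 0.3, "z": 13.8, "ax": 0, "ay": -0.3, "az": -0.2}
    - {"x": 1.2, "y": 0.3, "z": 13.8, "ax": 0, "ay": -0.3, "az": -0.2}
    - {"x": 1.2, "y": 0.3, "z": 13.8, "ax": 0, "ay": -0.3, "az": -0.2}

```text
clock: 62.1
ee_pos: [0.4564, 0.3138, 0.089]
ee_rot: [-0.582, 2.874, 0.06]
ft_force: [0.1, -0.2, 0.1]
width: 0.0564
```

Run:
```python
from h import *
import cv2
st()
b=np.array([.4856,.3262,.0535]);n=neck(35);T=tilted(neck(12),1);z=T.apply([0,0,1])
go(b+.064*n,T,True)
p=np.array(proj(imaging.camera_info("wrist"),[b,b+.08*n])); im=imaging.grab_frame("wrist").copy(); print(p)
for u in p: cv2.circle(im,(int(u[0]),int(u[1])),2,(0,255,0),-1)
crop(im,170,150,470,375,"w53",2)
```

```text
t62.10 pos [0.4564 0.3138 0.089 ] z [ 0.195  0.081 -0.978] y [-0.389  0.921 -0.001] w0.0564 F [ 0.1 -0.2  0.1] q [-0.88  0.27  0.13  2.16  0.08  0.52  1.14]
shift cm [0.13 0.   0.15] turn deg [-0.1  0.2 -0.1] rows 0.0
[[322.03814086 302.73801797]
 [321.64444127 313.55532836]]
```

View pics/w53.png

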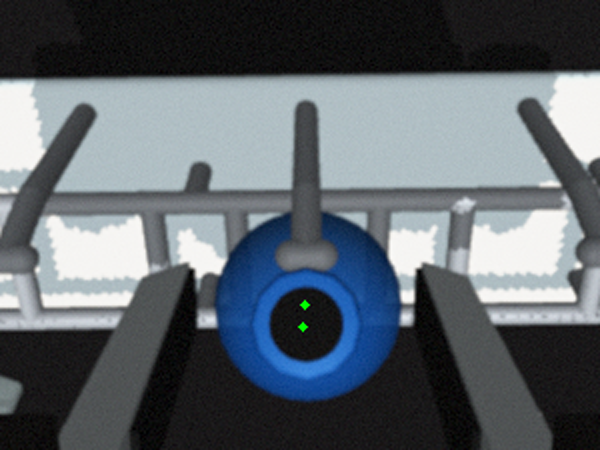

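Mouth at (323,312) matches. Closing now.

drive_tool:
  fingers: -1
  series:
    - {"x": 0.1, "y": 0, "z": 0.1, "ax": 0, "ay": 0, "az": 0}
    - {"x": 0.1, "y": 0, "z": 0.1, "ax": 0, "ay": 0, "az": 0}
    - {"x": 0.1, "y": 0, "z": 0.1, "ax": 0, "ay": 0, "az": 0}
    - {"x": 0.1, "y": 0, "z": 0.1, "ax": 0, "ay": 0, "az": 0}
    - {"x": 0.1, "y": 0, "z": 0.1, "ax": 0, "ay": 0, "az": 0}
    - {"x": 0.1, "y": 0, "z": 0.1, "ax": 0, "ay": 0, "az": 0}
    - {"x": 0.1, "y": 0, "z": 0.1, "ax": 0, "ay": 0, "az": 0}
    - {"x": 0.1, "y": 0, "z": 0.1, "ax": 0, "ay": 0, "az": 0}

```text
clock: 62.82
ee_pos: [0.455, 0.3139, 0.0869]
ee_rot: [-0.584, 2.874, 0.06]
ft_force: [-0.2, 1.1, 2.2]
width: 0.0218
```

Run:
```python
from h import *
from place import *
st()
b=np.array([.4856,.3262,.0535]);n=neck(35)
o=bot.observe(); save(b,n,np.array(o["ee_pos"]),o["ee_rot"]); print(open("hand.json").read())
```

```text
t62.82 pos [0.455  0.3139 0.0869] z [ 0.194  0.081 -0.978] y [-0.39   0.921 -0.001] w0.0218 F [-0.2  1.1  2.2] q [-0.88  0.28  0.13  2.16  0.09  0.51  1.14]
{"ball": [-0.025224720221614295, -0.0005932681168159352, 0.039584816835239935], "neck": [0.38864822517632713, -0.001469771572571155, -0.9213850426606757]}
```

drive_tool:
  series:
    - {"x": -0.6, "y": 0, "z": -3, "ax": 0, "ay": 0, "az": 0}
    - {"x": -1.3, "y": 0, "z": -6, "ax": 0, "ay": 0, "az": 0}
    - {"x": -1.9, "y": 0, "z": -9, "ax": 0, "ay": 0, "az": 0}
    - {"x": -2.7, "y": 0, "z": -12.8, "ax": 0, "ay": 0, "az": 0}
    - {"x": -2.7, "y": 0, "z": -12.8, "ax": 0, "ay": 0, "az": 0}
    - {"x": -2.7, "y": 0, "z": -12.8, "ax": 0, "ay": 0, "az": 0}

```text
clock: 63.32
ee_pos: [0.4552, 0.3146, 0.2196]
ee_rot: [-0.583, 2.872, 0.063]
ft_force: [-0.4, -0.7, -2.0]
width: 0.0213
```

Run:
```python
from h import *
from place import *
st()
scan((0,))
for y in (-20,0,20): go(*pose(0,y,.10))
im=imaging.grab_frame("wrist"); crop(im,170,150,470,375,"w54",2)
```

```text
t63.32 pos [0.4552 0.3146 0.2196] z [ 0.196  0.083 -0.977] y [-0.39   0.921  0.   ] w0.0213 F [-0.4 -0.7 -2. ] q [-0.89  0.09  0.13  2.04  0.09  0.82  1.15]
(0, -20, 13, np.float64(0.0), np.float64(0.0), np.float64(0.46), array([-0.26,  0.46,  0.53,  2.  , -0.28,  1.17,  1.66]))
(0, 0, 13, np.float64(0.0), np.float64(0.0), np.float64(0.46), array([-0.31,  0.45,  0.49,  2.  , -0.15,  1.15,  1.83]))
(0, -40, 13, np.float64(0.0), np.float64(0.0), np.float64(0.44), array([-0.21,  0.46,  0.58,  2.02, -0.4 ,  1.16,  1.47]))
shift cm [ 20.14 -36.42  -2.02] turn deg [-4.  33.5 43.9] rows 10.0
shift cm [ 20.3  -36.64  -2.06] turn deg [-2.1 34.7 23.7] rows 10.1
shift cm [ 20.38 -36.9   -2.07] turn deg [-0.2 35.2  3.4] rows 10.1
```

View pics/w54.png

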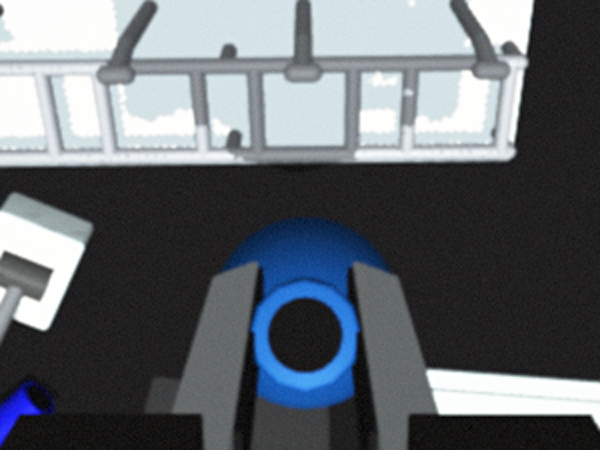

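drive_tool:
  series:
    - {"x": 2, "y": -3.6, "z": -0.8, "ax": -0.4, "ay": 3.3, "az": 4.4}
    - {"x": 4, "y": -7.3, "z": -1.5, "ax": -0.8, "ay": 6.7, "az": 8.8}
    - {"x": 6, "y": -10.9, "z": -2, "ax": -1.2, "ay": 10, "az": 13.2}
    - {"x": 8, "y": -14.6, "z": -2, "ax": -1.6, "ay": 13.4, "az": 17.6}
    - {"x": 10, "y": -18.2, "z": -2, "ax": -2, "ay": 16.8, "az": 22}
    - {"x": 12, "y": -21.9, "z": -2, "ax": -2.4, "ay": 20, "az": 26.3}
    - {"x": 14, "y": -25.5, "z": -2, "ax": -2.8, "ay": 23.4, "az": 30.7}
    - {"x": 16, "y": -29.1, "z": -2, "ax": -3.2, "ay": 26.8, "az": 35}
    - {"x": 18, "y": -32.8, "z": -2, "ax": -3.6, "ay": 30, "az": 39.5}
    - {"x": 20.1, "y": -36.4, "z": -2, "ax": -4, "ay": 33.5, "az": 43.9}

```text
clock: 64.2
ee_pos: [0.4107, -0.1005, 0.1945]
ee_rot: [-0.493, -2.696, -0.093]
ft_force: [2.0, 0.7, -1.1]
width: 0.0216
```

Run:
```python
from h import *
from place import *
st()
go(*pose(0,-20,.10))
```

```text
t64.20 pos [ 0.4107 -0.1005  0.1945] z [-0.37   0.134 -0.919] y [ 0.353  0.936 -0.006] w0.0216 F [ 2.   0.7 -1.1] q [-0.31  0.32  0.57  1.92 -0.21  1.36  1.57]
shift cm [-0.02  0.17 -0.2 ] turn deg [-0.1 -0.3 -0.3] rows 0.1
```

drive_tool:
  series:
    - {"x": 0, "y": 0, "z": 0, "ax": 0, "ay": 0, "az": 0}
    - {"x": 0, "y": 0, "z": 0, "ax": 0, "ay": 0, "az": 0}
    - {"x": 0, "y": 0, "z": 0, "ax": 0, "ay": 0, "az": 0}

```text
clock: 64.45
ee_pos: [0.4111, -0.0988, 0.1943]
ee_rot: [-0.489, -2.699, -0.092]
ft_force: [-0.1, 0.2, -1.1]
width: 0.0214
```

Run:
```python
from h import *
from place import *
import cv2
st()
go(*pose(0,-20,.10)); go(*pose(0,-20,.015))
o=bot.observe(); hh=json.load(open("hand.json")); T=Ro.from_rotvec(o["ee_rot"])
B=np.array(o["ee_pos"])+T.apply(hh["ball"]); n=T.apply(hh["neck"]); print(B,n)
ci=imaging.camera_info("side"); im=imaging.grab_frame("side").copy(); p=np.array(proj(ci,[B,B+.08*n,np.r_[RING[0],.03]])); print(p)
for u in p: cv2.circle(im,(int(u[0]),int(u[1])),1,(0,255,0),-1)
m=p.mean(0).astype(int); crop(im,m[0]-75,m[1]-60,m[0]+75,m[1]+60,"w55",5)
```

```text
t64.45 pos [ 0.4111 -0.0988  0.1943] z [-0.369  0.132 -0.92 ] y [ 0.35   0.937 -0.006] w0.0214 F [-0.1  0.2 -1.1] q [-0.31  0.32  0.56  1.92 -0.21  1.36  1.56]
shift cm [-0.03 -0.01 -0.23] turn deg [-0.2 -0.2 -0.2] rows 0.1
shift cm [-3.36  0.04  7.59] turn deg [-0.2 -0.2 -0.2] rows 2.0
[ 0.41797178 -0.10224416  0.14796676] [0.00507769 0.00266894 0.99998355]
[[302.66151629 276.2692861 ]
 [301.56161132 249.37028172]
 [304.85774977 311.2879483 ]]
```

View pics/w55.png

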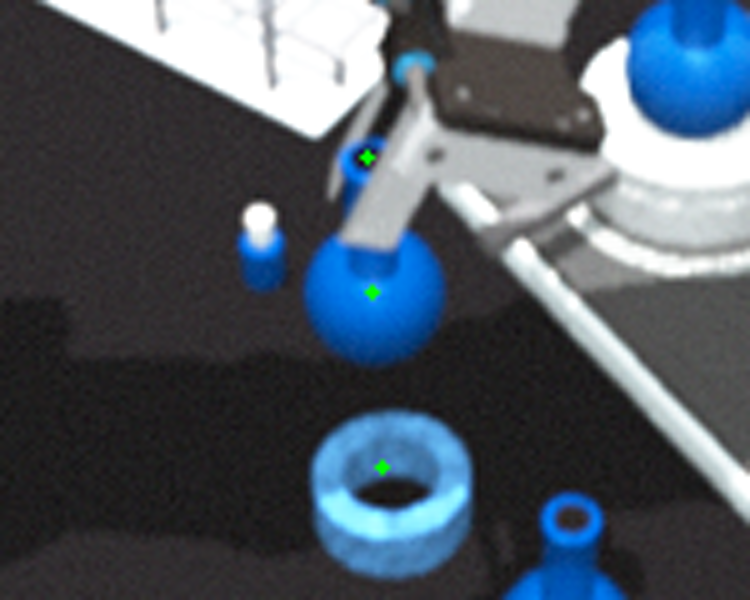

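The side view shows the flask upright over ring0. The ring's opening centre is about 1 px right of my stored value (in -y), so I'm aiming 2 mm further to -y.

Run:
```python
from h import *
from place import *
go(*pose(0,-20,.005,(.001,-.002)))
```

```text
shift cm [-3.92 -0.19  8.49] turn deg [-0.2 -0.2 -0. ] rows 2.2
```

drive_tool:
  series:
    - {"x": -1.3, "y": -0.1, "z": 2.8, "ax": 0, "ay": -0.2, "az": 0}
    - {"x": -2.6, "y": -0.2, "z": 5.6, "ax": 0, "ay": -0.2, "az": 0}
    - {"x": -3.5, "y": -0.2, "z": 7.6, "ax": 0, "ay": -0.2, "az": 0}
    - {"x": -3.9, "y": -0.2, "z": 8.4, "ax": -0.2, "ay": -0.2, "az": 0}
    - {"x": -3.9, "y": -0.2, "z": 8.4, "ax": -0.2, "ay": -0.2, "az": 0}
    - {"x": -3.9, "y": -0.2, "z": 8.4, "ax": -0.2, "ay": -0.2, "az": 0}

```text
clock: 65.0
ee_pos: [0.414, -0.1017, 0.1037]
ee_rot: [-0.489, -2.705, -0.097]
ft_force: [-0.2, 0.4, -0.6]
width: 0.0216
```

Run:
```python
from h import *
from place import *
st()
go(*pose(0,-20,.0,(.001,-.002)))
```

```text
t65.00 pos [ 0.414  -0.1017  0.1037] z [-0.363  0.134 -0.922] y [ 0.35   0.937 -0.001] w0.0216 F [-0.2  0.4 -0.6] q [-0.26  0.45  0.53  1.99 -0.28  1.18  1.64]
shift cm [-0.2   0.01  0.72] turn deg [ 0.   0.1 -0. ] rows 0.2
```

drive_tool:
  series:
    - {"x": -0.15, "y": 0, "z": 0.5, "ax": 0, "ay": 0, "az": 0}
    - {"x": -0.15, "y": 0, "z": 0.5, "ax": 0, "ay": 0, "az": 0}
    - {"x": -0.2, "y": 0, "z": 0.7, "ax": 0, "ay": 0, "az": 0}
    - {"x": -0.2, "y": 0, "z": 0.7, "ax": 0, "ay": 0, "az": 0}
    - {"x": -0.2, "y": 0, "z": 0.7, "ax": 0, "ay": 0, "az": 0}

```text
clock: 65.42
ee_pos: [0.4132, -0.1019, 0.0961]
ee_rot: [-0.49, -2.705, -0.097]
ft_force: [-0.9, 0.9, -0.2]
width: 0.0217
```

drive_tool:
  series:
    - {"x": -0.1, "y": 0, "z": 0.2, "ax": 0, "ay": 0, "az": 0}
    - {"x": -0.1, "y": 0, "z": 0.2, "ax": 0, "ay": 0, "az": 0}
    - {"x": -0.1, "y": 0, "z": 0.2, "ax": 0, "ay": 0, "az": 0}

```text
clock: 65.67
ee_pos: [0.4137, -0.1017, 0.0943]
ee_rot: [-0.49, -2.705, -0.098]
ft_force: [0.1, 1.9, 13.2]
width: 0.0217
```

Seated at 13 N with little side force. Easing off, releasing and retracting.

drive_tool:
  series:
    - {"x": 0.05, "y": 0, "z": -0.1, "ax": 0, "ay": 0, "az": 0}
    - {"x": 0.05, "y": 0, "z": -0.1, "ax": 0, "ay": 0, "az": 0}

```text
clock: 65.83
ee_pos: [0.4135, -0.1018, 0.095]
ee_rot: [-0.49, -2.705, -0.098]
ft_force: [1.2, 1.2, 3.4]
width: 0.0217
```

drive_tool:
  fingers: 0.2
  series:
    - {"x": 0, "y": 0, "z": 0, "ax": 0, "ay": 0, "az": 0}
    - {"x": 0, "y": 0, "z": 0, "ax": 0, "ay": 0, "az": 0}
    - {"x": 0, "y": 0, "z": 0, "ax": 0, "ay": 0, "az": 0}
    - {"x": 0, "y": 0, "z": 0, "ax": 0, "ay": 0, "az": 0}
    - {"x": 0, "y": 0, "z": 0, "ax": 0, "ay": 0, "az": 0}
    - {"x": 0, "y": 0, "z": -3, "ax": 0, "ay": 0, "az": 0}
    - {"x": 0, "y": 0, "z": -6, "ax": 0, "ay": 0, "az": 0}
    - {"x": 0, "y": 0, "z": -10, "ax": 0, "ay": 0, "az": 0}
    - {"x": 0, "y": 0, "z": -14, "ax": 0, "ay": 0, "az": 0}
    - {"x": 0, "y": 0, "z": -14, "ax": 0, "ay": 0, "az": 0}

```text
clock: 66.67
ee_pos: [0.4679, -0.1224, 0.2293]
ee_rot: [-0.492, -2.713, -0.097]
ft_force: [-0.0, -0.8, 0.3]
width: 0.0561
```

Run:
```python
from h import *
st()
im=imaging.grab_frame("side"); crop(im,250,200,450,350,"w56",4)
im=imaging.grab_frame("top"); crop(im,0,0,640,480,"w57",1)
T=Ro.from_rotvec(bot.observe()["ee_rot"]); print(T.inv().apply([0,.25,.12])*100)
```

```text
t66.67 pos [ 0.4679 -0.1224  0.2293] z [-0.355  0.133 -0.925] y [0.351 0.936 0.   ] w0.0561 F [-0.  -0.8  0.3] q [-0.27  0.38  0.57  1.76 -0.22  1.46  1.6 ]
[12.72069321 23.40244133 -7.71425331]
```

View pics/w56.png

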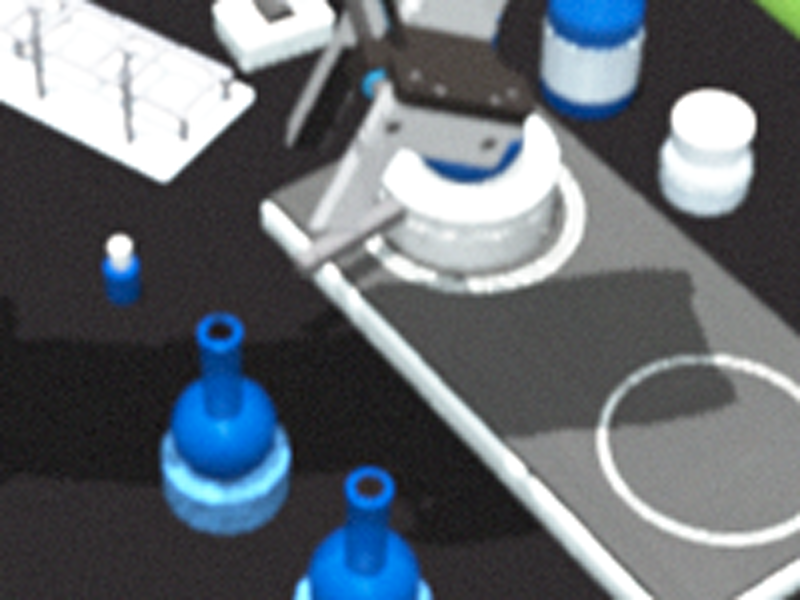

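View pics/w57.png

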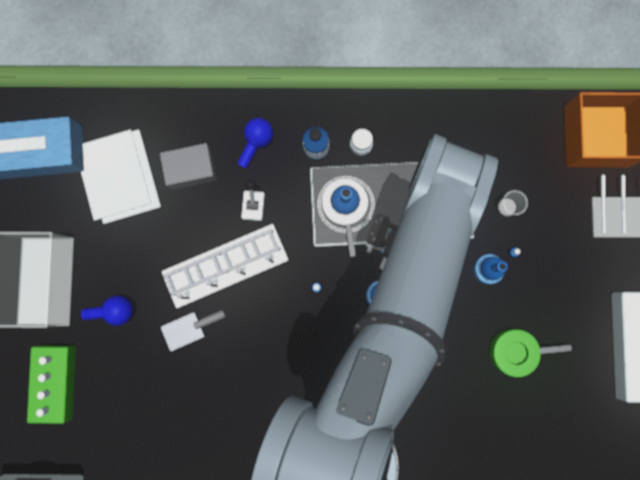

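The side view shows ring0's flask upright and seated, and the big flask still in the pan. I'm raising the arm and moving it aside for the final checks.

Run:
```python
from h import *
T=Ro.from_rotvec(bot.observe()["ee_rot"])
for w in ([-.03,0,.12],[-.03,.15,.15],[-.05,.4,.15]): print((T.inv().apply(w)*100).round(1))
```

```text
[  7.2  -1.1 -10. ]
[ 13.2  13.  -10.7]
[23.1 35.7 -6.7]
```

drive_tool:
  series:
    - {"x": 2.4, "y": -0.4, "z": -3.3, "ax": 0, "ay": 0, "az": 0}
    - {"x": 4.8, "y": -0.7, "z": -6.7, "ax": 0, "ay": 0, "az": 0}
    - {"x": 7.2, "y": -1.1, "z": -10, "ax": 0, "ay": 0, "az": 0}
    - {"x": 9.2, "y": 3.5, "z": -10.3, "ax": 0, "ay": 0, "az": 0}
    - {"x": 11.2, "y": 8.3, "z": -10.5, "ax": 0, "ay": 0, "az": 0}
    - {"x": 13.2, "y": 13, "z": -10.7, "ax": 0, "ay": 0, "az": 0}
    - {"x": 15, "y": 17, "z": -10, "ax": 0, "ay": 0, "az": 0}
    - {"x": 16.8, "y": 21, "z": -9.2, "ax": 0, "ay": 0, "az": 0}
    - {"x": 18.5, "y": 25, "z": -8.5, "ax": 0, "ay": 0, "az": 0}
    - {"x": 20, "y": 28.5, "z": -8, "ax": 0, "ay": 0, "az": 0}

```text
clock: 67.6
ee_pos: [0.4211, 0.1694, 0.373]
ee_rot: [-0.49, -2.703, -0.096]
ft_force: [1.2, -0.5, -0.2]
width: 0.0564
```

drive_tool:
  series:
    - {"x": 0, "y": 0, "z": 0, "ax": 0, "ay": 0, "az": 0}
    - {"x": 0, "y": 0, "z": 0, "ax": 0, "ay": 0, "az": 0}
    - {"x": 0, "y": 0, "z": 0, "ax": 0, "ay": 0, "az": 0}
    - {"x": 0, "y": 0, "z": 0, "ax": 0, "ay": 0, "az": 0}

```text
clock: 67.93
ee_pos: [0.4225, 0.1663, 0.3734]
ee_rot: [-0.493, -2.704, -0.096]
ft_force: [0.2, 0.5, 0.7]
width: 0.0566
```

Run:
```python
from h import *
import cv2
st()
im=imaging.grab_frame("side"); crop(im,240,150,500,440,"w58",2.7)
ci=imaging.camera_info("side")
from place import RING
for c in ("side","top"):
  ci=imaging.camera_info(c)
  for P in list(RING.values()): print(c,np.array(proj(ci,[np.r_[P,.05],np.r_[P,.13]])).round(1).tolist())
  print(c,np.array(proj(ci,[[.646,-.0145,.099],[.646,-.0145,.191]])).round(1).tolist())
im=imaging.grab_frame("top"); crop(im,280,120,560,320,"w59",2.8)
```

```text
t67.93 pos [0.4225 0.1663 0.3734] z [-0.363  0.135 -0.922] y [ 0.352  0.936 -0.002] w0.0566 F [0.2 0.5 0.7] q [-0.67  0.15  0.4   1.68 -0.29  1.65  0.97]
side [[304.6, 305.7], [303.5, 281.8]]
side [[339.5, 344.1], [340.1, 320.6]]
side [[400.9, 382.5], [404.8, 359.5]]
side [[367.4, 230.6], [369.4, 201.5]]
top [[382.0, 294.9], [385.0, 294.4]]
top [[434.7, 290.4], [440.8, 289.7]]
top [[491.9, 268.1], [501.3, 266.1]]
top [[346.6, 198.9], [347.7, 191.7]]
```

View pics/w58.png

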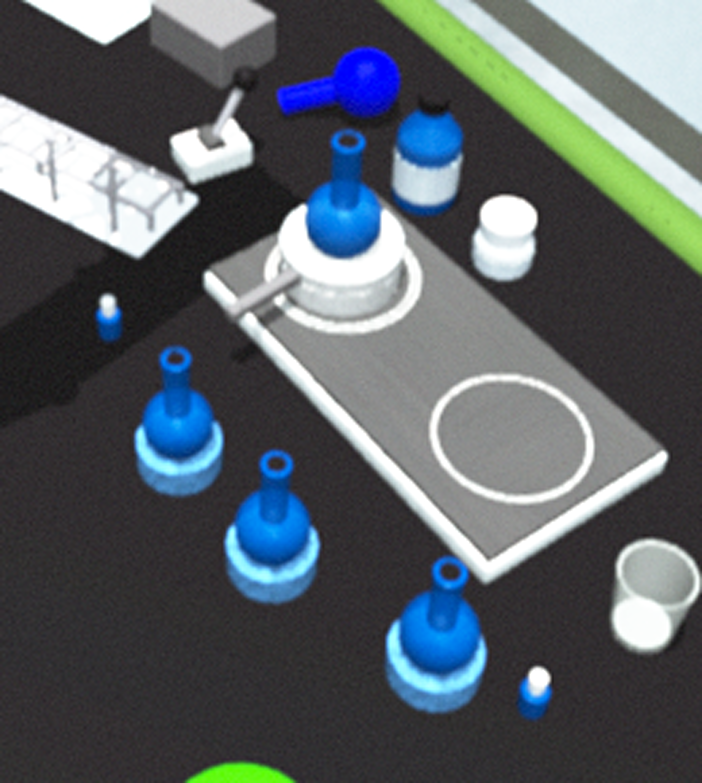

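View pics/w59.png

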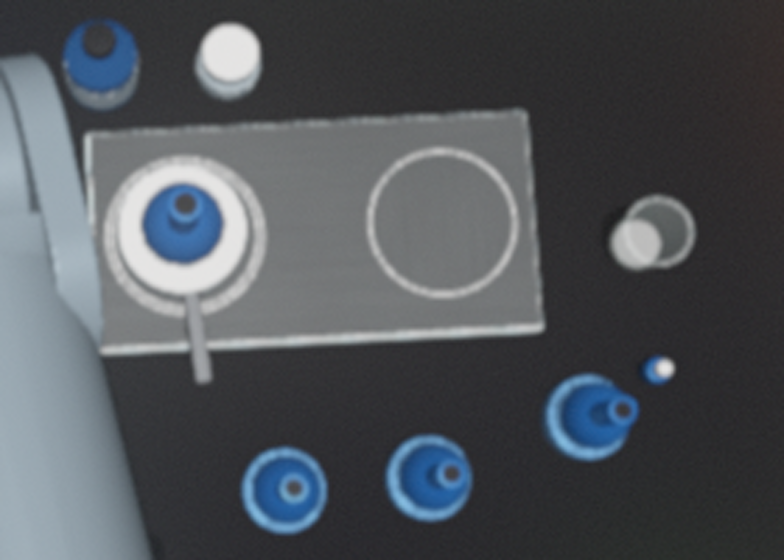

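```bash
grep -n "def " h.py
python3 - <<'E'
from h import *
import cv2
from place import RING
a=imaging.grab_frame("side"); b=imaging.grab_frame("top")
def up(im,c,r,k): x,y=int(c[0]),int(c[1]); return cv2.resize(im[y-r:y+r,x-r:x+r],None,fx=k,fy=k,interpolation=cv2.INTER_CUBIC)
rows=[]
for nm,im in (("side",a),("top",b)):
  ci=imaging.camera_info(nm); row=[]
  for P,h0,h1 in [(np.r_[RING[0]],.05,.13),(np.r_[RING[1]],.05,.13),(np.r_[RING[2]],.05,.13),(np.array([.646,-.0145]),.099,.191)]:
    p=np.array(proj(ci,[np.r_[P,h0],np.r_[P,h1]])); m=p.mean(0).astype(int); row.append(up(im,m,20,5)); print(nm,m)
  rows.append(np.hstack(row))
cv2.imwrite("pics/w60.png",np.vstack(rows)[:,:,::-1])
E
```

```text
4:def cast(ci,px,z):
9:def proj(ci,X):
13:def ray(ci,px):
16:def two(c1,p1,c2,p2):
20:def grab(n,name=None):
24:def crop(im,x0,y0,x1,y1,name,k=4):
26:def blobs(m,amin=30):
29:def down(deg):
33:def go(pos,rot=None,grasp=False):
40:def st():
43:def tilted(n,ysign=1,az=113):
47:def neck(t,az=-157):
49:def tip_ball(ci,ballpx,mouthpx,L,T=None):
54:def inhand(ci,ballpx,mouthpx,R,L):
side [304 293]
side [339 332]
side [402 370]
side [368 216]
top [383 294]
top [437 290]
top [496 267]
top [347 195]
```

View pics/w60.png

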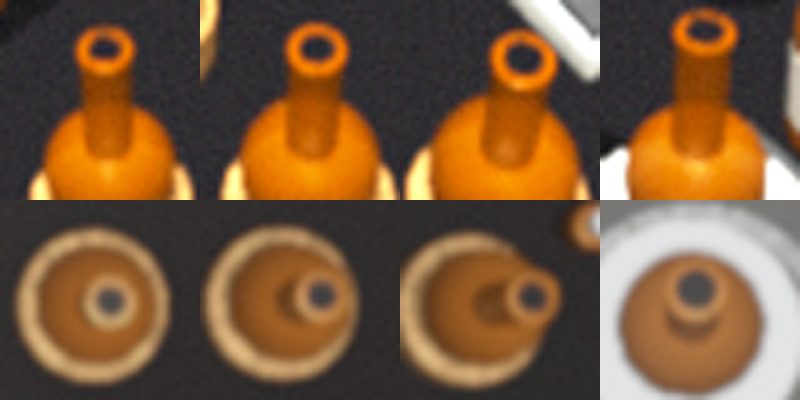

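Run:
```python
from h import *
s,t=imaging.camera_info("side"),imaging.camera_info("top")
for nm,a,b,c,h in (("f0",(305,282.4),(385,294.2),(381.6,295),.08),("f1",(342.2,322),(441.2,289.2),(433.4,290.8),.08),("f2",(406.8,361.8),(502.2,266.2),(490,269),.08),("big",(369,202.6),(345.6,193.2),None,.092)):
    m=two(s,np.array(a,float),t,np.array(b,float)); m=np.array(m[0] if isinstance(m,tuple) else m); r=cast(t,np.array(c,float),.03) if c else np.array([.646,-.012,0]); print(nm,m.round(4),np.array(r).round(4),"tilt deg",np.degrees((m-r)[:2]/h).round(1))
```

```text
f0 [ 0.4209 -0.1033  0.1276] [[ 0.4193 -0.1033  0.03  ]] tilt deg [[ 1.2 -0.  69.9]]
f1 [ 0.4331 -0.2327  0.1262] [[ 0.4304 -0.2308  0.03  ]] tilt deg [[ 1.9 -1.4 68.9]]
f2 [ 0.487  -0.3742  0.1261] [[ 0.485 -0.371  0.03 ]] tilt deg [[ 1.4 -2.3 68.8]]
big [ 0.6454 -0.011   0.185 ] [ 0.646 -0.012  0.   ] tilt deg [-0.4  0.6]
```

Run:
```python
from h import *
t=imaging.camera_info("top")
print(cast(t,np.array([280+183/2.8,120+228.5/2.8]),.075),cast(t,np.array([280+186/2.8,120+236/2.8]),.03))
st(); bot.finish_job()
```

```text
[[ 0.64362257 -0.01222494  0.075     ]] [[ 0.64461535 -0.01600357  0.03      ]]
t68.13 pos [0.4227 0.1666 0.3739] z [-0.363  0.135 -0.922] y [ 0.352  0.936 -0.001] w0.0565 F [-0.6  0.3 -0.4] q [-0.67  0.15  0.4   1.68 -0.29  1.65  0.97]
the job is handed in; nothing more can be done
```

The job is done and handed in at about 68 s of the 210 s allowed; no verdict was reported. I slid the pan to the loading mark and had to slide it back once after it was knocked aside. I then seated the big flask, slid the loaded pan to the heating mark, threw the switch, and stood all three small flasks in cork rings.

**Last checks:**
- **Pan:** about 4 mm from the heating mark's centre in the top view (limit 14 mm).
- **Big flask:** upright within about 1°.
- **Small flasks:** each seated in its own ring, tilted about 1–3° (limit 8°).
- **Switch:** last measured at about 0.98 rad, and it looked fully over in the final side picture.
- **Arm and bystanders:** the arm was clear of everything. The bystanders looked undisturbed in the last pictures; I did not measure them.

**What disagreed or went less cleanly:**
- **Mouth heights:** triangulated flask mouths read 2–6 mm lower than seated geometry predicts. I took this as calibration bias because every flask showed it.
- **Ring positions:** my stored centres for ring0 and ring1 looked about 2 mm off, so I corrected those two placements by contact force.
- **Switch force:** the fingers pressed the switch stop with about 60 N.
- **Posture:** I had to unwind the arm once to stay within its joint limits.

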